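# Open the walnut bin and scoop the walnuts into the prep pan

## Robot

A 6-joint arm with a two-finger parallel gripper is mounted at the origin on the work surface. World frame = base frame: x ahead of the robot, y to its left, z up, the work surface at z = 0. Lengths are in m, angles in degrees, forces in N, time in s.
With the tool pointing down it reaches from about 0.4 to 0.825 m from the base axis. Payload 7 kg.
Tool frame: the origin (TCP) lies on the mounting face of the last link; the fingertips stand 178 mm ahead of it and the grasp point (between the pads) lies 159 mm ahead of it (ctrl.tip_extent is the distance from the TCP to the fingertips, in m); z points along the fingers, y is the direction in which the jaws open and shut (so a half turn about z gives the same grasp; the last joint's range is limited). The gripper opens to 88 mm and grips with 3 to 60 N. Pads are 19 mm wide; open, the fingers measure 130 mm over their backs; the gripper's body (78 mm by 193 mm) begins 47 mm behind the grasp point.
Start: joints at [82.569, 20.546, 0.682, 0, -70.136, -16.507], TCP at [0.274, 0.617, 0.405] pointing down, gripper open.
Joint ranges: [-176.03, 176.03], [-82.01, 121.73], [-58.28, 71.71], [-173.87, 95.51], [-174.79, -0.11], [-173.66, 173.66]. Speed limits (degrees/s): [136.94, 136.94, 172.46, 180, 180, 180].

## Interface

Orientations are given as [roll, pitch, yaw] about the fixed x, y, z axes, in that order (R = Rz(yaw) Ry(pitch) Rx(roll)).
In Python, from plant import ctrl gives the robot as it stands. The module is installed in compiled form; this text tells all that it offers.
- The arm moves only by the tool carry_out, never from a script. Its argument "moves" is text: rows parted by semicolons, each of 7 numbers parted by spaces: the finger opening in m, from 0 to 0.0876, then the shift along the tool's x, y, z in m, then the turn, a rotation vector about the tool's x, y, z in rad. A call has 1 to 20 rows; each row is the pose to reach, as a shift and turn from the pose commanded when the call began, along the tool's axes at that moment; what a row does not reach only later rows make up. A row lasts 1/10 s, in which the tool goes at most 50 mm and 8.59 degrees, less where a joint would pass 70% of its speed; a pose out of reach is approached as far as the arm can. A call with a gripper value outside its range is refused whole. The fingers move at their own pace and stop on an object; the grip force is fixed at half the most. Time passes only in rows, so rows that repeat a pose let the fingers close. It gives the time, the measured TCP pose, the force and the opening at its end, in the units of the state.
- ctrl.get_obs(): the state, without advancing time (a new reading comes with each control period).
- ctrl.snapshot(name): name is "scene" or "side" or "wrist"; returns a dict with "image" (480x640x3 uint8, red, green, blue), "K" (3x3 intrinsics, pixels), "k1" (the pictures are not rectified: a ray, as slopes to the right and down, at radius r is drawn at 1 + k1 r^2 times it, then the intrinsics apply), "R" (3x3) and "t" (3): a world point X has camera coordinates R X + t. Camera axes: x right, y down, z forward; pixel columns grow to the right and rows downward; lengths in m; the calibration is good to about 2 mm. A picture is of the moment at which its call begins. There is no depth.
- ctrl.close_job(): hands the job in, once; it reports no verdict.
Trained networks look in a picture, given as the dict that the camera call returned (one of the last four; its "shot" number tells which), for a name from the list of things; names that differ only in an ending like _2 or _b are one class to them, and where a whole thing is asked for, a point or a joint stands for the part that bears it (a point fixed in the world has none). Each returns a list of dicts, best first, with "confidence" (0 to 1); they miss things now and then, are a little off and sometimes report something else, mostly with a low value. They report only what shows in the picture. A call takes as long as a camera call. They do not tell look-alikes from the thing itself.
- ctrl.recognise(picture, label): "extent" ([left, top, right, bottom] in pixels, round what is visible of it).
- ctrl.trace(picture, label): "region" (480x640 bool, what is visible of it) and "extent" ([left, top, right, bottom] in pixels, round what is visible of it).
- ctrl.mark_of(picture, label): "at" ([row, column] in pixels: a listed point, or the origin of a listed thing).
The state is a dict: "clock": time; "joint_pos": joint angles; "qvel": joint speeds; "tau": joint torques, N m; "tool_pos": TCP position; "orientation": TCP orientation; "force": force on the tool from outside, world axes, zero at the start; "moment": the same for the moment, N m; "opening": finger opening in m.
Only numpy, scipy, OpenCV 4.12 (cv2) and the standard library are available. Lean on these libraries where they do the work, as an engineer would, in place of code of your own. Each camera call takes 0.05 s, during which the arm holds its last target.

## Task

Slide the green gate panel up out of the walnut bin and stand it upright in the slotted steel stand, then use the scoop to move all the walnuts from the bin into the steel prep pan, and finally set the scoop back upright on its wooden rest board. Do not touch the walnuts in the bin with the fingers (one that has been spilled outside the bin may be picked up by hand), and leave the jar, the cup and the clear tub where they are.

Things in the scene. Friction and masses are not known exactly. Their poses are not given: they have to be found in the camera images.
- bin: White open walnut bin, fixed. Origin: centre of the floor's underside; x along the channel. Floor 256 mm long (x -128 to 128), 108 wide (y -54 to 54), at z 5; rim at z 50. Both end walls lean out 35 degrees. Side walls 10 mm thick; the gate stands across at x = -36 in slots 12 mm wide. Walnuts start beyond (x -30 to 128); the -x end is empty: put the scoop in there and push it to +x.
- gate_center (a point): Centre of the loose green gate panel: 8 mm thick (local x), 116 wide (y), 120 high (z), 0.11 kg. It starts upright in the bin's slots, its foot on the bin floor, its top 75 mm above the bin's rim; it slides freely upward (about 2 mm play all round).
- stand: Steel slotted stand for the gate panel, fixed. Origin: centre of its underside. The slot runs along local y: 15 mm wide (x), 142 mm long between end plates, floor at z 6 mm, walls upright up to z 44 and flared outward above as a lead-in, about 40 mm wide at z 62.
- scoop_grip (a point): Middle of the handle of the loose aluminium scoop (0.15 to 0.23 kg): an upright blue square post 24 x 24 mm that spans z -45 to +30 mm about this point. Scoop x points to its open front lip, z up. From this point the blade's underside is at z = -100, the back wall at x = +12, the lip at x = +57 mm. Nothing is behind the back wall below the post, so the post passes over the bin's rim.
- scoop_mid (a point): Centre of the underside of the scoop's flat blade (45 mm long, 92 wide, 2 thick), axes as the scoop's. Side walls 44 mm high along the rear 30 mm, back wall 60 mm high. It holds two to four walnuts; they stay in while the lip is raised well (35 degrees) and roll out over the lip when it is lowered more than about 20 degrees.
- rest: Wooden rest board for the scoop, fixed to the bench: 160 mm (local x) by 120 mm (y), 6 mm thick. Origin: centre of its underside. The scoop starts standing on it, lip towards local +x.
- pan: Square steel prep pan, loose, 0.4 to 0.7 kg, 150 x 150 mm outside, 55 mm high, walls and floor 4 mm, open on top. Origin: centre of its underside. It may be shoved aside during the job.
- nut0_center (a point): Centre of a brown walnut in its shell, a ball of 34 mm diameter, about 16 g; four to seven walnuts are present. It rolls, but soon comes to rest on the level.
- nut1_center (a point): Centre of a brown walnut in its shell, a ball of 34 mm diameter, about 16 g; four to seven walnuts are present. It rolls, but soon comes to rest on the level.
- nut2_center (a point): Centre of a brown walnut in its shell, a ball of 34 mm diameter, about 16 g; four to seven walnuts are present. It rolls, but soon comes to rest on the level.
- nut3_center (a point): Centre of a brown walnut in its shell, a ball of 34 mm diameter, about 16 g; four to seven walnuts are present. It rolls, but soon comes to rest on the level.
- nut4_center (a point): Centre of a brown walnut in its shell, a ball of 34 mm diameter, about 16 g; four to seven walnuts are present. It rolls, but soon comes to rest on the level.
- nut5_center (a point): Centre of a brown walnut in its shell, a ball of 34 mm diameter, about 16 g; four to seven walnuts are present. It rolls, but soon comes to rest on the level.
- nut6_center (a point): Centre of a brown walnut in its shell, a ball of 34 mm diameter, about 16 g; four to seven walnuts are present. It rolls, but soon comes to rest on the level.
- nut7_center (a point): Centre of a brown walnut in its shell, a ball of 34 mm diameter, about 16 g; four to seven walnuts are present. It rolls, but soon comes to rest on the level.
- jar: Bystander: closed amber jar with a red cap, 68 mm diameter, 115 mm high. Origin: centre of its underside.
- cup: Bystander: blue plastic cup, 72 mm diameter, 95 mm high. Origin: centre of its underside.
- tub: Bystander: clear plastic open food tub, 110 x 90 mm, 75 mm high, empty. Origin: centre of its underside.
Mind the look-alikes: they are no part of the job. What is shaped like the part that bears scoop_grip but yellow is not meant.

How it is judged (in metres and radians):
On the way, in this order (a step that is already met when the one before it is completed fails the run):
1. the gate panel stands in the slotted stand (x of gate_center in the frame of stand between -0.025 and 0.025 m and y of gate_center in the frame of stand between -0.03 and 0.03 m and z of gate_center in the frame of stand between 0.05 and 0.078 m and angle between gate_center's own z axis and vertical below 0.35 rad), for 0.2 s.
2. every walnut is in the pan (x of nut0_center in the frame of pan between -0.075 and 0.075 m and y of nut0_center in the frame of pan between -0.075 and 0.075 m and z of nut0_center in the frame of pan between 0.01 and 0.065 m and x of nut1_center in the frame of pan between -0.075 and 0.075 m and y of nut1_center in the frame of pan between -0.075 and 0.075 m and z of nut1_center in the frame of pan between 0.01 and 0.065 m and x of nut2_center in the frame of pan between -0.075 and 0.075 m and y of nut2_center in the frame of pan between -0.075 and 0.075 m and z of nut2_center in the frame of pan between 0.01 and 0.065 m and x of nut3_center in the frame of pan between -0.075 and 0.075 m and y of nut3_center in the frame of pan between -0.075 and 0.075 m and z of nut3_center in the frame of pan between 0.01 and 0.065 m and x of nut4_center in the frame of pan between -0.075 and 0.075 m and y of nut4_center in the frame of pan between -0.075 and 0.075 m and z of nut4_center in the frame of pan between 0.01 and 0.065 m and x of nut5_center in the frame of pan between -0.075 and 0.075 m and y of nut5_center in the frame of pan between -0.075 and 0.075 m and z of nut5_center in the frame of pan between 0.01 and 0.065 m and x of nut6_center in the frame of pan between -0.075 and 0.075 m and y of nut6_center in the frame of pan between -0.075 and 0.075 m and z of nut6_center in the frame of pan between 0.01 and 0.065 m and x of nut7_center in the frame of pan between -0.075 and 0.075 m and y of nut7_center in the frame of pan between -0.075 and 0.075 m and z of nut7_center in the frame of pan between 0.01 and 0.065 m), for 0.2 s.
At the end, for the whole second after the job is handed in: Panel upright in the stand's slot (leaning under 0.35 rad, bottom within 12 mm of the slot floor, centred to 30 mm along it); every walnut in the pan; scoop upright (0.12 rad) on the rest board, blade centre within 45 mm of board centre; scoop and pan at rest (all of step 1 and all of step 2 and horizontal distance between scoop_mid and rest below 0.045 m and z of scoop_mid in the frame of rest between 0 and 0.014 m and angle between scoop_grip's own z axis and vertical below 0.12 rad and linear speed of each of scoop, pan below 0.02 m/s); the robot touches nothing.
It fails at once if the fingers touch a walnut in the bin ((contact force between the fingers and nut0 above 0.5 N and x of nut0_center in the frame of bin between -0.16 and 0.16 m and y of nut0_center in the frame of bin between -0.054 and 0.054 m and z of nut0_center in the frame of bin between 0 and 0.05 m) or (contact force between the fingers and nut1 above 0.5 N and x of nut1_center in the frame of bin between -0.16 and 0.16 m and y of nut1_center in the frame of bin between -0.054 and 0.054 m and z of nut1_center in the frame of bin between 0 and 0.05 m) or (contact force between the fingers and nut2 above 0.5 N and x of nut2_center in the frame of bin between -0.16 and 0.16 m and y of nut2_center in the frame of bin between -0.054 and 0.054 m and z of nut2_center in the frame of bin between 0 and 0.05 m) or (contact force between the fingers and nut3 above 0.5 N and x of nut3_center in the frame of bin between -0.16 and 0.16 m and y of nut3_center in the frame of bin between -0.054 and 0.054 m and z of nut3_center in the frame of bin between 0 and 0.05 m) or (contact force between the fingers and nut4 above 0.5 N and x of nut4_center in the frame of bin between -0.16 and 0.16 m and y of nut4_center in the frame of bin between -0.054 and 0.054 m and z of nut4_center in the frame of bin between 0 and 0.05 m) or (contact force between the fingers and nut5 above 0.5 N and x of nut5_center in the frame of bin between -0.16 and 0.16 m and y of nut5_center in the frame of bin between -0.054 and 0.054 m and z of nut5_center in the frame of bin between 0 and 0.05 m) or (contact force between the fingers and nut6 above 0.5 N and x of nut6_center in the frame of bin between -0.16 and 0.16 m and y of nut6_center in the frame of bin between -0.054 and 0.054 m and z of nut6_center in the frame of bin between 0 and 0.05 m) or (contact force between the fingers and nut7 above 0.5 N and x of nut7_center in the frame of bin between -0.16 and 0.16 m and y of nut7_center in the frame of bin between -0.054 and 0.054 m and z of nut7_center in the frame of bin between 0 and 0.05 m)).
It fails at once if the jar, the cup or the clear tub is moved more than 40 mm (distance of any of jar, cup, tub from where it was at the start of the episode above 0.04 m).
Of nut0, nut1, nut2, nut3, nut4, nut5, nut6, nut7 only 4 to 7 are there at a start; the rules pass over those that are not, and their reading is None.
At some moment in a run one of pan may be knocked a few centimetres aside while the robot is not near it.
It also fails if it takes over 210 s, if anything falls off the work surface, if the arm or the gripper's body presses on something with over 40 N, if the wrist force passes 120 N, or if a joint passes its speed limit or range.

## Working session

There is one attempt and no reset: what is moved stays moved. The work goes in short steps, Python scripts to look and compute and a tool call to move; the robot and the scene stay as the last step left them, time stands still between calls to the robot, and variables do not carry over. Pictures are saved under pics/ and viewed, and the job is handed in when it is done.

Besides the shell and the picture viewer there is one more tool, called after "Request:" as name(argument=value, ...) on one line, values as JSON. carry_out: Moves the arm, as the interface text tells. Its arguments: {"type":"object","properties":{"moves":{"type":"string"}},"required":["moves"]}

```bash
mkdir -p pics; ls; python3 - <<'E'
from plant import ctrl
import cv2,numpy as np
print(ctrl.get_obs())
for n in ["scene","side","wrist"]:
    s=ctrl.snapshot(n); print(n,s["K"].tolist(),s["k1"],np.round(s["R"],4).tolist(),np.round(s["t"],4).tolist(),s["shot"])
    cv2.imwrite(f"pics/a_{n}.png",s["image"][:,:,::-1])
E
```

```text
pics
{'clock': 0.0, 'joint_pos': array([ 8.25684786e+01,  2.05908938e+01,  6.34908932e-01, -2.06834198e-02,
       -7.01328153e+01, -1.65069291e+01]), 'qvel': array([-0.01160716,  0.06198829,  0.03135667,  0.0339027 ,  0.04334642,
        0.05764988]), 'tau': array([-6.58156641e-04, -5.82721889e+01,  2.93062556e+01,  6.99729234e+00,
        6.75067960e-03, -1.48849299e-04]), 'tool_pos': array([0.27380636, 0.61677449, 0.40373539]), 'orientation': array([ 1.79909335e+02, -6.59102321e-03, -2.39454895e+01]), 'force': array([-0.33569672, -0.59621128,  0.39620206]), 'moment': array([-0.0176852 , -0.00631507, -0.03640955]), 'opening': 0.08781962425316253}
scene [[437.3541615637086, 0.0, 322.82867450117413], [0.0, 437.3541615637086, 232.70358675674822], [0.0, 0.0, 1.0]] -0.0360377146254663 [[0.6515, 0.7586, -0.0112], [0.6036, -0.5272, -0.5981], [-0.4596, 0.3829, -0.8013]] [-0.2949, -0.2821, 1.3851] 1
side [[543.6911831324616, 0.0, 310.47087423375774], [0.0, 543.6911831324616, 237.75806763575287], [0.0, 0.0, 1.0]] -0.05195379197618935 [[-0.9819, -0.1892, -0.0129], [-0.0953, 0.5509, -0.8291], [0.1639, -0.8128, -0.559]] [0.5199, 0.1533, 1.3997] 2
wrist [[416.3698244102627, 0.0, 321.23502055092615], [0.0, 416.3698244102627, 240.45116491311674], [0.0, 0.0, 1.0]] -0.0994583104673118 [[-0.4061, -0.9138, 0.0007], [-0.8693, 0.3866, 0.3081], [-0.2819, 0.1245, -0.9513]] [0.6744, -0.0393, 0.3909] 3
```

View pics/a_scene.png

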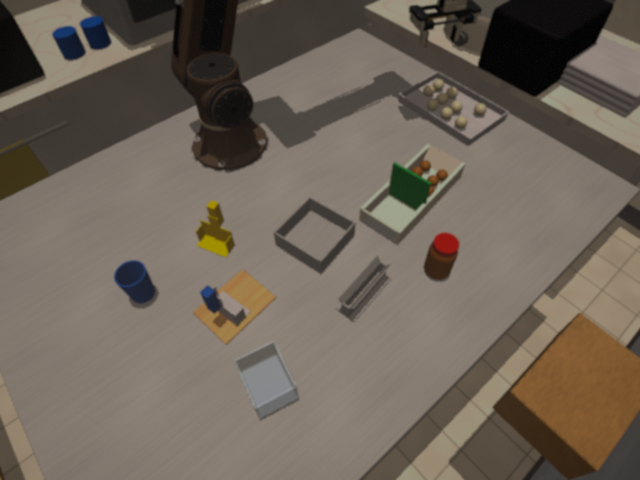

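View pics/a_side.png

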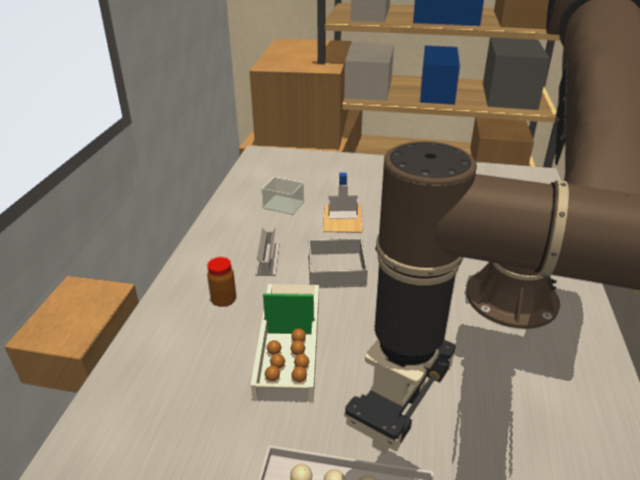

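View pics/a_wrist.png

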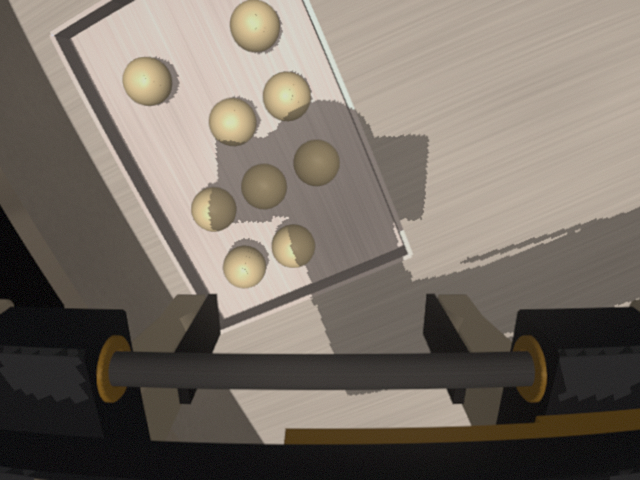

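The scene picture shows the bin at (412,190) with the gate at (408,186), the stand at (363,288), the pan at (315,235), the scoop on its board at (232,303), and the yellow look-alike at (215,232). The side picture shows seven walnuts at rows 335–375, near column 287.

```bash
cat > h.py <<'E'
from plant import ctrl
import cv2,numpy as np
from scipy.optimize import least_squares
from scipy.spatial.transform import Rotation as Rn
def proj(s,X):
    X=np.atleast_2d(X); c=X@np.array(s["R"]).T+np.array(s["t"]); m=c[:,:2]/c[:,2:]
    r2=(m**2).sum(1,keepdims=True); m=m*(1+s["k1"]*r2); K=s["K"]
    return np.c_[m[:,0]*K[0,0]+K[0,2],m[:,1]*K[1,1]+K[1,2]]
def ray(s,uv):
    K=s["K"]; d=(np.array(uv,float)-[K[0,2],K[1,2]])/[K[0,0],K[1,1]]; m=d.copy()
    for _ in range(20): m=d/(1+s["k1"]*(m@m))
    R=np.array(s["R"]); return -R.T@s["t"], R.T@np.r_[m,1]
def onplane(s,uv,z):
    o,d=ray(s,uv); return o+d*(z-o[2])/d[2]
def tri(obs):
    A=np.zeros((3,3));b=np.zeros(3);L=[]
    for s,uv in obs:
        o,d=ray(s,uv);d/=np.linalg.norm(d);P=np.eye(3)-np.outer(d,d);A+=P;b+=P@o;L.append((o,P))
    X=np.linalg.solve(A,b); return X,max(np.linalg.norm(P@(X-o)) for o,P in L)
def save(s,name,zoom=None):
    im=s["image"][:,:,::-1]
    if zoom:
        l,t,r,b=zoom; im=im[t:b,l:r]; f=min(800/im.shape[1],600/im.shape[0]); im=cv2.resize(im,None,fx=f,fy=f,interpolation=cv2.INTER_CUBIC)
    cv2.imwrite("pics/"+name,im)
def tcp():
    o=ctrl.get_obs(); R=Rn.from_euler('xyz',o["orientation"],degrees=True); return np.array(o["tool_pos"]),R,o
E
python3 - <<'E'
from h import *
sc=ctrl.snapshot("scene"); sd=ctrl.snapshot("side")
for n in ["bin","gate_center","stand","scoop_grip","scoop_mid","rest","pan","jar","cup","tub"]:
    a=ctrl.mark_of(sc,n);b=ctrl.mark_of(sd,n)
    print(n,[(np.round(x["at"][::-1]),round(x["confidence"],2)) for x in a],[(np.round(x["at"][::-1]),round(x["confidence"],2)) for x in b])
    for x in a[:2]:
        for y in b[:2]:
            X,e=tri([(sc,x["at"][::-1]),(sd,y["at"][::-1])]); print("   ",np.round(X,4),round(e,4))
for s,z in((sc,0),(sd,0)):
  for x in ctrl.mark_of(s,"nut0_center"): print(np.round(x["at"][::-1]),round(x["confidence"],2),np.round(onplane(s,x["at"][::-1],.022),3))
save(sc,"b1.png",(340,120,500,260)); save(sc,"b2.png",(180,180,420,360)); save(sd,"b3.png",(220,150,400,410))
E
```

```text
bin [(array([412., 198.]), 0.94)] [(array([290., 346.]), 0.94), (array([275., 373.]), 0.21)]
    [ 0.5294  0.2675 -0.0063] 0.0032
    [ 0.5335  0.306  -0.0462] 0.0215
gate_center [(array([408., 187.]), 0.78)] [(array([287., 314.]), 0.58)]
    [0.5361 0.2347 0.0653] 0.0019
stand [(array([365., 293.]), 0.6), (array([412., 197.]), 0.55)] [(array([266., 258.]), 0.74), (array([274., 343.]), 0.56)]
    [ 0.6684 -0.0515  0.0027] 0.0005
    [ 0.6101  0.0501 -0.216 ] 0.0207
    [0.6079 0.1478 0.1534] 0.0008
    [0.5498 0.2665 0.0055] 0.0152
scoop_grip [(array([215., 206.]), 0.77), (array([209., 299.]), 0.69)] [(array([343., 183.]), 0.62)]
    [ 0.4342 -0.2265  0.209 ] 0.0524
    [ 0.4927 -0.3565  0.1002] 0.0006
scoop_mid [(array([215., 243.]), 0.75), (array([231., 305.]), 0.68)] [(array([344., 217.]), 0.9), (array([272., 371.]), 0.49)]
    [ 0.4262 -0.2467  0.0846] 0.0551
    [ 0.4353 -0.0546 -0.1692] 0.2735
    [ 0.4804 -0.3132  0.0023] 0.0004
    [ 0.4958 -0.1383 -0.3395] 0.2239
rest [(array([236., 308.]), 0.89)] [(array([344., 182.]), 0.35)]
    [ 0.5155 -0.3323  0.0979] 0.0314
pan [(array([316., 233.]), 0.94)] [(array([337., 270.]), 0.8), (array([341., 215.]), 0.27)]
    [ 0.4576 -0.0262  0.0084] 0.0032
    [ 0.4899 -0.0878  0.1284] 0.0322
jar [(array([436., 269.]), 0.72)] [(array([344., 219.]), 0.66)]
    [0.6081 0.0158 0.1535] 0.1688
cup [(array([144., 296.]), 0.97)] []
tub [(array([268., 384.]), 0.85)] [(array([281., 200.]), 0.57)]
    [ 0.6966 -0.36    0.0155] 0.001
```

View crops.

View pics/b1.png

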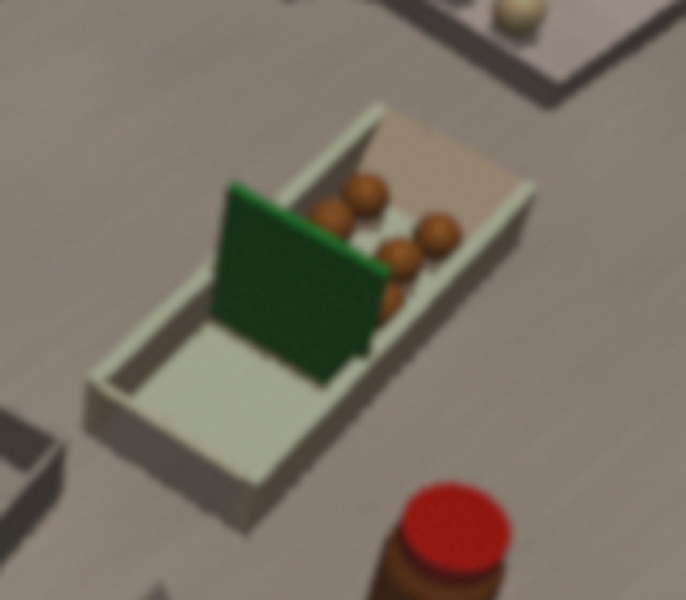

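View pics/b2.png

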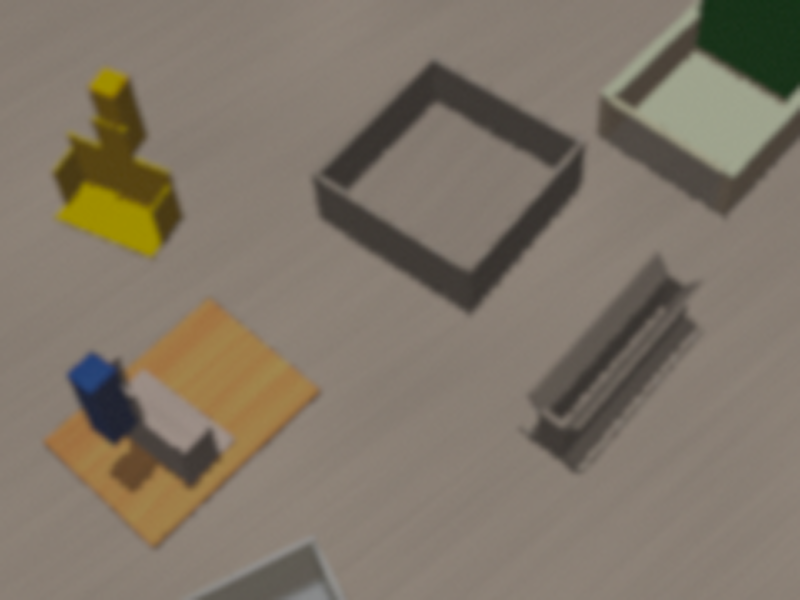

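View pics/b3.png

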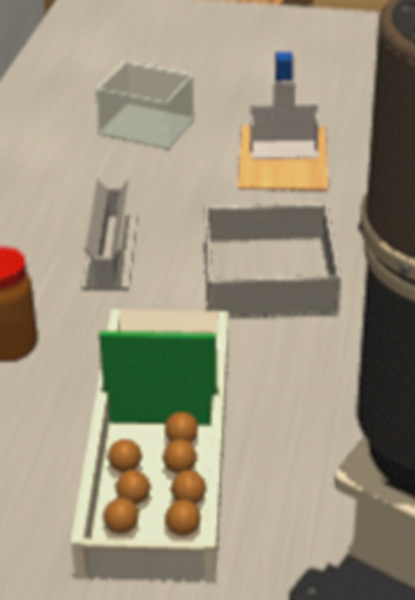

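```bash
python3 - <<'E'
from h import *
sc=ctrl.snapshot("scene"); sd=ctrl.snapshot("side")
f=600/140; c=lambda x,y:(340+x/f,120+y/f)
for p in [(92,380),(252,490),(380,103),(535,185)]: print("rim sc",np.round(onplane(sc,c(*p),.05),4))
for p in [(232,185),(388,270)]: print("gate sc",np.round(onplane(sc,c(*p),.125),4))
g=600/260; c2=lambda x,y:(220+x/g,150+y/g)
for p in [(110,312),(228,312),(75,543),(215,545)]: print("rim sd",np.round(onplane(sd,c2(*p),.05),4))
for p in [(101,333),(217,335)]: print("gate sd",np.round(onplane(sd,c2(*p),.125),4))
e=800/240; c=lambda x,y:(180+x/e,180+y/e)
for p in [(435,62),(316,178),(472,275),(584,147)]: print("pan sc",np.round(onplane(sc,c(*p),.055),4))
for p in [(205,207),(327,204),(338,280),(207,280)]: print("pan sd",np.round(onplane(sd,c2(*p),.055),4))
for p in [(44,440),(155,548),(320,390),(210,298)]: print("rest sc",np.round(onplane(sc,c(*p),.006),4))
for p in [(238,187),(328,187),(243,127),(326,127)]: print("rest sd",np.round(onplane(sd,c2(*p),.006),4))
for nm in ["jar","cup","tub","stand"]:
  for s in (sc,sd):
    print(nm,[(np.round(onplane(s,x["at"][::-1],0),3),round(x["confidence"],2)) for x in ctrl.mark_of(s,nm)])
for s in(sc,sd):
  print([(np.round(x["extent"]),round(x["confidence"],2)) for x in ctrl.recognise(s,"nut0_center")])
print(ctrl.get_obs()["clock"])
E
```

```text
rim sc [0.4967 0.0973 0.05  ]
rim sc [0.6197 0.1099 0.05  ]
rim sc [0.447  0.4222 0.05  ]
rim sc [0.569 0.439 0.05 ]
gate sc [0.483  0.2231 0.125 ]
gate sc [0.593  0.2408 0.125 ]
rim sd [0.6157 0.1213 0.05  ]
rim sd [0.4884 0.0988 0.05  ]
rim sd [0.5644 0.4415 0.05  ]
rim sd [0.4421 0.4214 0.05  ]
gate sd [0.5885 0.2437 0.125 ]
gate sd [0.476  0.2268 0.125 ]
pan sc [0.3844 0.0159 0.055 ]
pan sc [ 0.4146 -0.1261  0.055 ]
pan sc [ 0.5583 -0.0938  0.055 ]
pan sc [0.5262 0.0467 0.055 ]
pan sd [ 0.5509 -0.0903  0.055 ]
pan sd [ 0.405  -0.1221  0.055 ]
pan sd [0.3757 0.0275 0.055 ]
pan sd [0.5207 0.0528 0.055 ]
rest sc [ 0.4404 -0.3926  0.006 ]
rest sc [ 0.5597 -0.3771  0.006 ]
rest sc [ 0.5367 -0.2203  0.006 ]
rest sc [ 0.4198 -0.236   0.006 ]
rest sd [ 0.5314 -0.2145  0.006 ]
rest sd [ 0.4144 -0.2347  0.006 ]
rest sd [ 0.5509 -0.3692  0.006 ]
rest sd [ 0.4345 -0.3891  0.006 ]
jar [(array([0.734, 0.142, 0.   ]), 0.69), (array([ 0.497, -0.312,  0.   ]), 0.51), (array([0.533, 0.264, 0.   ]), 0.2)]
jar [(array([0.737, 0.148, 0.   ]), 0.59)]
cup [(array([ 0.316, -0.464,  0.   ]), 0.84)]
cup []
tub [(array([ 0.69 , -0.357,  0.   ]), 0.91)]
tub [(array([ 0.699, -0.371,  0.   ]), 0.78)]
stand [(array([ 0.666, -0.047,  0.   ]), 0.75)]
stand [(array([0.48 , 0.351, 0.   ]), 0.59), (array([ 0.665, -0.047,  0.   ]), 0.57)]
[]
[(array([255., 231., 278., 279.]), 0.58)]
1.95
```

```bash
cat >> h.py <<'E'
import json,os
# commanded pose bookkeeping
def cmd():
    if os.path.exists("cmd.json"):
        d=json.load(open("cmd.json")); return np.array(d["p"]),Rn.from_matrix(d["R"])
    return np.array([.274,.617,.405]),Rn.from_euler('xyz',[180,0,-23.945],degrees=True)
def did(row):
    p,R=cmd(); row=np.array(row,float); p=p+R.apply(row[:3]); R=R*Rn.from_rotvec(row[3:6])
    json.dump({"p":p.tolist(),"R":R.as_matrix().tolist()},open("cmd.json","w"))
def check():
    p,R=cmd(); m,Rm,o=tcp()
    print("cmd",np.round(p,4),np.round(R.as_euler('xyz',degrees=True),2),"meas-cmd mm",np.round((m-p)*1000,1),"rot deg",np.round(np.degrees((R.inv()*Rm).as_rotvec()),2),"F",np.round(o["force"],1),"open",round(o["opening"],4),"t",round(o["clock"],2))
def go(pos,rpy=None,R1=None):
    p,R=cmd()
    if R1 is None: R1=R if rpy is None else Rn.from_euler('xyz',rpy,degrees=True)
    print("row:",np.round(R.inv().apply(np.array(pos)-p),4),np.round((R.inv()*R1).as_rotvec(),4))
E
python3 - <<'E'
from h import *
check(); s=ctrl.snapshot("wrist"); R=np.array(s["R"]);c=-R.T@s["t"]; p,Rt,_=tcp()
print("cam in tool",Rt.inv().apply(c-p),"cam axes in tool", np.round((Rt.inv().as_matrix()@R.T),3))
go([.534,.234,.40],[180,0,9])
E
```

```text
cmd [0.274 0.617 0.405] [180.     0.   -23.95] meas-cmd mm [-0.1 -0.1 -0.3] rot deg [-0.  0. -0.] F [0.1 0.1 0.5] open 0.0875 t 1.95
cam in tool [0.08335673 0.00010898 0.02030076] cam axes in tool [[-0.    -0.951 -0.308]
 [ 1.    -0.    -0.001]
 [ 0.001 -0.308  0.951]]
row: [0.3931 0.2445 0.005 ] [ 0.     0.    -0.575]
```

Request:
carry_out(moves="0.087 0.04 0.024 0 0 0 -0.06; 0.087 0.08 0.05 0 0 0 -0.12; 0.087 0.12 0.075 0 0 0 -0.18; 0.087 0.16 0.1 0 0 0 -0.24; 0.087 0.2 0.125 0 0 0 -0.3; 0.087 0.24 0.15 0 0 0 -0.36; 0.087 0.28 0.175 0 0 0 -0.42; 0.087 0.32 0.2 0 0 0 -0.48; 0.087 0.36 0.225 0.002 0 0 -0.54; 0.087 0.38 0.24 0.005 0 0 -0.575; 0.087 0.393 0.2445 0.005 0 0 -0.575; 0.087 0.393 0.2445 0.005 0 0 -0.575; 0.087 0.393 0.2445 0.005 0 0 -0.575")

```text
clock: 3.3
tool_pos: [0.5339, 0.2344, 0.3997]
orientation: [-180.0, -0.0, 8.9]
force: [-0.8, -0.6, 0.2]
opening: 0.0868
```

```bash
python3 - <<'E'
from h import *
did([.393,.2445,.005,0,0,-.575]); check()
s=ctrl.snapshot("wrist"); save(s,"c1.png")
print(np.round(proj(s,[[.534,.234,.125],[.531,.269,.05]]),1))
for n in ["gate_center","bin"]:print(n,[(np.round(x["at"][::-1],1),round(x["confidence"],2)) for x in ctrl.mark_of(s,n)])
E
```

```text
cmd [0.5339 0.234  0.4   ] [180.   0.   9.] meas-cmd mm [-0.   0.3 -0.3] rot deg [0.01 0.   0.05] F [-0.8 -0.6  0.2] open 0.0868 t 3.3
[[322.6 242.1]
 [279.3 210.5]]
gate_center []
bin [(array([284.2, 200.2]), 0.66), (array([250.9, 227.7]), 0.66)]
```

View pics/c1.png

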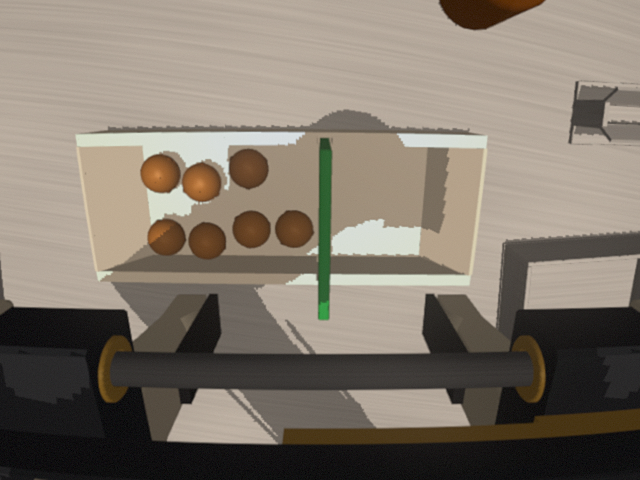

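```bash
python3 - <<'E'
from h import *
s=ctrl.snapshot("wrist"); sd=ctrl.snapshot("side"); sc=ctrl.snapshot("scene")
C=[np.array(onplane(s,p,.05)) for p in [(77,136),(487,135),(471,285),(98,281)]]
for c in C: print(np.round(c,4))
m=sum(C)/4; print("bin c",m); a=(C[0]+C[3])/2-(C[1]+C[2])/2; print("len",np.linalg.norm(a),np.degrees(np.arctan2(a[1],a[0])), "w",np.linalg.norm(C[0]-C[3]),np.linalg.norm(C[1]-C[2]))
G=[onplane(s,p,.125) for p in [(323.5,319),(325,140)]]; print("gate",np.round(G,4),np.round((G[0]+G[1])/2,4),np.linalg.norm(G[0]-G[1]),np.degrees(np.arctan2(*(G[1]-G[0])[[1,0]])))
g=600/260; c2=lambda x,y:(220+x/g,150+y/g)
f=600/140; c=lambda x,y:(340+x/f,120+y/f)
print(tri([(s,(323.5,319)),(sd,c2(217,334)),(sc,c(232,186))])); print(tri([(s,(325,140)),(sd,c2(101,332)),(sc,c(388,271))]))
save(s,"c2.png",(290,100,360,340))
E
```

```text
[0.5666 0.4393 0.05  ]
[0.617 0.117 0.05 ]
[0.4907 0.0961 0.05  ]
[0.4419 0.4217 0.05  ]
bin c [0.52904388 0.26851052 0.05      ]
len 0.32768011662704505 98.69338604793634 w 0.12595002875286587 0.1280017561603955
gate [[0.4787 0.2252 0.125 ]
 [0.5973 0.2434 0.125 ]] [0.538  0.2343 0.125 ] 0.11995967973150216 8.712369042742987
(array([0.47856471, 0.22465767, 0.12272948]), np.float64(0.003114803178330926))
(array([0.59308653, 0.24181682, 0.12319491]), np.float64(0.0043329147031999655))
```

View pics/c2.png

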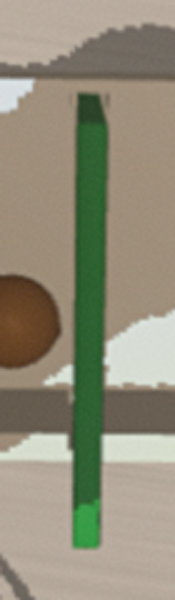

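Request:
carry_out(moves="0.087 0.001 0 0.03 0 0 0.005; 0.087 0.001 0 0.06 0 0 0.005; 0.087 0.001 0 0.09 0 0 0.005; 0.087 0.001 0 0.12 0 0 0.005; 0.087 0.001 0 0.136 0 0 0.005; 0.087 0.001 0 0.136 0 0 0.005; 0 0.001 0 0.136 0 0 0.005; 0 0.001 0 0.136 0 0 0.005; 0 0.001 0 0.136 0 0 0.005; 0 0.001 0 0.136 0 0 0.005; 0 0.001 0 0.136 0 0 0.005; 0 0.001 0 0.136 0 0 0.005; 0 0.001 0 0.136 0 0 0.005; 0 0.001 0 0.136 0 0 0.005")

```text
clock: 5.0
tool_pos: [0.5349, 0.2341, 0.2637]
orientation: [180.0, 0.0, 8.7]
force: [-0.1, 0.5, 0.4]
opening: 0.0286
```

```bash
python3 - <<'E'
from h import *
did([.001,0,.136,0,0,.005]); check()
E
```

```text
cmd [0.5349 0.2342 0.264 ] [180.     0.     8.71] meas-cmd mm [-0.1 -0.1 -0.3] rot deg [-0. -0. -0.] F [-0.1  0.5  0.4] open 0.0286 t 5.0
```

Fingers are still closing; I give them more time.

Request:
carry_out(moves="0 0 0 0 0 0 0; 0 0 0 0 0 0 0; 0 0 0 0 0 0 0; 0 0 0 0 0 0 0; 0 0 0 0 0 0 0; 0 0 0 0 0 0 0")

```text
clock: 5.6
tool_pos: [0.5348, 0.2341, 0.2636]
orientation: [180.0, 0.0, 8.7]
force: [0.5, 0.9, -1.5]
opening: 0.0081
```

Request:
carry_out(moves="0 0 0 -0.01 0 0 0; 0 0 0 -0.03 0 0 0; 0 0 0 -0.05 0 0 0; 0 0 0 -0.075 0 0 0; 0 0 0 -0.1 0 0 0; 0 0 0 -0.125 0 0 0; 0 0 0 -0.15 0 0 0; 0 0 0 -0.16 0 0 0; 0 0 0 -0.16 0 0 0")

```text
clock: 6.5
tool_pos: [0.535, 0.2342, 0.4254]
orientation: [-179.9, -0.2, 8.7]
force: [0.3, -0.4, -1.7]
opening: 0.0078
```

```bash
python3 - <<'E'
from h import *
did([0,0,-.16,0,0,0]); check()
s=ctrl.snapshot("wrist"); save(s,"d1.png"); sd=ctrl.snapshot("side"); save(sd,"d2.png"); sc=ctrl.snapshot("scene"); save(sc,"d3.png",(320,220,420,340))
E
```

```text
cmd [0.5349 0.2342 0.424 ] [180.     0.     8.71] meas-cmd mm [ 0.  -0.   1.4] rot deg [ 0.1   0.16 -0.01] F [ 0.3 -0.4 -1.7] open 0.0078 t 6.5
```

View pics/d1.png

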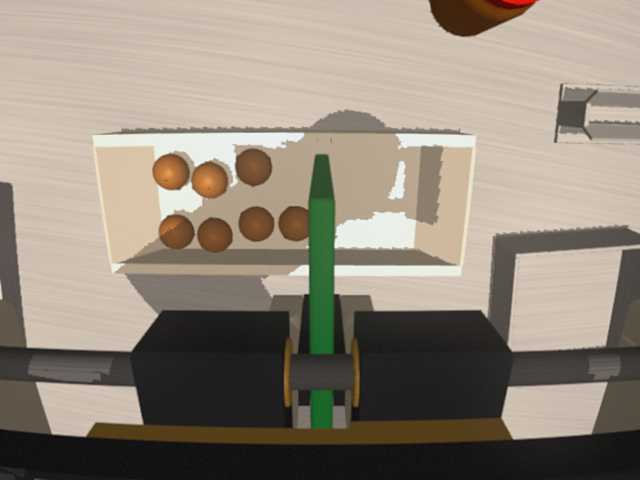

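View pics/d2.png

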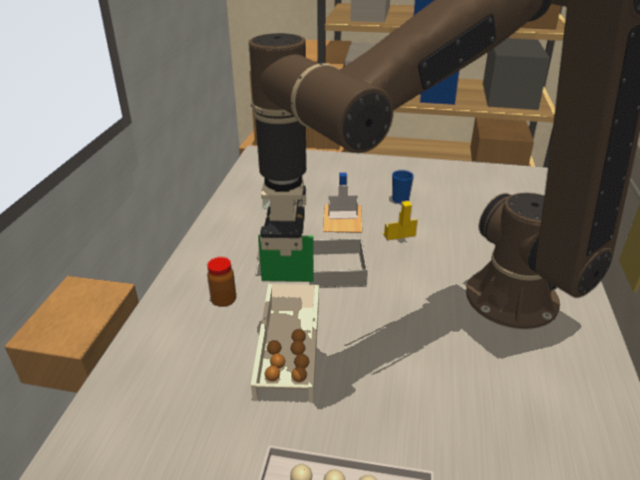

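View pics/d3.png

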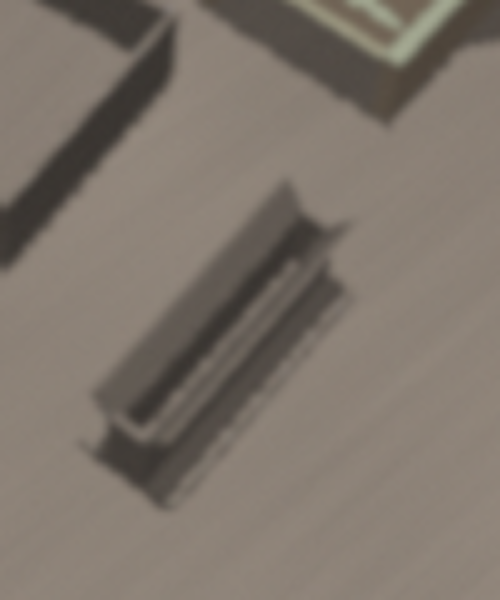

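```bash
python3 - <<'E'
from h import *
print(np.round(tcp()[2]["joint_pos"],1)); go([.61,.05,.424])
E
```

```text
[ 42.8  11.4  -9.6  -0.  -69.1  55.9]
row: [0.0463 0.1934 0.    ] [0. 0. 0.]
```

Request:
carry_out(moves="0 0.008 0.034 0 0 0 0; 0 0.016 0.068 0 0 0 0; 0 0.024 0.102 0 0 0 0; 0 0.032 0.136 0 0 0 0; 0 0.04 0.17 0 0 0 0; 0 0.046 0.193 0 0 0 0; 0 0.046 0.193 0 0 0 0; 0 0.046 0.193 0 0 0 0")

```text
clock: 7.45
tool_pos: [0.6096, 0.0499, 0.422]
orientation: [180.0, 0.2, 8.6]
force: [0.1, 0.6, -0.4]
opening: 0.008
```

```bash
python3 - <<'E'
from h import *
did([.046,.193,0,0,0,0]); check()
s=ctrl.snapshot("wrist"); save(s,"e1.png"); print([(np.round(x["at"][::-1],1),np.round(onplane(s,x["at"][::-1],0),4),round(x["confidence"],2)) for x in ctrl.mark_of(s,"stand")])
E
```

```text
cmd [0.6096 0.0504 0.424 ] [180.     0.     8.71] meas-cmd mm [-0.1 -0.5 -2. ] rot deg [-0.02 -0.15  0.08] F [ 0.1  0.6 -0.4] open 0.008 t 7.45
[(array([433.9, 153.6]), array([ 0.6652, -0.0508,  0.    ]), 0.66)]
```

View pics/e1.png

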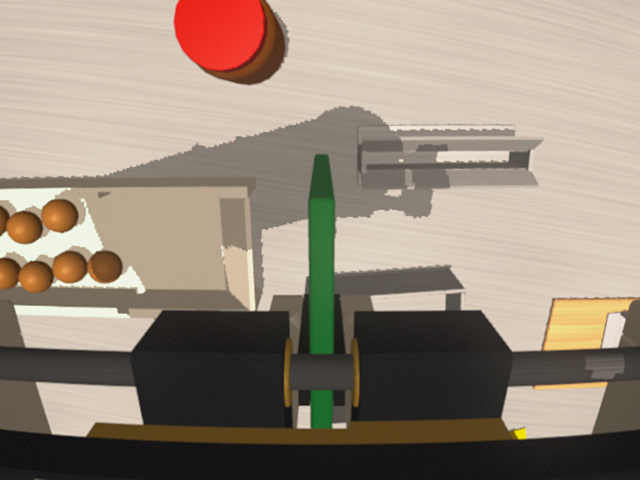

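```bash
python3 - <<'E'
from h import *
s=ctrl.snapshot("wrist"); save(s,"e2.png",(340,105,560,205))
E
```

```text
(no output)
```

View pics/e2.png

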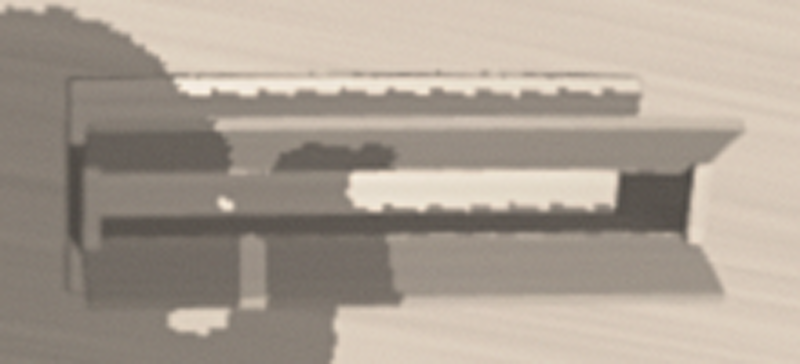

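```bash
python3 - <<'E'
from h import *
s=ctrl.snapshot("wrist"); k=800/220
P=lambda x,y,z:onplane(s,(340+x/k,105+y/k),z)
for nm,z,(a,b,c,d) in [("flare",.062,((85,130),(742,123),(85,303),(722,297))),("walltop",.044,((85,171),(705,166),(85,240),(690,236)))]:
    A,B,C,D=P(*a,z),P(*b,z),P(*c,z),P(*d,z)
    n=B-A; ang=np.degrees(np.arctan2(n[1],n[0])); m=D-C
    print(nm,np.round([A,B,C,D],4).tolist(),"ang",ang,np.degrees(np.arctan2(m[1],m[0])),"len",np.linalg.norm(n),np.linalg.norm(m),"width",abs(np.cross(n[:2],(C-A)[:2]))/np.linalg.norm(n),"c",(A+B+C+D)/4)
print("floor ends",P(100,200,.006),P(617,190,.006),(P(100,200,.006)+P(617,190,.006))/2)
E
```

```text
flare [[0.6707, 0.0267, 0.062], [0.6975, -0.121, 0.062], [0.6326, 0.0198, 0.062], [0.658, -0.128, 0.062]] ang -79.72633703617657 -80.2282093757887 len 0.15011924220137582 0.149942061242756 width 0.0388027656807354 c [ 0.6647016  -0.05060795  0.062     ]
walltop [[0.6603, 0.0231, 0.044], [0.6863, -0.1244, 0.044], [0.6443, 0.0202, 0.044], [0.6693, -0.1255, 0.044]] ang -80.00893522742882 -80.26407829017754 len 0.14978651715442012 0.14783240405404002 width 0.016226255837580587 c [ 0.66506874 -0.05168306  0.044     ]
floor ends [0.65021489 0.01351781 0.006     ] [ 0.67533878 -0.12204366  0.006     ] [ 0.66277684 -0.05426293  0.006     ]<stdin>:7: DeprecationWarning: Arrays of 2-dimensional vectors are deprecated. Use arrays of 3-dimensional vectors instead. (deprecated in NumPy 2.0)
```

```bash
python3 - <<'E'
from h import *
go([.665,-.051,.36],[180,0,-80])
E
```

```text
row: [0.0394 0.1086 0.064 ] [ 0.     -0.      1.5483]
```

Request:
carry_out(moves="0 0.003 0.009 0 0 0 0.13; 0 0.006 0.018 0 0 0 0.26; 0 0.009 0.027 0 0 0 0.39; 0 0.013 0.036 0 0 0 0.52; 0 0.016 0.045 0 0 0 0.65; 0 0.02 0.055 0 0 0 0.78; 0 0.023 0.064 0 0 0 0.91; 0 0.026 0.073 0 0 0 1.04; 0 0.029 0.082 0.01 0 0 1.17; 0 0.033 0.091 0.02 0 0 1.3; 0 0.036 0.1 0.03 0 0 1.42; 0 0.039 0.108 0.045 0 0 1.52; 0 0.0394 0.1086 0.064 0 0 1.548; 0 0.0394 0.1086 0.064 0 0 1.548; 0 0.0394 0.1086 0.064 0 0 1.548")

```text
clock: 9.15
tool_pos: [0.6651, -0.0504, 0.3599]
orientation: [180.0, -0.0, -79.8]
force: [0.8, 0.8, -0.6]
opening: 0.0081
```

```bash
python3 - <<'E'
from h import *
did([.0394,.1086,.064,0,0,1.548]); check()
s=ctrl.snapshot("wrist"); save(s,"f1.png"); sd=ctrl.snapshot("side"); save(sd,"f2.png",(200,140,400,300)); sc=ctrl.snapshot("scene"); save(sc,"f3.png",(320,200,440,340))
E
```

```text
cmd [ 0.665 -0.051  0.36 ] [180.     0.   -79.98] meas-cmd mm [ 0.   0.6 -0.1] rot deg [-0.03  0.02 -0.13] F [ 0.8  0.8 -0.6] open 0.0081 t 9.15
```

View pics/f1.png

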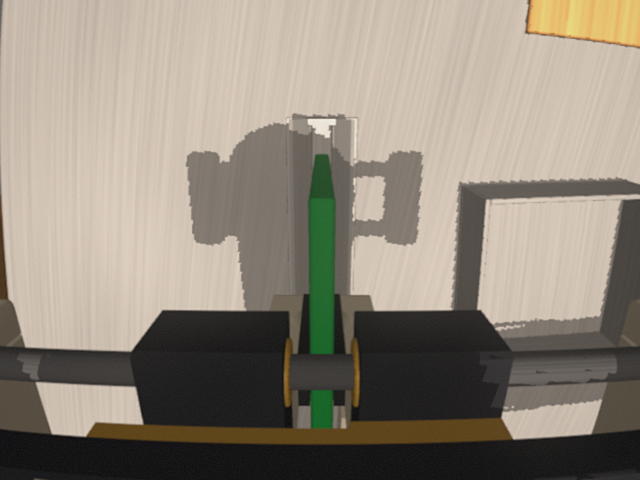

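View pics/f2.png

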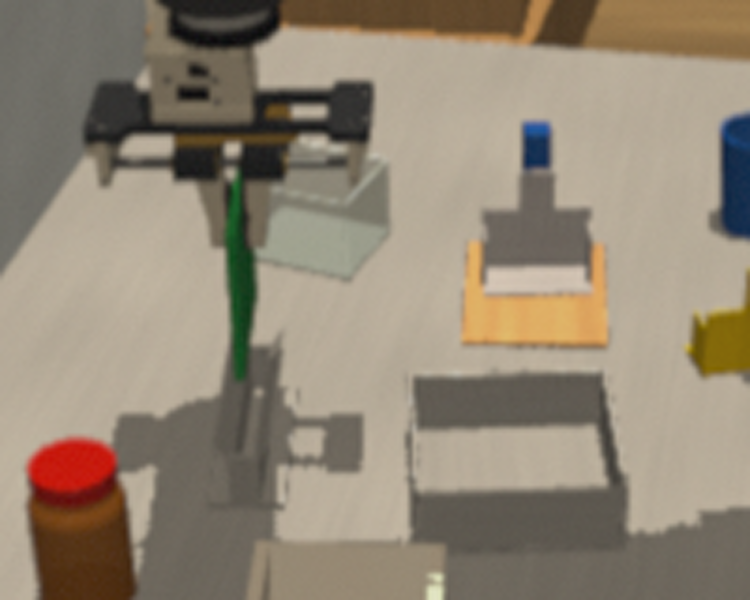

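View pics/f3.png

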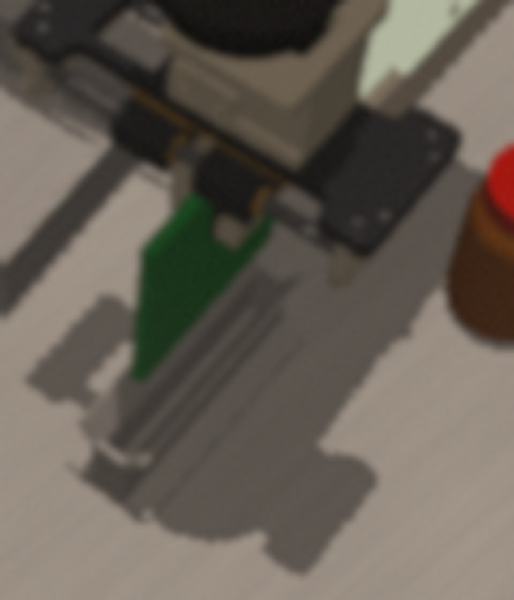

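Request:
carry_out(moves="0 0 0 0.02 0 0 0; 0 0 0 0.04 0 0 0; 0 0 0 0.055 0 0 0; 0 0 0 0.065 0 0 0; 0 0 0 0.075 0 0 0; 0 0 0 0.083 0 0 0; 0 0 0 0.089 0 0 0; 0 0 0 0.093 0 0 0; 0 0 0 0.093 0 0 0; 0 0 0 0.093 0 0 0")

```text
clock: 10.3
tool_pos: [0.6652, -0.051, 0.267]
orientation: [-180.0, -0.0, -80.0]
force: [0.7, 0.0, -1.4]
opening: 0.008
```

```bash
python3 - <<'E'
from h import *
did([0,0,.093,0,0,0]); check()
s=ctrl.snapshot("wrist"); save(s,"g1.png"); sd=ctrl.snapshot("side"); save(sd,"g2.png",(200,140,400,300))
E
```

```text
cmd [ 0.665 -0.051  0.267] [180.     0.   -79.98] meas-cmd mm [ 0.1 -0.  -0. ] rot deg [ 0.03  0.01 -0.01] F [ 0.7  0.  -1.4] open 0.008 t 10.3
```

View pics/g2.png

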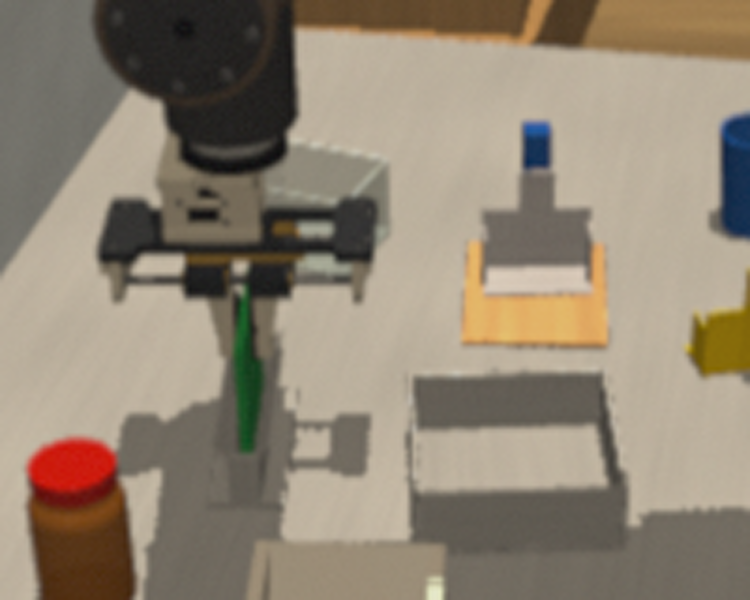

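Gate sits down into the slot. I lower 2 mm more, release and retreat upward.

Request:
carry_out(moves="0 0 0 0.002 0 0 0; 0 0 0 0.002 0 0 0; 0.05 0 0 0.002 0 0 0; 0.05 0 0 0.002 0 0 0; 0.05 0 0 0.002 0 0 0; 0.05 0 0 0.002 0 0 0; 0.05 0 0 0.002 0 0 0; 0.05 0 0 0.002 0 0 0; 0.05 0 0 -0.02 0 0 0; 0.06 0 0 -0.05 0 0 0; 0.06 0 0 -0.08 0 0 0; 0.06 0 0 -0.12 0 0 0; 0.06 0 0 -0.16 0 0 0; 0.06 0 0 -0.16 0 0 0")

```text
clock: 11.8
tool_pos: [0.666, -0.0513, 0.4338]
orientation: [-179.4, -0.1, -79.9]
force: [1.2, 0.2, -0.8]
opening: 0.0603
```

```bash
python3 - <<'E'
from h import *
did([0,0,-.16,0,0,0]); check(); print(np.round(tcp()[2]["joint_pos"],1))
s=ctrl.snapshot("wrist"); save(s,"h1.png"); sd=ctrl.snapshot("side"); save(sd,"h2.png",(200,140,400,300)); sc=ctrl.snapshot("scene"); save(sc,"h3.png",(170,200,420,360))
for n in["gate_center"]:
  for s1 in(sc,sd): print([(np.round(x["at"][::-1]),round(x["confidence"],2)) for x in ctrl.mark_of(s1,n)])
E
```

```text
cmd [ 0.665 -0.051  0.427] [180.     0.   -79.98] meas-cmd mm [ 1.  -0.3  6.8] rot deg [ 0.6   0.1  -0.04] F [ 1.2  0.2 -0.8] open 0.0603 t 11.8
[ 12.3  18.8   1.9   0.1 -72.5  -2.3]
[(array([368., 280.]), 0.57)]
[(array([266., 242.]), 0.78), (array([404., 198.]), 0.28), (array([292., 346.]), 0.26), (array([338., 271.]), 0.2), (array([302., 373.]), 0.17)]
```

View pics/h1.png

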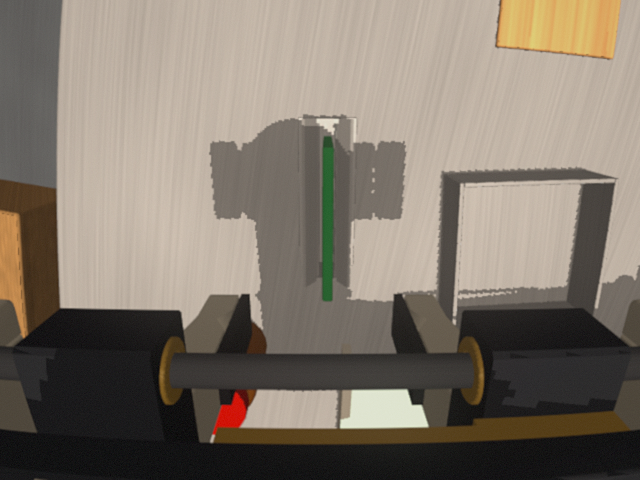

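View pics/h2.png

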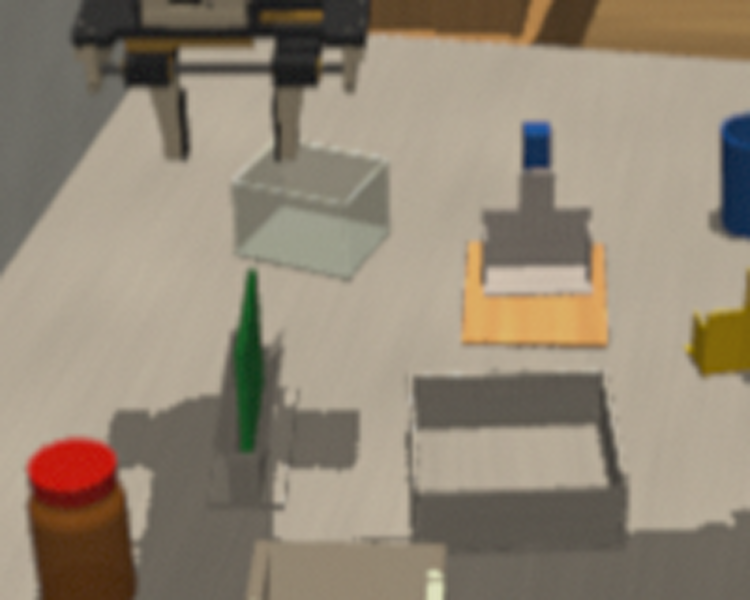

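View pics/h3.png

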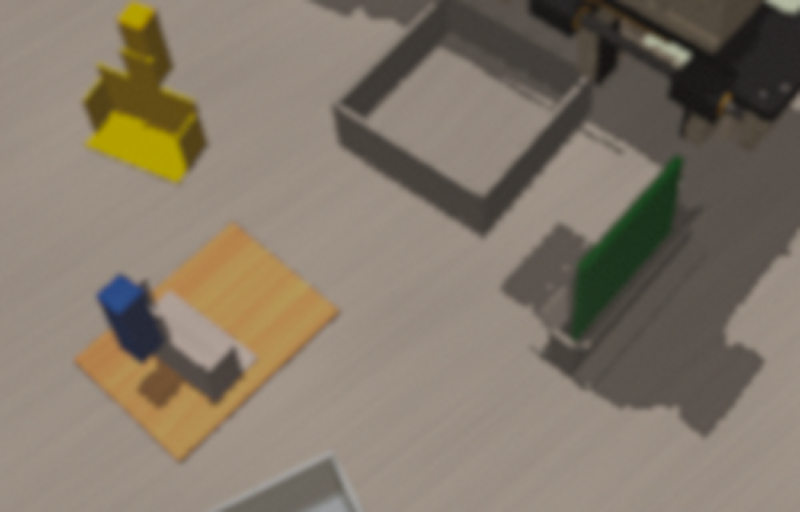

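```bash
python3 - <<'E'
from h import *
check();go([.49,-.35,.42],[180,0,-172])
E
```

```text
cmd [ 0.665 -0.051  0.427] [180.     0.   -79.98] meas-cmd mm [-0.3 -0.  -1.8] rot deg [-0.13 -0.01 -0.  ] F [-1.1  0.6 -0.1] open 0.0601 t 12.05
row: [0.264  0.2244 0.007 ] [-0.    -0.     1.606]
```

Request:
carry_out(moves="0.08 0.022 0.019 0 0 0 0.134; 0.08 0.044 0.038 0 0 0 0.268; 0.08 0.066 0.056 0 0 0 0.402; 0.08 0.088 0.075 0 0 0 0.536; 0.08 0.11 0.094 0 0 0 0.67; 0.08 0.132 0.112 0 0 0 0.804; 0.08 0.154 0.131 0 0 0 0.938; 0.08 0.176 0.15 0 0 0 1.072; 0.08 0.198 0.168 0 0 0 1.206; 0.08 0.22 0.187 0 0 0 1.34; 0.08 0.242 0.206 0 0 0 1.474; 0.08 0.264 0.224 0.007 0 0 1.606; 0.08 0.264 0.224 0.007 0 0 1.606; 0.08 0.264 0.224 0.007 0 0 1.606; 0.08 0.264 0.224 0.007 0 0 1.606")

```text
clock: 13.55
tool_pos: [0.4907, -0.3497, 0.4191]
orientation: [180.0, -0.0, -171.9]
force: [-0.1, 0.1, 0.2]
opening: 0.0801
```

```bash
python3 - <<'E'
from h import *
did([.264,.224,.007,0,0,1.606]); check()
s=ctrl.snapshot("wrist"); save(s,"i1.png"); 
for n in["scoop_grip","scoop_mid","rest"]: print([(np.round(x["at"][::-1]),round(x["confidence"],2)) for x in ctrl.mark_of(s,n)])
E
```

```text
cmd [ 0.4904 -0.3499  0.42  ] [-180.    0. -172.] meas-cmd mm [ 0.3  0.3 -0.9] rot deg [-0.02  0.05 -0.09] F [-0.1  0.1  0.2] open 0.0801 t 13.55
[(array([316., 234.]), 0.82)]
[(array([464.,  11.]), 0.85), (array([352., 200.]), 0.82)]
[(array([371., 202.]), 0.6)]
```

View pics/i1.png

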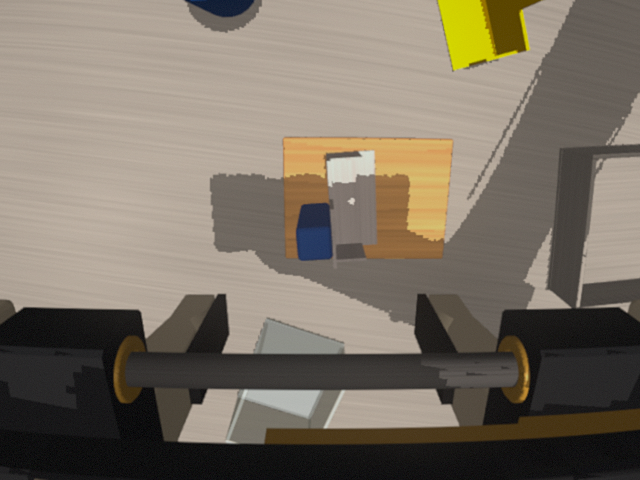

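```bash
python3 - <<'E'
from h import *
s=ctrl.snapshot("wrist"); save(s,"i2.png",(270,130,430,270))
E
```

```text
(no output)
```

View pics/i2.png

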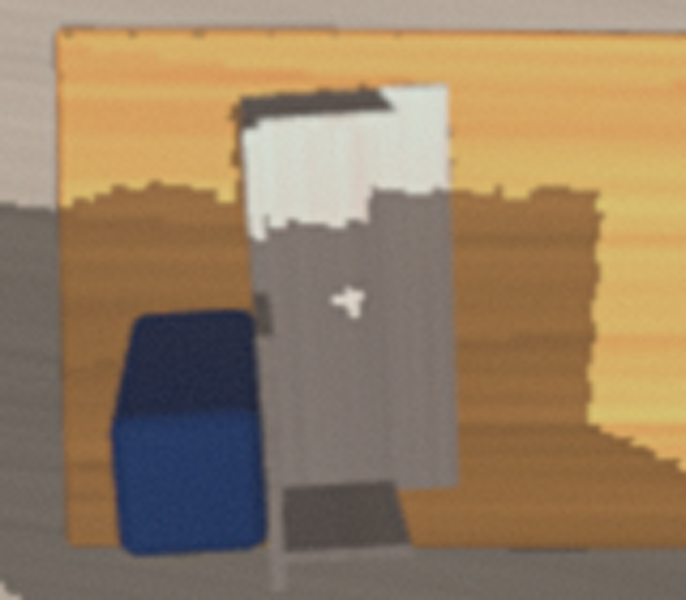

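```bash
python3 - <<'E'
from h import *
s=ctrl.snapshot("wrist"); k=600/140
P=lambda x,y,z:onplane(s,(270+x/k,130+y/k),z)
C=np.array([P(*p,.136) for p in [(116,415),(262,412),(266,545),(126,552)]]); print(np.round(C,4)); print("post top c",C.mean(0))
for z in(.126,.136):
  C=np.array([P(*p,z) for p in [(116,415),(262,412),(266,545),(126,552)]]);print(z,np.linalg.norm(C-np.roll(C,1,0),axis=1))
L=P(447,85,.008),P(458,488,.008); d=L[1]-L[0]; print("lip",np.round(L,4),np.linalg.norm(d),"dir",np.degrees(np.arctan2(d[1],d[0]))+90,"c",(L[0]+L[1])/2)
B=np.array([onplane(s,p,.006) for p in [(284,138),(452,139),(443,258),(286,258)]]);print("rest",np.round(B,4).tolist(),B.mean(0)); v=(B[1]+B[2]-B[0]-B[3]);print(np.degrees(np.arctan2(v[1],v[0])))
E
```

```text
[[ 0.4845 -0.366   0.136 ]
 [ 0.4809 -0.3439  0.136 ]
 [ 0.5023 -0.34    0.136 ]
 [ 0.5066 -0.3617  0.136 ]]
post top c [ 0.49355319 -0.35289176  0.136     ]
0.126 [0.02335738 0.02329343 0.02261261 0.0229254 ]
0.136 [0.02250319 0.02244158 0.02178566 0.02208701]
lip [[ 0.4383 -0.3067  0.008 ]
 [ 0.5287 -0.2878  0.008 ]] 0.09229898391684008 dir 101.77497876327394 c [ 0.48350676 -0.2972327   0.008     ]
rest [[0.4396, -0.3911, 0.006], [0.4176, -0.2359, 0.006], [0.5348, -0.2177, 0.006], [0.557, -0.3755, 0.006]] [ 0.48723771 -0.30504761  0.006     ]
98.0318164135961
```

```bash
python3 - <<'E'
from h import *
go([.4935,-.353,.264],[180,0,-169])
E
```

```text
row: [-0.0027 -0.0035  0.156 ] [-0.     -0.     -0.0523]
```

Request:
carry_out(moves="0.08 -0.0027 -0.0035 0.03 0 0 -0.052; 0.08 -0.0027 -0.0035 0.06 0 0 -0.052; 0.08 -0.0027 -0.0035 0.09 0 0 -0.052; 0.08 -0.0027 -0.0035 0.12 0 0 -0.052; 0.08 -0.0027 -0.0035 0.145 0 0 -0.052; 0.08 -0.0027 -0.0035 0.156 0 0 -0.052; 0.08 -0.0027 -0.0035 0.156 0 0 -0.052; 0.08 -0.0027 -0.0035 0.156 0 0 -0.052; 0 -0.0027 -0.0035 0.156 0 0 -0.052; 0 -0.0027 -0.0035 0.156 0 0 -0.052; 0 -0.0027 -0.0035 0.156 0 0 -0.052; 0 -0.0027 -0.0035 0.156 0 0 -0.052; 0 -0.0027 -0.0035 0.156 0 0 -0.052; 0 -0.0027 -0.0035 0.156 0 0 -0.052; 0 -0.0027 -0.0035 0.156 0 0 -0.052; 0 -0.0027 -0.0035 0.156 0 0 -0.052; 0 -0.0027 -0.0035 0.156 0 0 -0.052; 0 -0.0027 -0.0035 0.156 0 0 -0.052")

```text
clock: 15.65
tool_pos: [0.4935, -0.353, 0.2637]
orientation: [180.0, -0.0, -169.0]
force: [-1.3, 1.3, 1.5]
opening: 0.0266
```

```bash
python3 - <<'E'
from h import *
did([-.0027,-.0035,.156,0,0,-.052]); check()
s=ctrl.snapshot("wrist"); save(s,"j1.png");s=ctrl.snapshot("side"); save(s,"j2.png",(250,130,430,270))
E
```

```text
cmd [ 0.4935 -0.353   0.264 ] [-180.      0.   -169.02] meas-cmd mm [-0.   0.  -0.3] rot deg [-0.01  0.   -0.01] F [-1.3  1.3  1.5] open 0.0266 t 15.65
```

View pics/j1.png

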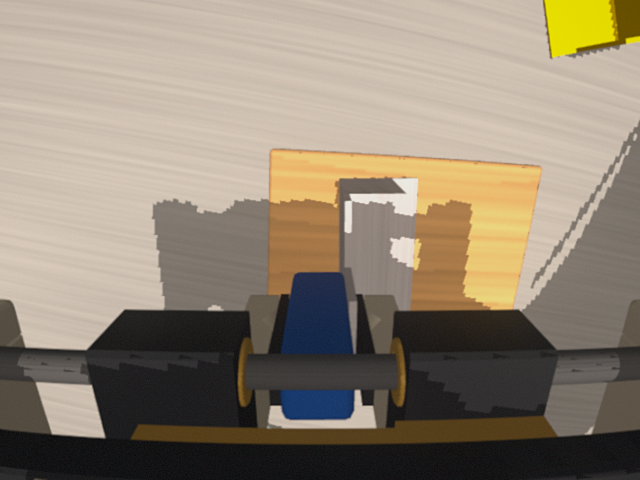

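View pics/j2.png

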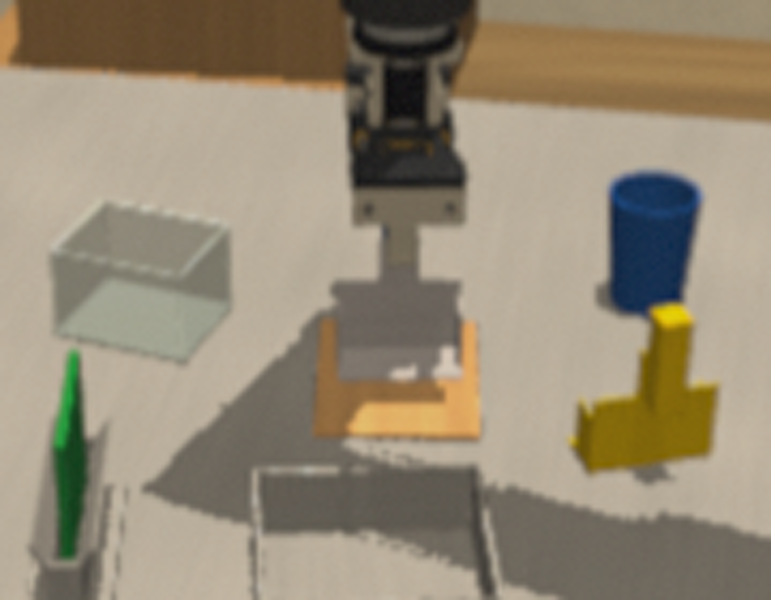

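Request:
carry_out(moves="0 0 0 0 0 0 0; 0 0 0 0 0 0 0; 0 0 0 0 0 0 0; 0 0 0 0 0 0 0; 0 0 0 -0.005 0 0 0; 0 0 0 -0.015 0 0 0; 0 0 0 -0.035 0 0 0; 0 0 0 -0.06 0 0 0; 0 0 0 -0.09 0 0 0; 0 0 0 -0.12 0 0 0; 0 0 0 -0.15 0 0 0; 0 0 0 -0.15 0 0 0; 0 0 0 -0.15 0 0 0")

```text
clock: 17.05
tool_pos: [0.4934, -0.353, 0.4148]
orientation: [-180.0, 0.1, -169.0]
force: [0.3, 0.4, -3.0]
opening: 0.0271
```

```bash
python3 - <<'E'
from h import *
did([0,0,-.15,0,0,0]); check()
s=ctrl.snapshot("wrist"); save(s,"k1.png");s=ctrl.snapshot("side"); save(s,"k2.png",(250,100,450,270)); s=ctrl.snapshot("scene"); save(s,"k3.png",(100,160,380,360))
E
```

```text
cmd [ 0.4935 -0.353   0.414 ] [-180.      0.   -169.02] meas-cmd mm [-0.1 -0.   0.8] rot deg [ 0.05 -0.11  0.  ] F [ 0.3  0.4 -3. ] open 0.0271 t 17.05
```

View pics/k1.png

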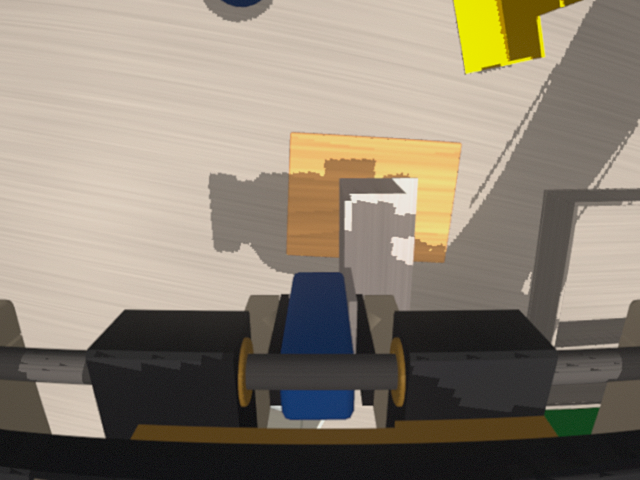

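View pics/k2.png

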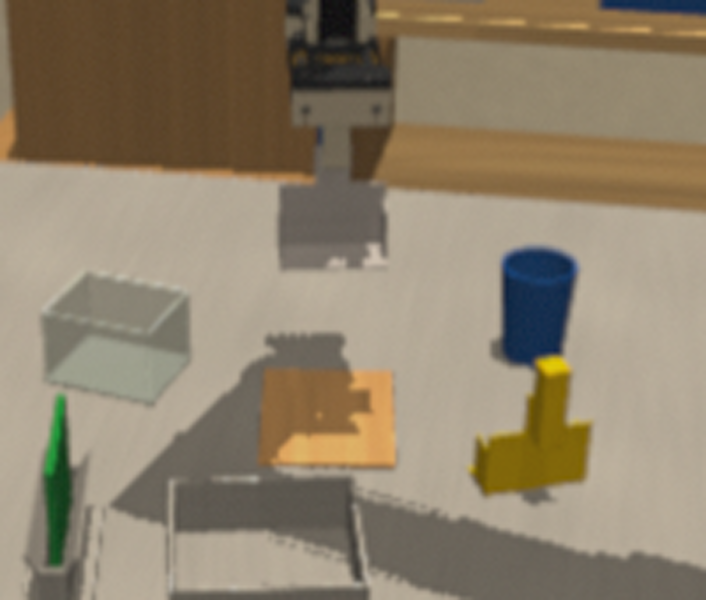

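View pics/k3.png

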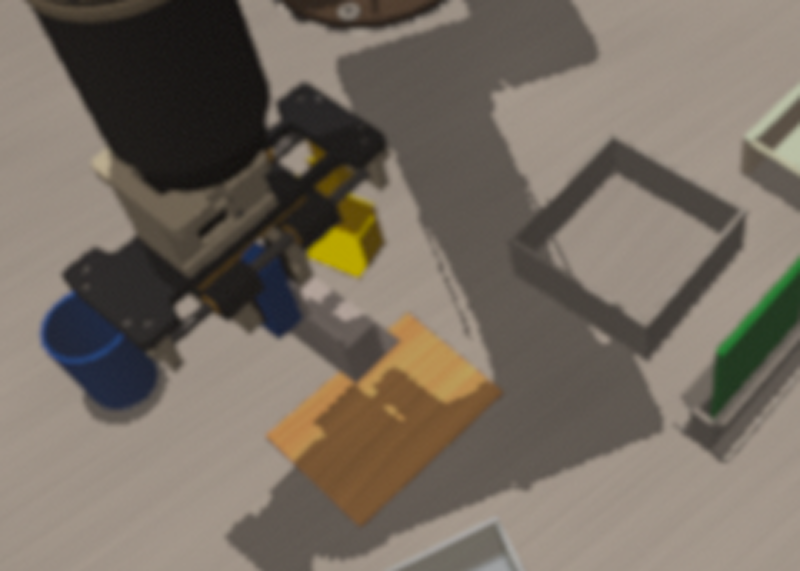

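```bash
python3 - <<'E'
from h import *
s=ctrl.snapshot("wrist"); save(s,"k4.png",(330,165,430,320)); p,R,o=tcp()
for z in(.26,.258):
  A=[R.inv().apply(onplane(s,q,p[2]-z)-p) for q in[(417,179),(411,308)]]; print(np.round(A,4))
E
```

```text
[[ 0.0445  0.0563  0.2602]
 [-0.0389  0.0583  0.26  ]]
[[ 0.0448  0.0558  0.2582]
 [-0.0379  0.0578  0.258 ]]
```

View pics/k4.png

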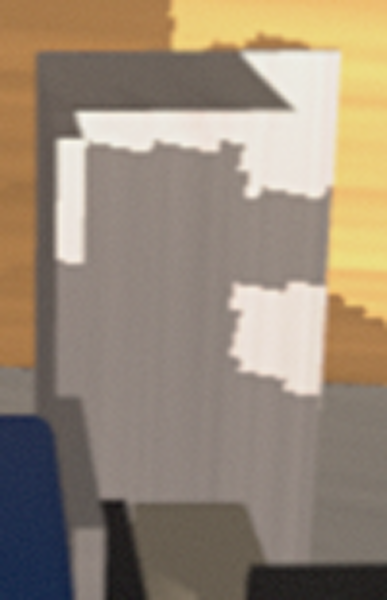

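```bash
python3 - <<'E'
from h import *
go([.544,.163,.40],[180,0,-171.3])
E
```

```text
row: [-0.1478  0.497   0.014 ] [-0.     -0.      0.0398]
```

Request:
carry_out(moves="0 -0.006 0.02 0 0 0 0; 0 -0.016 0.053 0 0 0 0; 0 -0.027 0.09 0 0 0 0; 0 -0.039 0.13 0 0 0 0; 0 -0.051 0.17 0 0 0 0.01; 0 -0.063 0.21 0 0 0 0.02; 0 -0.075 0.25 0 0 0 0.02; 0 -0.087 0.29 0 0 0 0.03; 0 -0.098 0.33 0 0 0 0.04; 0 -0.11 0.37 0 0 0 0.04; 0 -0.122 0.41 0 0 0 0.04; 0 -0.134 0.45 0 0 0 0.04; 0 -0.143 0.48 0.005 0 0 0.04; 0 -0.148 0.497 0.014 0 0 0.04; 0 -0.148 0.497 0.014 0 0 0.04; 0 -0.148 0.497 0.014 0 0 0.04")

```text
clock: 18.85
tool_pos: [0.5439, 0.1628, 0.3986]
orientation: [-179.9, -0.1, -171.3]
force: [0.4, -0.1, -1.7]
opening: 0.0268
```

```bash
python3 - <<'E'
from h import *
did([-.148,.497,.014,0,0,.04]); check(); print(np.round(tcp()[2]["joint_pos"],1))
s=ctrl.snapshot("wrist"); save(s,"l1.png")
s=ctrl.snapshot("side"); save(s,"l2.png",(220,150,400,410))
E
```

```text
cmd [0.5442 0.1631 0.4   ] [-180.      0.   -171.31] meas-cmd mm [-0.2 -0.2 -1.4] rot deg [ 0.07  0.13 -0.04] F [ 0.4 -0.1 -1.7] open 0.0268 t 18.85
[  36.4   10.8  -13.6    0.   -65.8 -117.7]
```

View pics/l1.png

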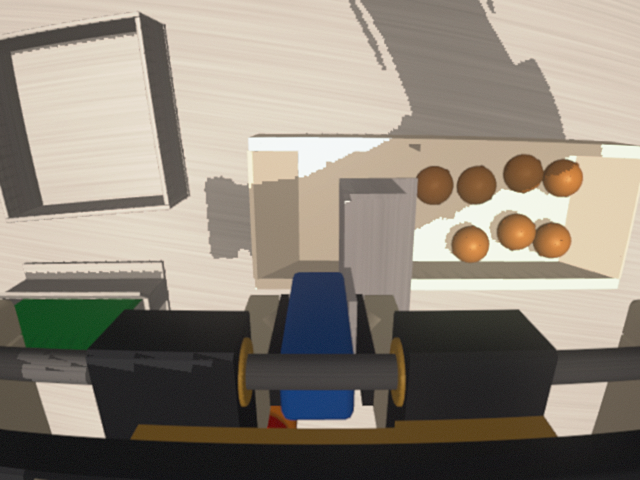

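View pics/l2.png

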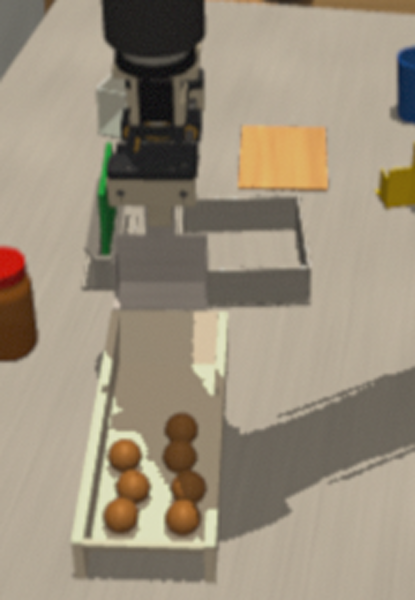

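```bash
python3 - <<'E'
from h import *
s=ctrl.snapshot("wrist"); b0=np.array([.5293,.269]); a=np.radians(98.7); u=np.array([np.cos(a),np.sin(a)]); v=np.array([-u[1],u[0]])
f=lambda X:(round(float((X[:2]-b0)@u)*1000,1),round(float((X[:2]-b0)@v)*1000,1))
for p in[(249,136),(257,289),(619,289)]: X=onplane(s,p,.05);print("rim",np.round(X,4),f(X))
for p in[(434,185),(476,184),(523,173),(563,177),(470,244),(516,232),(552,240)]: X=onplane(s,p,.022);print("nut",f(X))
P=[onplane(s,p,.055) for p in[(137,13),(166,204),(187,192)]]; print(np.round(P,4))
E
```

```text
rim [0.49   0.0975 0.05  ] (-163.6, 64.8)
rim [0.618  0.1172 0.05  ] (-163.4, -64.7)
rim [0.5711 0.4438 0.05  ] (166.4, -67.8)
nut (-9.2, 21.2)
nut (28.2, 22.3)
nut (70.0, 32.6)
nut (108.2, 29.7)
nut (28.7, -33.2)
nut (71.0, -21.6)
nut (107.5, -29.4)
[[0.4119 0.0064 0.055 ]
 [0.5525 0.0368 0.055 ]
 [0.5401 0.0534 0.055 ]]
```

Request:
carry_out(moves="0 0 0 0.025 0 0 0; 0 0 0 0.055 0 0 0; 0 0 0 0.085 0 0 0; 0 0 0 0.11 0 0 0; 0 0 0 0.125 0 0 0; 0 0 0 0.132 0 0 0; 0 0 0 0.1355 0 0 0; 0 0 0 0.1355 0 0 0; 0 0 0 0.1355 0 0 0")

```text
clock: 19.9
tool_pos: [0.5445, 0.163, 0.2652]
orientation: [180.0, 0.1, -171.3]
force: [-0.5, -0.8, -1.9]
opening: 0.0265
```

```bash
python3 - <<'E'
from h import *
did([0,0,.1355,0,0,0]); check()
s=ctrl.snapshot("wrist"); save(s,"m1.png")
s=ctrl.snapshot("side"); save(s,"m2.png",(220,220,360,410))
E
```

```text
cmd [0.5442 0.1631 0.2645] [-180.      0.   -171.31] meas-cmd mm [ 0.3 -0.   0.7] rot deg [-0.03 -0.09 -0.  ] F [-0.5 -0.8 -1.9] open 0.0265 t 19.9
```

View pics/m1.png

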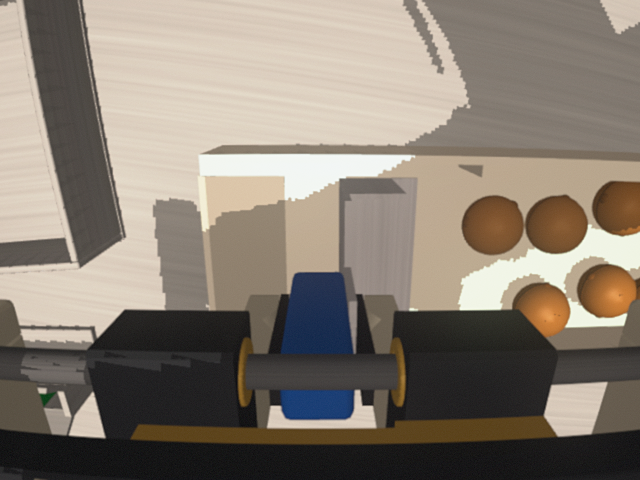

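View pics/m2.png

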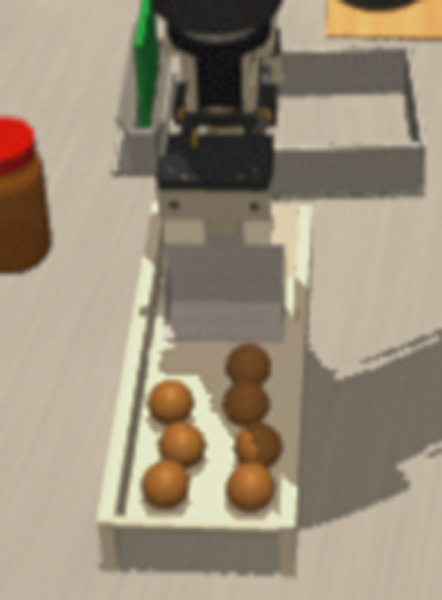

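```bash
python3 - <<'E'
from h import *
s=ctrl.snapshot("wrist"); save(s,"m3.png",(190,130,430,310)); b0=np.array([.5293,.269]); a=np.radians(98.7); u=np.array([np.cos(a),np.sin(a)]); v=np.array([-u[1],u[0]])
f=lambda X:(round(float((X[:2]-b0)@u)*1000,1),round(float((X[:2]-b0)@v)*1000,1))
for nm,p,z in[("rim inner",(300,178),.05),("rim out",(210,154),.05),("rim in r",(600,160),.05),("scoop wall",(345,180),.05),("lip corner",(415,180),.008)]: print(nm,f(onplane(s,p,z)))
E
```

```text
rim inner (-116.4, 53.3)
rim out (-158.2, 64.7)
rim in r (29.6, 63.6)
scoop wall (-95.2, 52.3)
lip corner (-52.4, 45.1)
```

View pics/m3.png

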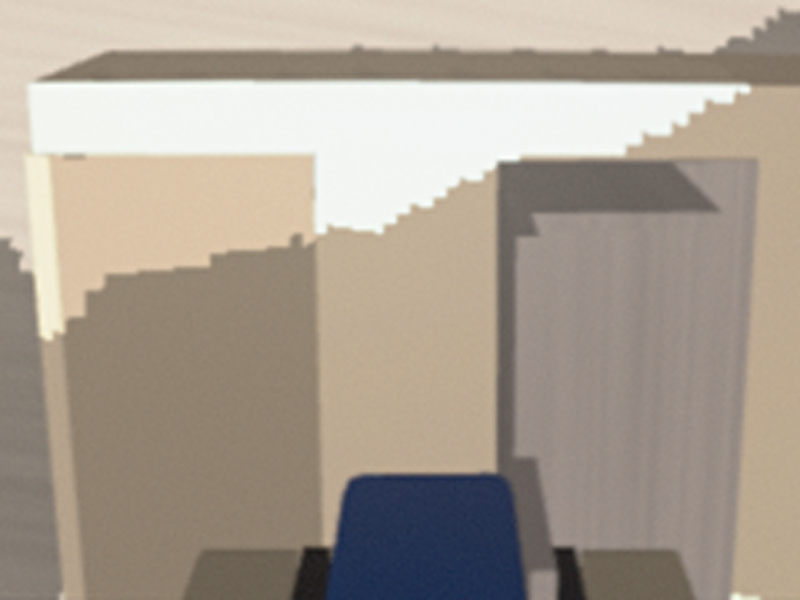

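Request:
carry_out(moves="0 0 0.01 0 0 0 0; 0 0 0.022 0 0 0 0; 0 0 0.034 0 0 0 0; 0 0 0.046 0 0 0 0; 0 0 0.058 0 0 0 0; 0 0 0.07 0 0 0 0; 0 0 0.082 0 0 0 0; 0 0 0.094 0 0 0 0; 0 0 0.106 0 0 0 0; 0 0 0.118 0 0 0 0; 0 0 0.125 0 0 0 0; 0 0 0.125 0 0 0 0")

```text
clock: 21.25
tool_pos: [0.5251, 0.2876, 0.2641]
orientation: [180.0, 0.0, -171.2]
force: [-0.7, -0.2, -2.4]
opening: 0.0269
```

```bash
python3 - <<'E'
from h import *
did([0,.125,0,0,0,0]); check()
s=ctrl.snapshot("wrist"); save(s,"n1.png")
s=ctrl.snapshot("side"); save(s,"n2.png",(220,220,360,410))
E
```

```text
cmd [0.5253 0.2866 0.2645] [-180.      0.   -171.31] meas-cmd mm [-0.2  0.9 -0.4] rot deg [-0.   -0.   -0.06] F [-0.7 -0.2 -2.4] open 0.0269 t 21.25
```

View pics/n1.png

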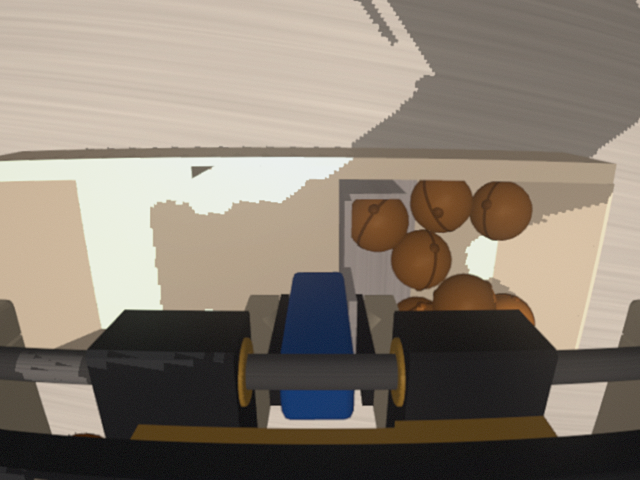

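View pics/n2.png

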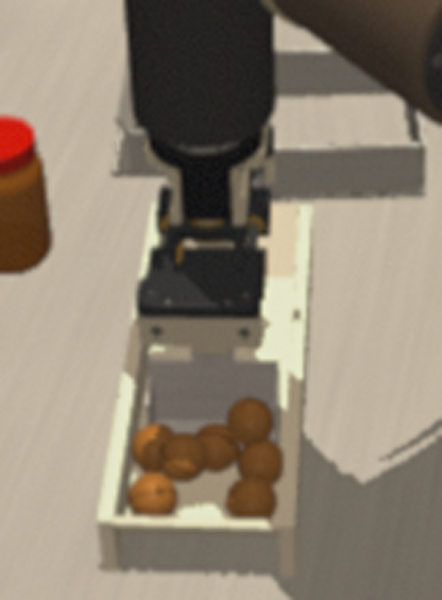

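Request:
carry_out(moves="0 0 0.008 0 0 0 0; 0 0 0.018 0 0 0 0; 0 0 0.025 0 0 0 0; 0 0 0.025 0 0 0 0; 0 0 0.0026 0.002 -0.0873 0 0; 0 0 -0.0196 0.006 -0.1745 0 0; 0 0 -0.0414 0.0119 -0.2618 0 0; 0 0 -0.0625 0.0147 -0.3491 0 0; 0 0 -0.0829 0.0143 -0.4363 0 0; 0 0 -0.1024 0.0106 -0.5236 0 0; 0 0 -0.121 0.0035 -0.6109 0 0; 0 0 -0.121 -0.0265 -0.6109 0 0; 0 0 -0.121 -0.0565 -0.6109 0 0; 0 0 -0.121 -0.0565 -0.6109 0 0; 0 0 -0.121 -0.0565 -0.6109 0 0")

```text
clock: 22.85
tool_pos: [0.5435, 0.1669, 0.3214]
orientation: [145.0, 0.1, -171.3]
force: [0.3, 0.0, -2.8]
opening: 0.027
```

```bash
python3 - <<'E'
from h import *
did([0,-.121,-.0565,-.6109,0,0]); check(); print(np.round(tcp()[2]["joint_pos"],1))
s=ctrl.snapshot("wrist"); save(s,"o1.png")
s=ctrl.snapshot("side"); save(s,"o2.png",(200,180,400,410))
s=ctrl.snapshot("scene"); save(s,"o3.png",(260,100,520,300))
E
```

```text
cmd [0.5436 0.167  0.321 ] [ 145.      0.   -171.31] meas-cmd mm [-0.  -0.1  0.4] rot deg [-0.01 -0.1  -0.08] F [ 0.3  0.  -2.8] open 0.027 t 22.85
[ 20.9  15.8  -7.4 -38.5 -64.2 -85.7]
```

View pics/o1.png

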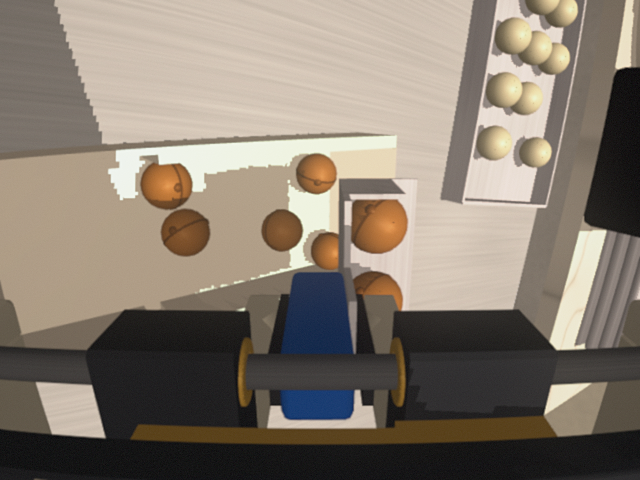

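View pics/o2.png

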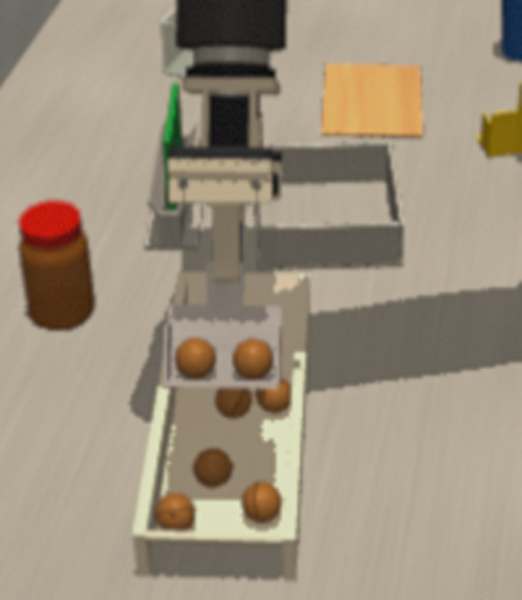

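View pics/o3.png

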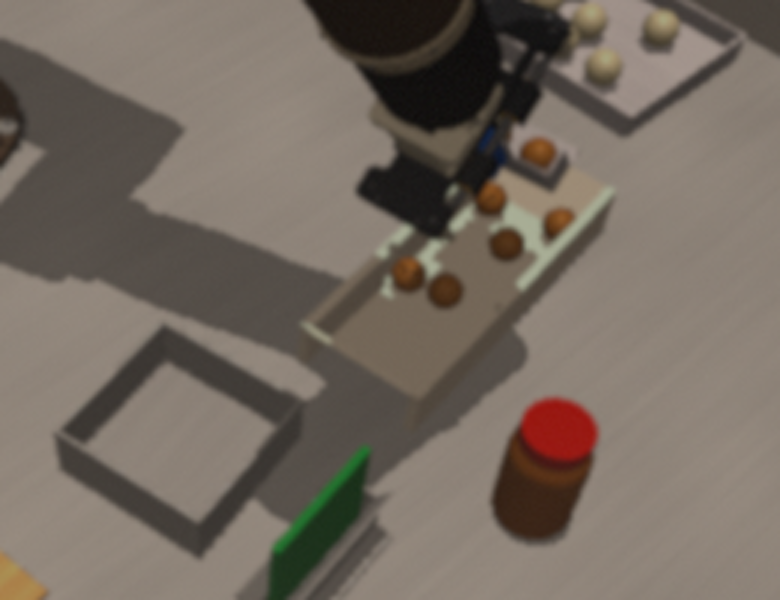

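```bash
python3 - <<'E'
from h import *
sc=ctrl.snapshot("scene"); sd=ctrl.snapshot("side")
save(sc,"p1.png",(270,195,370,295)); save(sd,"p2.png",(250,220,370,310))
for s in(sc,sd):
  for l in("pan",): print([(np.round(onplane(s,x["at"][::-1],0),4),round(x["confidence"],2)) for x in ctrl.mark_of(s,l)])
E
```

```text
[(array([ 0.4849, -0.0468,  0.    ]), 0.66), (array([0.5401, 0.3968, 0.    ]), 0.21)]
[(array([ 0.4923, -0.0568,  0.    ]), 0.76), (array([ 0.4859, -0.3188,  0.    ]), 0.56), (array([0.7397, 0.1326, 0.    ]), 0.55)]
```

View pics/p1.png

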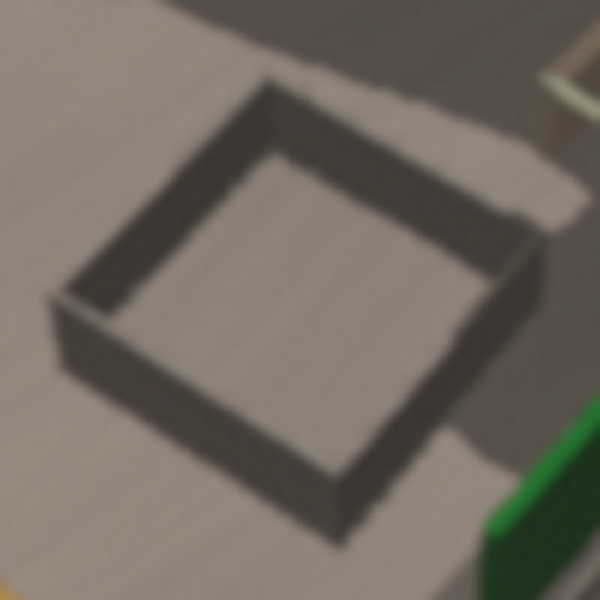

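View pics/p2.png

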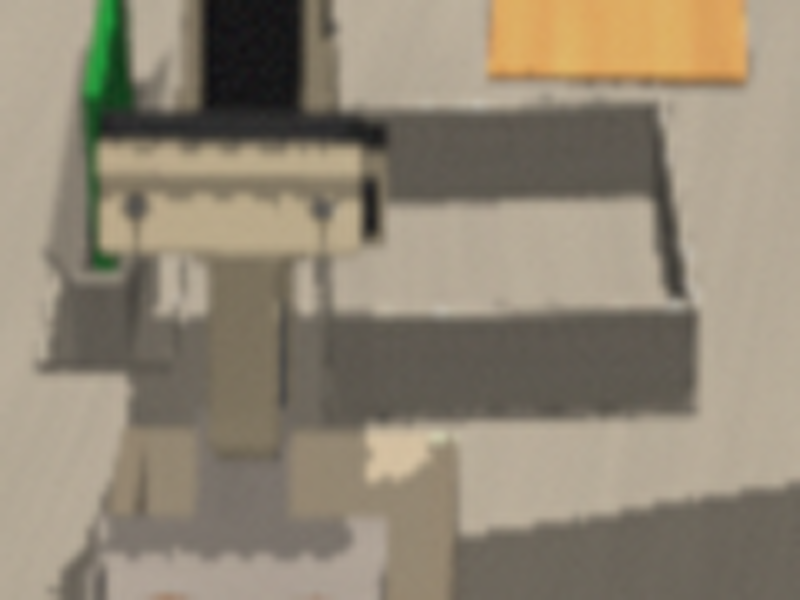

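```bash
python3 - <<'E'
from h import *
sc=ctrl.snapshot("scene"); sd=ctrl.snapshot("side")
C=np.array([onplane(sc,(270+x/6,195+y/6),.055) for x,y in[(268,82),(52,300),(340,482),(545,240)]]); print(np.round(C,4).tolist(),C.mean(0))
v=C[3]-C[0]+C[2]-C[1]; print("yaw",np.degrees(np.arctan2(v[1],v[0])), np.linalg.norm(C-np.roll(C,1,0),axis=1))
k=800/120
print([np.round(onplane(sd,(250+x/k,220+y/k),.055),4) for x,y in[(655,105),(695,308)]])
E
```

```text
[[0.4187, 0.0017, 0.055], [0.4495, -0.1404, 0.055], [0.5933, -0.1081, 0.055], [0.5607, 0.0336, 0.055]] [ 0.50554677 -0.05330571  0.055     ]
yaw 12.662152159453075 [0.14557687 0.14544043 0.147348   0.14539436]
[array([ 0.4442, -0.129 ,  0.055 ]), array([0.4096, 0.0109, 0.055 ])]
```

```bash
cat >> h.py <<'E'
def Rt(psi,th): # th>0: lip down
    return Rn.from_euler('xyz',[180,0,psi],degrees=True)*Rn.from_euler('x',th,degrees=True)
def scoop(pt,psi,th,ref="lip",z=.258):
    """TCP pos so that scoop ref point (lip/mid/back at underside) sits at world pt"""
    v=np.array([-.0015,{"lip":.057,"mid":.0345,"back":.012}[ref],z]); return np.array(pt)-Rt(psi,th).apply(v)
def gos(pt,psi,th,ref="lip"):
    P=scoop(pt,psi,th,ref); print("tcp",np.round(P,4)); go(P,R1=Rt(psi,th))
E
python3 - <<'E'
from h import *
gos([.50,-.048,.125],-167.4,-35,"mid")
E
```

```text
tcp [ 0.537  -0.2203  0.3166]
row: [ 0.065  -0.3154 -0.2154] [ 0.      0.0391 -0.0559]
```

Request:
carry_out(moves="0 0.003 -0.013 -0.009 0 0 0; 0 0.007 -0.035 -0.024 0 0.004 -0.006; 0 0.012 -0.06 -0.041 0 0.007 -0.011; 0 0.018 -0.085 -0.058 0 0.011 -0.015; 0 0.023 -0.11 -0.075 0 0.014 -0.02; 0 0.028 -0.136 -0.093 0 0.017 -0.024; 0 0.033 -0.161 -0.11 0 0.02 -0.029; 0 0.038 -0.186 -0.127 0 0.023 -0.033; 0 0.044 -0.211 -0.144 0 0.026 -0.037; 0 0.049 -0.237 -0.162 0 0.029 -0.042; 0 0.054 -0.262 -0.179 0 0.032 -0.046; 0 0.059 -0.284 -0.194 0 0.035 -0.05; 0 0.062 -0.303 -0.207 0 0.038 -0.054; 0 0.065 -0.315 -0.215 0 0.039 -0.056; 0 0.065 -0.315 -0.215 0 0.039 -0.056; 0 0.065 -0.315 -0.215 0 0.039 -0.056")

```text
clock: 24.9
tool_pos: [0.5368, -0.2199, 0.3159]
orientation: [145.0, 0.0, -167.4]
force: [0.4, 0.1, -2.2]
opening: 0.0266
```

```bash
python3 - <<'E'
from h import *
did([.065,-.315,-.215,0,.039,-.056]); check(); print(np.round(tcp()[2]["joint_pos"],1))
s=ctrl.snapshot("wrist"); save(s,"q1.png")
s=ctrl.snapshot("side"); save(s,"q2.png",(200,130,400,310))
s=ctrl.snapshot("scene"); save(s,"q3.png",(200,150,440,330))
E
```

```text
cmd [ 0.5369 -0.2198  0.3164] [ 1.450e+02  1.000e-02 -1.674e+02] meas-cmd mm [-0.2 -0.1 -0.5] rot deg [-0.03 -0.03  0.04] F [ 0.4  0.1 -2.2] open 0.0266 t 24.9
[-15.9  23.7   0.8 -30.4 -86.1 -54.2]
```

View pics/q1.png

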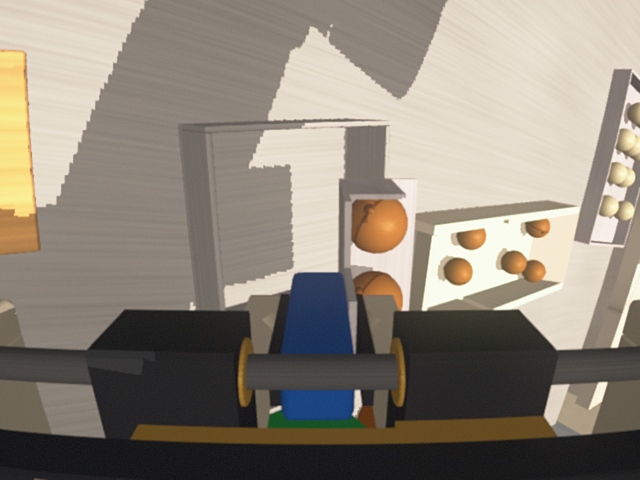

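View pics/q2.png

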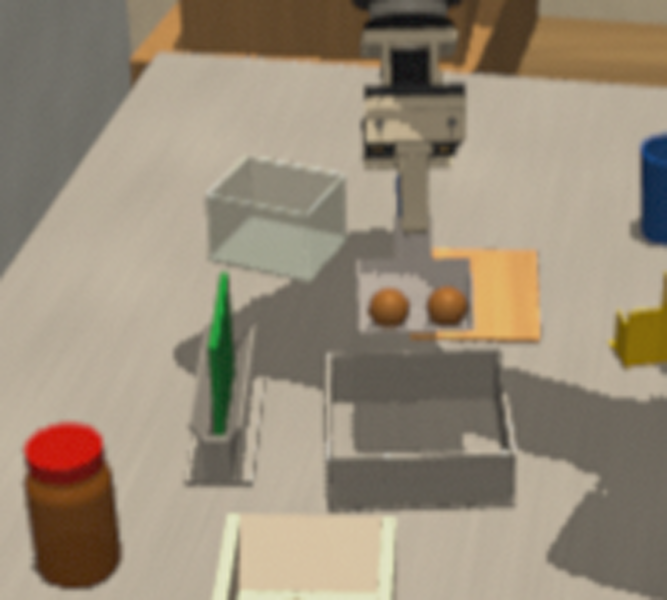

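View pics/q3.png

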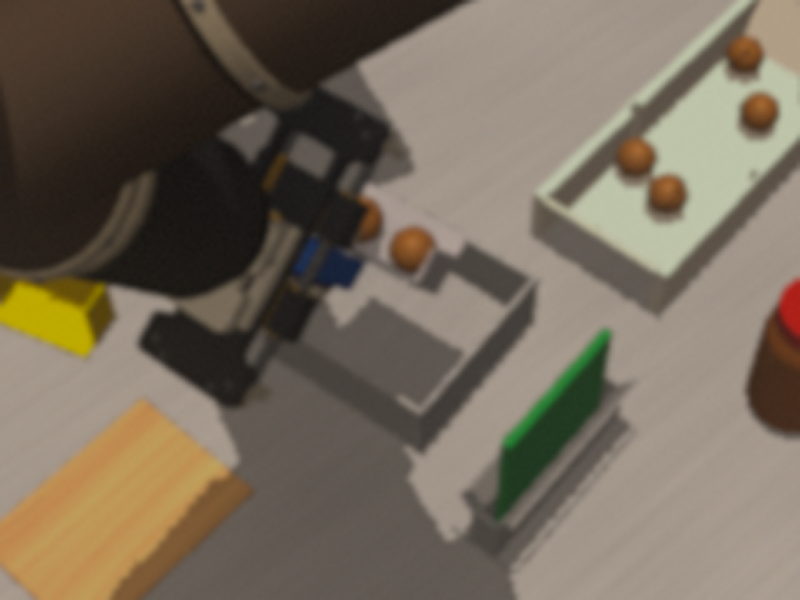

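```bash
cat >> h.py <<'E'
def rows(wps,grip=0):
    """wps: list of (pt,psi,th,ref) -> prints rows rel. to commanded pose"""
    p,R=cmd(); out=[]
    for pt,psi,th,ref in wps:
        P=scoop(pt,psi,th,ref); R1=Rt(psi,th); d=R.inv().apply(P-p); w=(R.inv()*R1).as_rotvec()
        out.append(" ".join(f"{x:.4g}" for x in [grip,*np.round(d,3),*np.round(w,3)]))
    print("; ".join(out))
    T=[scoop(*w[:3],w[3]) for w in wps]; print("tcp end",np.round(T[-1],4), "max step mm",round(1000*max(np.linalg.norm(np.diff(np.array([p]+T),axis=0),axis=1)),1))
E
python3 - <<'E'
from h import *
c=np.array([.50,-.048,0]); a=np.radians(102.6); u=np.array([np.cos(a),np.sin(a),0])
W=[]
for th in [-30,-25,-20,-15,-10,-5,0,5,10,15,20,25,30,35,40,42]:
    f=(th+35)/75; f=min(f,1); W.append((c+u*(-.032*f)+np.array([0,0,.125-.05*f]),-167.4,th,"mid"))
rows(W)
E
```

```text
0 0 0.019 -0.001 0.087 0 0; 0 0 0.038 0.001 0.175 0 0; 0 0 0.057 0.004 0.262 0 0; 0 0 0.075 0.009 0.349 0 0; 0 0 0.094 0.017 0.436 0 0; 0 0 0.111 0.026 0.524 0 0; 0 0 0.128 0.037 0.611 0 0; 0 0 0.144 0.05 0.698 0 0; 0 0 0.159 0.064 0.785 0 0; 0 0 0.173 0.08 0.873 0 0; 0 0 0.185 0.098 0.96 0 0; 0 0 0.196 0.117 1.047 0 0; 0 0 0.206 0.137 1.134 0 0; 0 0 0.214 0.158 1.222 0 0; 0 0 0.219 0.18 1.309 0 -0; 0 0 0.223 0.189 1.344 0 -0
tcp end [0.4735 0.0639 0.2898] max step mm 22.9
```

Request:
carry_out(moves="0 0 0.019 -0.001 0.087 0 0; 0 0 0.038 0.001 0.175 0 0; 0 0 0.057 0.004 0.262 0 0; 0 0 0.075 0.009 0.349 0 0; 0 0 0.094 0.017 0.436 0 0; 0 0 0.111 0.026 0.524 0 0; 0 0 0.128 0.037 0.611 0 0; 0 0 0.144 0.05 0.698 0 0; 0 0 0.159 0.064 0.785 0 0; 0 0 0.173 0.08 0.873 0 0; 0 0 0.185 0.098 0.96 0 0; 0 0 0.196 0.117 1.047 0 0; 0 0 0.206 0.137 1.134 0 0; 0 0 0.214 0.158 1.222 0 0; 0 0 0.219 0.18 1.309 0 0; 0 0 0.223 0.189 1.344 0 0; 0 0 0.223 0.189 1.344 0 0; 0 0 0.223 0.189 1.344 0 0; 0 0 0.223 0.189 1.344 0 0")

```text
clock: 26.95
tool_pos: [0.4734, 0.0641, 0.2898]
orientation: [-138.1, 0.1, -167.4]
force: [-0.5, 0.1, -1.7]
opening: 0.0269
```

```bash
python3 - <<'E'
from h import *
did([0,.223,.189,1.344,0,0]); check(); print(np.round(tcp()[2]["joint_pos"],1))
s=ctrl.snapshot("wrist"); save(s,"r1.png")
s=ctrl.snapshot("side"); save(s,"r2.png",(200,130,400,310))
s=ctrl.snapshot("scene"); save(s,"r3.png",(200,150,440,330))
E
```

```text
cmd [0.4734 0.0643 0.2895] [-1.380e+02  1.000e-02 -1.674e+02] meas-cmd mm [ 0.  -0.2  0.3] rot deg [-0.1  -0.05  0.06] F [-0.5  0.1 -1.7] open 0.0269 t 26.95
[  40.3   12.5  -49.5   43.5  -59.2 -151.2]
```

View pics/r1.png

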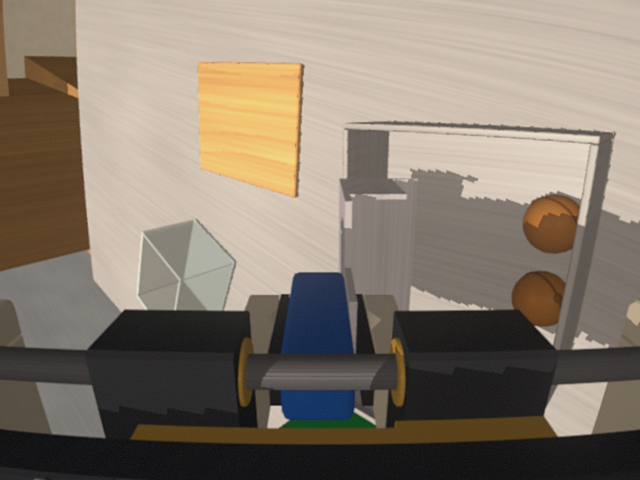

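View pics/r2.png

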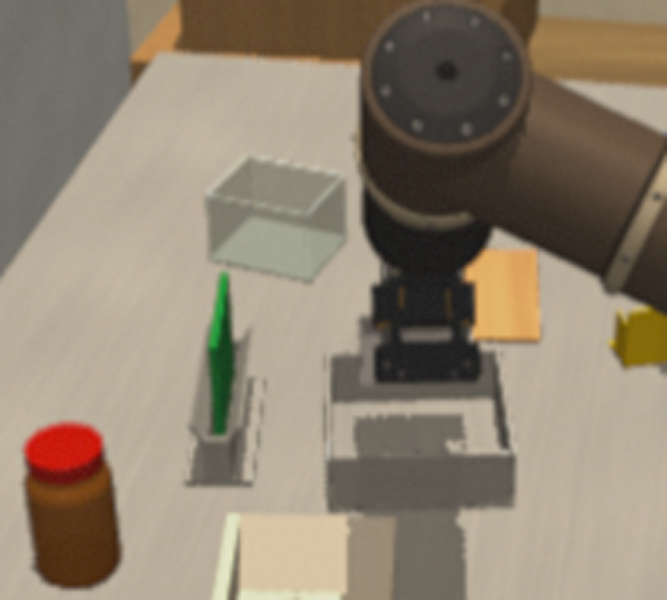

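View pics/r3.png

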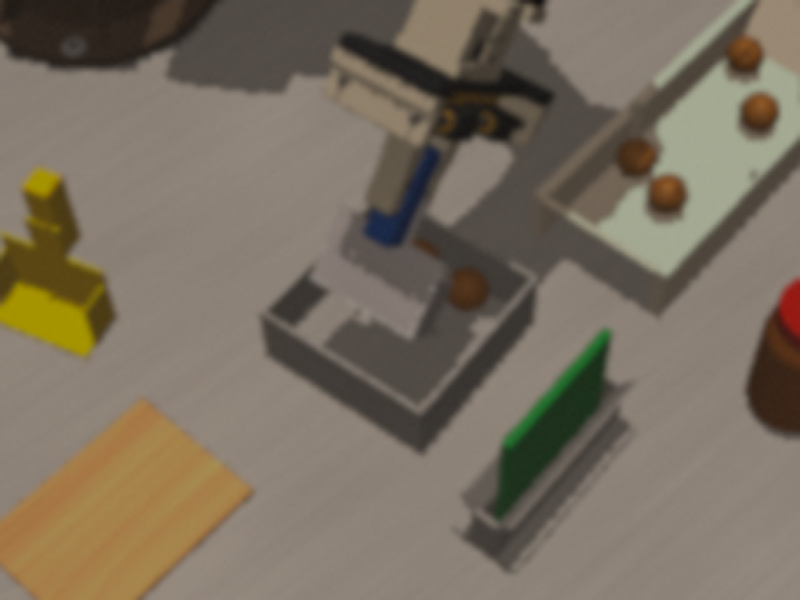

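```bash
cat >> h.py <<'E'
b0=np.array([.5293,.269]); _a=np.radians(98.7); bu=np.array([np.cos(_a),np.sin(_a)]); bv=np.array([-bu[1],bu[0]])
def inbin(X): return (round(float((X[:2]-b0)@bu)*1000,1),round(float((X[:2]-b0)@bv)*1000,1))
def binpt(x,y,z): return np.r_[b0+bu*x/1000+bv*y/1000,z/1000]
def nuts(s,z=.022):
    """brown blobs by colour"""
    hsv=cv2.cvtColor(s["image"],cv2.COLOR_RGB2HSV); m=cv2.inRange(hsv,(5,140,50),(18,255,255)); 
    n,l,st,ce=cv2.connectedComponentsWithStats(m)
    return [(ce[i].round(1).tolist(),int(st[i,4]),inbin(onplane(s,ce[i],z))) for i in range(1,n) if st[i,4]>60]
E
python3 - <<'E'
from h import *
for n in("scene","side"):
  for q in nuts(ctrl.snapshot(n)): print(n,q)
c=np.array([.50,-.048,0]); a=np.radians(102.6); u=np.array([np.cos(a),np.sin(a),0])
W=[]
for th in [36,30,24,18,12,6,0,-5]:
    W.append((c+u*(-.032)+np.array([0,0,.075+.08*(42-th)/42]),-167.4,th,"mid"))
rows(W)
E
```

```text
scene ([422.8, 165.8], 71, (102.1, 33.5))
scene ([427.4, 183.0], 69, (51.8, -14.4))
scene ([390.4, 196.7], 76, (-59.1, 36.1))
scene ([399.8, 207.6], 74, (-74.8, -6.4))
scene ([340.2, 236.1], 85, (-254.4, 56.7))
scene ([438.5, 263.5], 579, (-162.3, -183.1))
scene ([230.2, 304.2], 1735, (-573.3, 128.0))
scene ([259.6, 309.2], 81, (-537.6, 66.2))
scene ([576.4, 398.0], 14264, (-260.5, -575.6))
side ([302.1, 72.0], 3384, (-2023.4, -72.3))
side ([283.7, 106.8], 229, (-1493.9, -130.1))
side ([263.0, 100.6], 257, (-1576.0, -234.9))
side ([350.7, 119.9], 135, (-1335.4, 174.6))
side ([512.6, 136.2], 715, (-1172.4, 829.7))
side ([252.1, 140.3], 160, (-1115.0, -227.4))
side ([286.0, 142.6], 112, (-1094.1, -89.0))
side ([355.8, 218.2], 217, (-528.6, 171.3))
side ([221.9, 288.1], 748, (-178.9, -186.4))
side ([69.1, 321.2], 6364, (-41.8, -540.1))
side ([288.0, 316.4], 107, (-74.8, -6.5))
side ([305.1, 321.1], 114, (-59.2, 35.8))
side ([280.3, 354.7], 137, (51.9, -14.7))
side ([299.9, 372.1], 145, (101.6, 32.1))
side ([266.5, 375.8], 144, (114.2, -39.0))
0 0 -0.035 -0.003 -0.105 0 -0; 0 0 -0.069 -0.004 -0.21 0 -0; 0 0 -0.101 -0.002 -0.314 0 -0; 0 0 -0.133 0.002 -0.419 0 -0; 0 0 -0.163 0.009 -0.524 0 -0; 0 0 -0.191 0.019 -0.628 0 -0; 0 0 -0.218 0.03 -0.733 0 -0; 0 0 -0.238 0.041 -0.82 0 -0
tcp end [ 0.5179 -0.135   0.4185] max step mm 35.1
```

```bash
python3 - <<'E'
from h import *
p,R=cmd(); 
lip=p+R.apply([-.0015,.057,.258]); print("lip now",np.round(lip,4),inbin(lip))
e=binpt(-108,0,120); l0=lip+np.array([0,0,.04]); l1=lip+np.array([0,0,.07])
W=[(l0,-167.4,42,"lip"),(l1,-167.4,42,"lip")]
n=8
for i in range(1,n+1):
    f=i/n; W.append((l1*(1-f)+e*f,-167.4-3.9*f,42-2*f,"lip"))
W+=[W[-1]]*2
rows(W)
E
```

```text
lip now [ 0.5034 -0.0625  0.0597] (-323.8, 75.8)
0 -0 -0.027 -0.03 -0 0 -0; 0 -0 -0.047 -0.052 -0 0 -0; 0 -0.012 -0.028 -0.068 -0.004 0.006 0.006; 0 -0.025 -0.008 -0.085 -0.009 0.011 0.013; 0 -0.037 0.011 -0.101 -0.013 0.017 0.019; 0 -0.049 0.03 -0.118 -0.018 0.023 0.025; 0 -0.062 0.049 -0.134 -0.022 0.028 0.032; 0 -0.074 0.068 -0.15 -0.026 0.034 0.038; 0 -0.086 0.087 -0.167 -0.031 0.039 0.045; 0 -0.099 0.107 -0.183 -0.035 0.045 0.051; 0 -0.099 0.107 -0.183 -0.035 0.045 0.051; 0 -0.099 0.107 -0.183 -0.035 0.045 0.051
tcp end [0.5257 0.2828 0.3543] max step mm 40.0
```

Request:
carry_out(moves="0 0 -0.014 -0.015 0 0 0; 0 0 -0.03 -0.033 0 0 0; 0 0 -0.047 -0.052 0 0 0; 0 -0.012 -0.028 -0.068 -0.004 0.006 0.006; 0 -0.025 -0.008 -0.085 -0.009 0.011 0.013; 0 -0.037 0.011 -0.101 -0.013 0.017 0.019; 0 -0.049 0.03 -0.118 -0.018 0.023 0.025; 0 -0.062 0.049 -0.134 -0.022 0.028 0.032; 0 -0.074 0.068 -0.15 -0.026 0.034 0.038; 0 -0.086 0.087 -0.167 -0.031 0.039 0.045; 0 -0.099 0.107 -0.183 -0.035 0.045 0.051; 0 -0.099 0.107 -0.183 -0.035 0.045 0.051; 0 -0.099 0.107 -0.183 -0.035 0.045 0.051")

```text
clock: 28.5
tool_pos: [0.5259, 0.283, 0.353]
orientation: [-140.0, -0.1, -171.3]
force: [0.3, 0.3, -1.3]
opening: 0.0268
```

```bash
python3 - <<'E'
from h import *
did([-.099,.107,-.183,-.035,.045,.051]); check(); print(np.round(tcp()[2]["joint_pos"],1))
s=ctrl.snapshot("wrist"); save(s,"s1.png")
s=ctrl.snapshot("side"); save(s,"s2.png",(200,180,400,410)); 
s=ctrl.snapshot("scene"); save(s,"s3.png",(260,100,520,300))
W=[(binpt(-108,0,z),-171.3,40,"lip") for z in(100,80,60,40,25,14,7.5,7.5,7.5)]
rows(W)
E
```

```text
cmd [0.526  0.283  0.3539] [-1.400e+02 -2.000e-02 -1.713e+02] meas-cmd mm [-0.   0.  -0.9] rot deg [ 0.02  0.04 -0.03] F [ 0.3  0.3 -1.3] open 0.0268 t 28.5
[  54.2   22.3  -20.3   27.3  -79.6 -148.3]
0 0 0.012 0.015 0 -0 0; 0 0 0.025 0.03 0 -0 0; 0 0 0.038 0.046 0 -0 0; 0 0 0.051 0.061 0 -0 0; 0 0 0.061 0.073 0 -0 0; 0 0 0.068 0.081 0 -0 0; 0 0 0.072 0.086 0 -0 0; 0 0 0.072 0.086 0 -0 0; 0 0 0.072 0.086 0 -0 0
tcp end [0.5257 0.2828 0.2418] max step mm 20.0
```

View pics/s1.png

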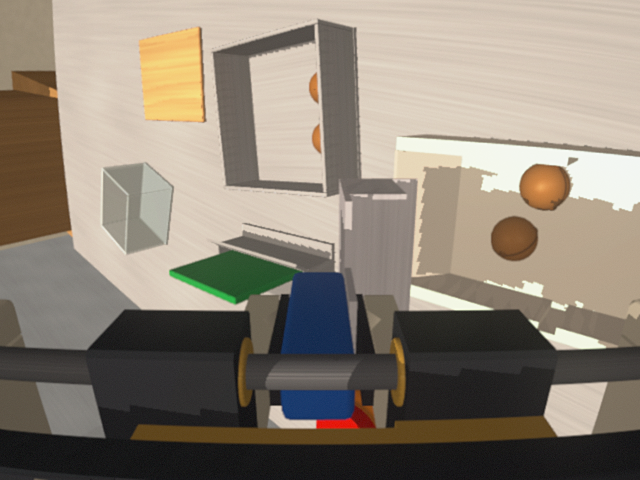

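View pics/s3.png

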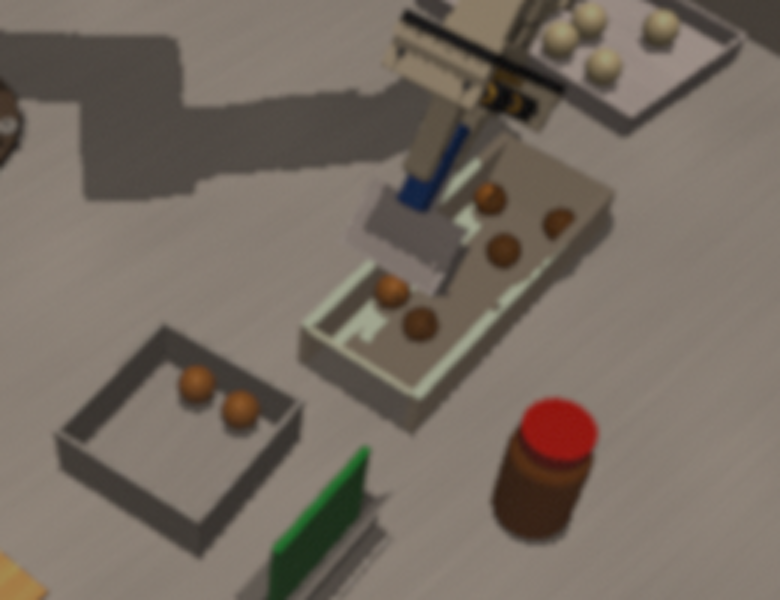

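Request:
carry_out(moves="0 0 0.012 0.015 0 0 0; 0 0 0.025 0.03 0 0 0; 0 0 0.038 0.046 0 0 0; 0 0 0.051 0.061 0 0 0; 0 0 0.061 0.073 0 0 0; 0 0 0.068 0.081 0 0 0; 0 0 0.072 0.086 0 0 0; 0 0 0.072 0.086 0 0 0; 0 0 0.072 0.086 0 0 0")

```text
clock: 29.55
tool_pos: [0.5261, 0.283, 0.242]
orientation: [-140.0, 0.0, -171.3]
force: [0.1, -0.9, -1.8]
opening: 0.0269
```

```bash
python3 - <<'E'
from h import *
did([0,.072,.086,0,0,0]); check(); print(np.round(tcp()[2]["joint_pos"],1))
s=ctrl.snapshot("side"); save(s,"t2.png",(200,180,400,410)); 
s=ctrl.snapshot("scene"); save(s,"t3.png",(320,120,500,260))
W=[]
for x,th in[(-104,35),(-100,30),(-96,25),(-92,20),(-87,15),(-82,10),(-76,5),(-68,0),(-60,0)]: W.append((binpt(x,0,7),-171.3,th,"lip"))
rows(W)
E
```

```text
cmd [0.526  0.2829 0.2418] [-1.400e+02 -2.000e-02 -1.713e+02] meas-cmd mm [0.1 0.1 0.2] rot deg [-0.02 -0.04  0.01] F [ 0.1 -0.9 -1.8] open 0.0269 t 29.55
[  53.9   28.9  -26.8   29.3  -67.9 -154.6]
0 0 -0.019 0.004 -0.087 -0 0; 0 0 -0.038 0.009 -0.174 -0 0; 0 0 -0.055 0.016 -0.262 -0 0; 0 0 -0.072 0.025 -0.349 -0 0; 0 0 -0.087 0.035 -0.436 -0 0; 0 0 -0.101 0.047 -0.524 -0 0; 0 0 -0.113 0.059 -0.611 -0 0; 0 0 -0.122 0.072 -0.698 -0 0; 0 0 -0.115 0.067 -0.698 -0 0
tcp end [0.5455 0.1531 0.265 ] max step mm 19.3
```

View pics/t2.png

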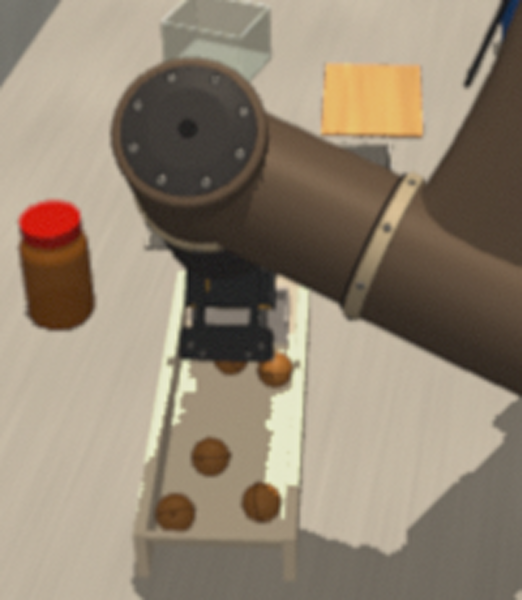

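View pics/t3.png

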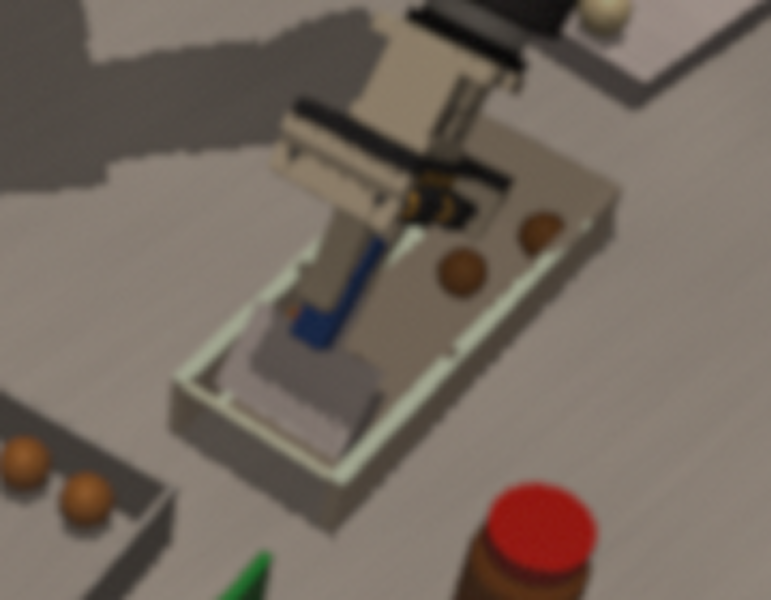

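Request:
carry_out(moves="0 0 -0.019 0.004 -0.087 0 0; 0 0 -0.038 0.009 -0.174 0 0; 0 0 -0.055 0.016 -0.262 0 0; 0 0 -0.072 0.025 -0.349 0 0; 0 0 -0.087 0.035 -0.436 0 0; 0 0 -0.101 0.047 -0.524 0 0; 0 0 -0.113 0.059 -0.611 0 0; 0 0 -0.122 0.072 -0.698 0 0; 0 0 -0.115 0.067 -0.698 0 0; 0 0 -0.115 0.067 -0.698 0 0")

```text
clock: 30.65
tool_pos: [0.546, 0.1532, 0.2648]
orientation: [-180.0, 0.0, -171.3]
force: [0.2, -0.1, -1.3]
opening: 0.0268
```

```bash
python3 - <<'E'
from h import *
did([0,-.115,.067,-.698,0,0]); check()
s=ctrl.snapshot("wrist"); save(s,"u1.png")
for n in("scene","side"):
  for q in nuts(ctrl.snapshot(n)): 
    if abs(q[2][0])<170 and abs(q[2][1])<70: print(n,q)
W=[]
for x in list(range(-50,106,12))+[106,110,110]: W.append((binpt(x,0,7),-171.3,0,"lip"))
rows(W)
E
```

```text
cmd [0.5458 0.1532 0.2644] [-1.7999e+02 -2.0000e-02 -1.7130e+02] meas-cmd mm [ 0.2 -0.1  0.4] rot deg [ 0.03 -0.05  0.05] F [ 0.2 -0.1 -1.3] open 0.0268 t 30.65
scene ([427.5, 183.2], 73, (51.3, -14.8))
scene ([406.2, 200.9], 72, (-43.5, -6.1))
side ([287.2, 326.0], 118, (-41.3, -6.0))
side ([304.4, 326.7], 120, (-40.1, 35.1))
side ([280.4, 354.8], 136, (52.0, -14.4))
side ([300.0, 371.9], 149, (101.1, 32.2))
side ([266.5, 375.8], 145, (114.1, -39.0))
0 0 0.01 -0.001 -0 -0 0; 0 0 0.022 -0.001 -0 -0 0; 0 0 0.034 -0.001 -0 -0 0; 0 0 0.046 -0.001 -0 -0 0; 0 0 0.058 -0.001 -0 -0 0; 0 0 0.07 -0.001 -0 -0 0; 0 0 0.082 -0.001 -0 -0 0; 0 0 0.094 -0.001 -0 -0 0; 0 0 0.106 -0.001 -0 -0 0; 0 0 0.118 -0.001 -0 -0 0; 0 0 0.13 -0.001 -0 -0 0; 0 0 0.142 -0.001 -0 -0 0; 0 0 0.154 -0.001 -0 -0 0; 0 0 0.166 -0.001 -0 -0 0; 0 0 0.17 -0.001 -0 -0 0; 0 0 0.17 -0.001 -0 -0 0
tcp end [0.5198 0.3212 0.265 ] max step mm 12.0
```

View pics/u1.png

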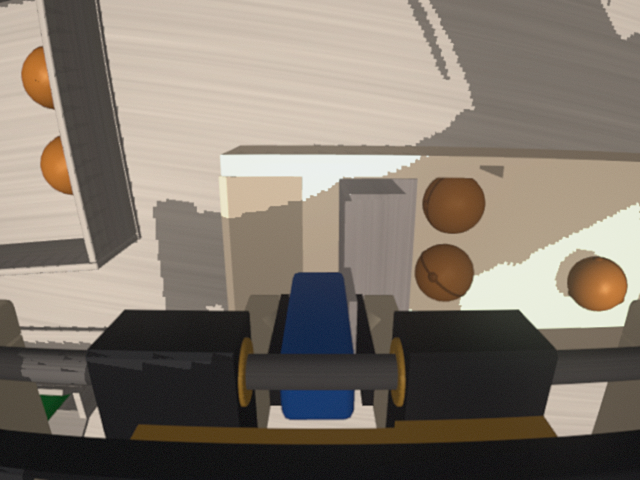

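Request:
carry_out(moves="0 0 0.01 0 0 0 0; 0 0 0.022 0 0 0 0; 0 0 0.034 0 0 0 0; 0 0 0.046 0 0 0 0; 0 0 0.058 0 0 0 0; 0 0 0.07 0 0 0 0; 0 0 0.082 0 0 0 0; 0 0 0.094 0 0 0 0; 0 0 0.106 0 0 0 0; 0 0 0.118 0 0 0 0; 0 0 0.13 0 0 0 0; 0 0 0.142 0 0 0 0; 0 0 0.152 0 0 0 0; 0 0 0.162 0 0 0 0; 0 0 0.168 0 0 0 0; 0 0 0.168 0 0 0 0")

```text
clock: 32.4
tool_pos: [0.5202, 0.3201, 0.264]
orientation: [180.0, -0.0, -171.2]
force: [0.3, -0.8, -1.7]
opening: 0.0266
```

```bash
python3 - <<'E'
from h import *
did([0,.168,0,0,0,0]); check()
s=ctrl.snapshot("wrist"); save(s,"v1.png")
s=ctrl.snapshot("side"); save(s,"v2.png",(220,220,360,410)); print(nuts(s))
W=[]
p,R=cmd(); bk=p+R.apply([-.0015,.012,.258]); print(inbin(bk),bk[2])
for th,l in[(-5,0),(-10,0),(-15,0),(-20,0),(-25,2),(-30,6),(-35,12),(-38,30),(-38,60),(-38,90),(-38,90),(-38,90)]: W.append((bk+np.array([0,0,l/1000]),-171.3,th,"back"))
rows(W)
E
```

```text
cmd [0.5204 0.3193 0.2643] [-1.7999e+02 -2.0000e-02 -1.7130e+02] meas-cmd mm [-0.1  0.8 -0.4] rot deg [-0.01 -0.02 -0.05] F [ 0.3 -0.8 -1.7] open 0.0266 t 32.4
[([303.1, 66.3], 2955, (-2129.0, -72.4)), ([267.8, 94.2], 262, (-1665.8, -221.7)), ([334.2, 119.7], 125, (-1336.8, 103.0)), ([257.3, 131.8], 271, (-1202.1, -216.9)), ([336.2, 135.2], 452, (-1169.6, 111.4)), ([503.2, 130.3], 784, (-1233.2, 807.3)), ([221.9, 288.0], 748, (-179.1, -186.4)), ([70.1, 319.6], 6157, (-47.4, -539.9)), ([283.6, 369.6], 743, (95.5, -3.7))]
(63.0, -0.2) 0.006338825618374289
0 0 -0.022 0.002 -0.087 -0 0; 0 0 -0.045 0.006 -0.175 -0 0; 0 0 -0.066 0.012 -0.262 -0 0; 0 0 -0.088 0.02 -0.349 -0 0; 0 0 -0.108 0.027 -0.436 -0 -0; 0 0 -0.127 0.035 -0.524 -0 -0; 0 0 -0.146 0.042 -0.611 -0 -0; 0 0 -0.156 0.032 -0.663 -0 -0; 0 0 -0.156 0.002 -0.663 -0 -0; 0 0 -0.156 -0.028 -0.663 -0 -0; 0 0 -0.156 -0.028 -0.663 -0 -0; 0 0 -0.156 -0.028 -0.663 -0 -0
tcp end [0.5439 0.1648 0.2923] max step mm 30.0
```

View pics/v1.png

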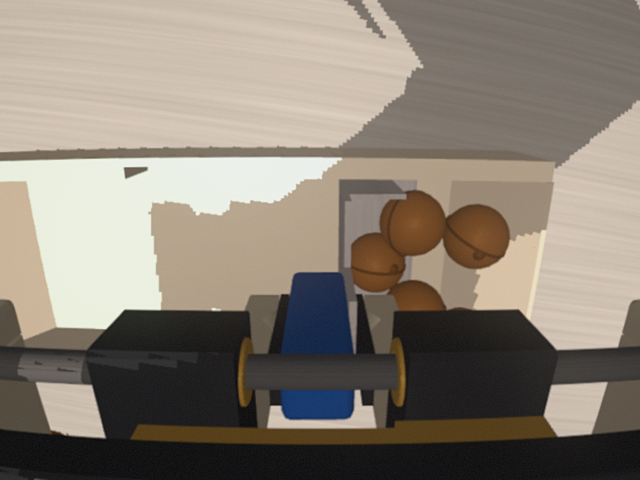

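View pics/v2.png

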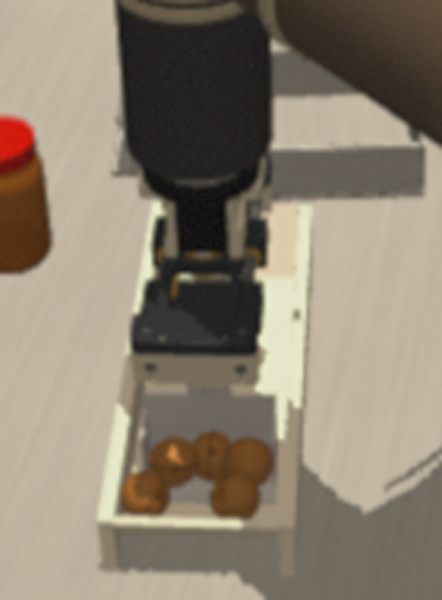

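Request:
carry_out(moves="0 0 0.006 0 0 0 0; 0 0 0.011 0 0 0 0; 0 0 0.011 0 0 0 0")

```text
clock: 32.8
tool_pos: [0.5187, 0.3307, 0.2641]
orientation: [180.0, 0.0, -171.3]
force: [-0.3, -0.9, -3.1]
opening: 0.0265
```

```bash
python3 - <<'E'
from h import *
did([0,.011,0,0,0,0]); check()
s=ctrl.snapshot("wrist"); save(s,"w1.png",(320,140,600,340))
s=ctrl.snapshot("side"); save(s,"w2.png",(220,300,340,410))
E
```

```text
cmd [0.5187 0.3302 0.2643] [-1.7999e+02 -2.0000e-02 -1.7130e+02] meas-cmd mm [-0.   0.5 -0.3] rot deg [-0.02 -0.02 -0.02] F [-0.3 -0.9 -3.1] open 0.0265 t 32.8
```

View pics/w1.png

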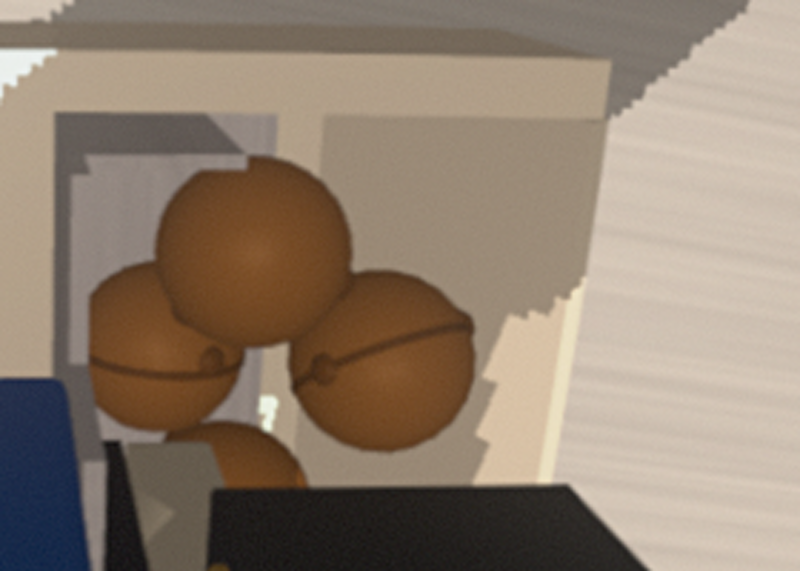

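View pics/w2.png

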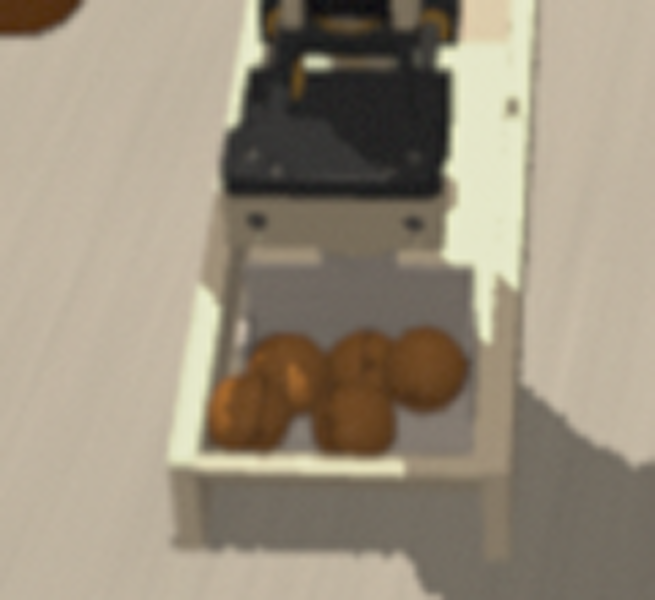

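Request:
carry_out(moves="0 0 -0.022 0.002 -0.087 0 0; 0 0 -0.045 0.006 -0.175 0 0; 0 0 -0.066 0.012 -0.262 0 0; 0 0 -0.088 0.02 -0.349 0 0; 0 0 -0.108 0.027 -0.436 0 0; 0 0 -0.127 0.035 -0.524 0 0; 0 0 -0.146 0.042 -0.611 0 0; 0 0 -0.156 0.032 -0.663 0 0; 0 0 -0.156 0.002 -0.663 0 0; 0 0 -0.156 -0.028 -0.663 0 0; 0 0 -0.156 -0.028 -0.663 0 0; 0 0 -0.156 -0.028 -0.663 0 0")

```text
clock: 34.1
tool_pos: [0.5424, 0.1758, 0.2929]
orientation: [142.0, 0.1, -171.3]
force: [-0.0, 0.4, -2.9]
opening: 0.0268
```

```bash
python3 - <<'E'
from h import *
did([0,-.156,-.028,-.663,0,0]); check(); 
s=ctrl.snapshot("wrist"); save(s,"x1.png")
s=ctrl.snapshot("side"); save(s,"x2.png",(200,180,400,410))
E
```

```text
cmd [0.5423 0.176  0.2924] [ 1.4202e+02 -2.0000e-02 -1.7130e+02] meas-cmd mm [ 0.1 -0.2  0.5] rot deg [-0.   -0.11 -0.09] F [-0.   0.4 -2.9] open 0.0268 t 34.1
```

View pics/x1.png

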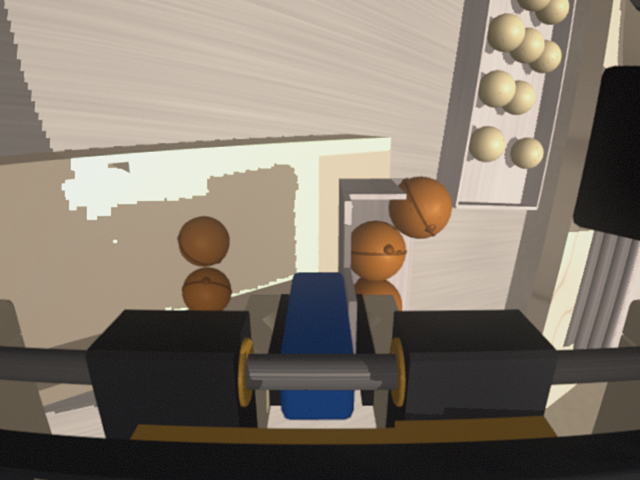

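View pics/x2.png

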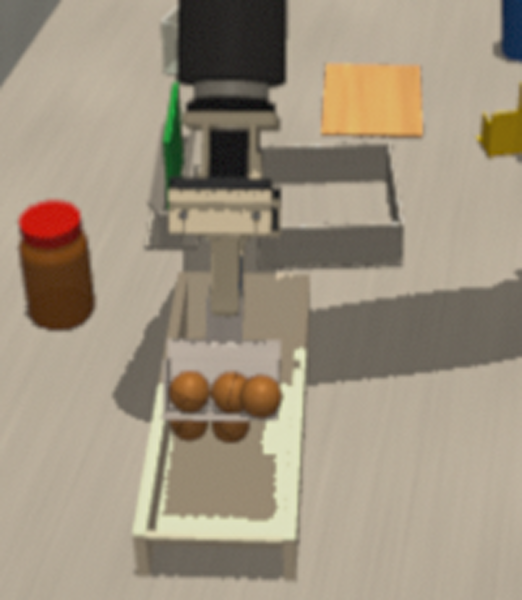

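```bash
python3 - <<'E'
from h import *
p,R=cmd(); m=p+R.apply([-.0015,.0345,.258]); print(inbin(m),m)
W=[(m+np.array([0,0,l]),-171.3,th,"mid") for l,th in[(.0,-40),(.003,-42),(.01,-44),(.02,-45),(.03,-45)]]
c=np.array([.50,-.048,.15]); m1=m+np.array([0,0,.03])
n=20
for i in range(0,n+1):
    f=i/n; f=f*f*(3-2*f); W.append((m1*(1-f)+c*f,-171.3+3.9*f,-45,"mid"))
rows(W)
E
```

```text
(92.0, -0.2) [0.5156186  0.36000851 0.11022766]
0 0 -0.009 0.001 -0.035 -0 -0; 0 0 -0.016 0.001 -0.07 -0 -0; 0 0 -0.021 -0.003 -0.105 -0 -0; 0 0 -0.019 -0.01 -0.122 -0 -0; 0 0 -0.013 -0.017 -0.122 -0 -0; 0 0 -0.013 -0.017 -0.122 -0 -0; 0 0.001 -0.015 -0.019 -0.122 0 -0.001; 0 0.002 -0.021 -0.025 -0.122 0.001 -0.002; 0 0.004 -0.032 -0.033 -0.122 0.002 -0.003; 0 0.007 -0.045 -0.044 -0.122 0.004 -0.005; 0 0.01 -0.061 -0.057 -0.122 0.007 -0.008; 0 0.014 -0.08 -0.072 -0.122 0.009 -0.011; 0 0.018 -0.1 -0.089 -0.122 0.012 -0.015; 0 0.022 -0.122 -0.107 -0.122 0.016 -0.018; 0 0.027 -0.145 -0.126 -0.122 0.019 -0.022; 0 0.032 -0.168 -0.145 -0.122 0.022 -0.026; 0 0.036 -0.191 -0.164 -0.122 0.026 -0.029; 0 0.041 -0.214 -0.182 -0.122 0.029 -0.033; 0 0.045 -0.235 -0.2 -0.122 0.032 -0.037; 0 0.05 -0.256 -0.217 -0.122 0.035 -0.04; 0 0.053 -0.274 -0.232 -0.122 0.038 -0.043; 0 0.057 -0.29 -0.245 -0.122 0.04 -0.046; 0 0.059 -0.304 -0.256 -0.122 0.042 -0.048; 0 0.061 -0.314 -0.265 -0.122 0.044 -0.05; 0 0.063 -0.32 -0.27 -0.122 0.045 -0.051; 0 0.063 -0.323 -0.272 -0.122 0.045 -0.051
tcp end [ 0.5437 -0.2502  0.308 ] max step mm 30.3
```

First only the tilt, then check.

Request:
carry_out(moves="0 0 -0.009 0.001 -0.035 0 0; 0 0 -0.016 0.001 -0.07 0 0; 0 0 -0.021 -0.003 -0.105 0 0; 0 0 -0.019 -0.01 -0.122 0 0; 0 0 -0.013 -0.017 -0.122 0 0; 0 0 -0.013 -0.017 -0.122 0 0")

```text
clock: 34.8
tool_pos: [0.5459, 0.1556, 0.299]
orientation: [135.1, 0.1, -171.3]
force: [0.5, -0.1, -2.7]
opening: 0.0266
```

```bash
python3 - <<'E'
from h import *
did([0,-.013,-.017,-.122,0,0]); check(); 
s=ctrl.snapshot("wrist"); save(s,"y1.png",(320,140,600,340))
p,R=cmd(); m1=p+R.apply([-.0015,.0345,.258]); c=np.array([.50,-.048,.15]);W=[]
n=19
for i in range(1,n+1):
    f=i/n; f=f*f*(3-2*f); W.append((m1*(1-f)+c*f,-171.3+3.9*f,-45,"mid"))
rows(W)
E
```

```text
cmd [0.5455 0.1555 0.2978] [ 1.3503e+02 -2.0000e-02 -1.7130e+02] meas-cmd mm [0.5 0.1 1.2] rot deg [ 0.04 -0.09 -0.09] F [ 0.5 -0.1 -2.7] open 0.0266 t 34.8
0 0.001 -0.002 -0.002 -0 0 -0.001; 0 0.002 -0.009 -0.009 -0 0.001 -0.002; 0 0.004 -0.019 -0.019 -0 0.003 -0.003; 0 0.007 -0.032 -0.033 -0 0.005 -0.006; 0 0.011 -0.047 -0.05 -0 0.008 -0.008; 0 0.015 -0.065 -0.069 -0 0.011 -0.012; 0 0.019 -0.085 -0.089 -0 0.015 -0.015; 0 0.024 -0.106 -0.111 -0 0.018 -0.019; 0 0.029 -0.127 -0.134 -0 0.022 -0.022; 0 0.034 -0.149 -0.157 -0 0.026 -0.026; 0 0.039 -0.171 -0.179 -0 0.029 -0.03; 0 0.044 -0.191 -0.201 -0 0.033 -0.034; 0 0.048 -0.211 -0.222 -0 0.036 -0.037; 0 0.052 -0.229 -0.241 -0 0.04 -0.04; 0 0.056 -0.245 -0.257 -0 0.042 -0.043; 0 0.059 -0.258 -0.271 -0 0.045 -0.045; 0 0.061 -0.268 -0.282 -0 0.046 -0.047; 0 0.063 -0.274 -0.288 -0 0.047 -0.048; 0 0.063 -0.276 -0.29 -0 0.048 -0.048
tcp end [ 0.5437 -0.2502  0.308 ] max step mm 32.0
```

View pics/y1.png

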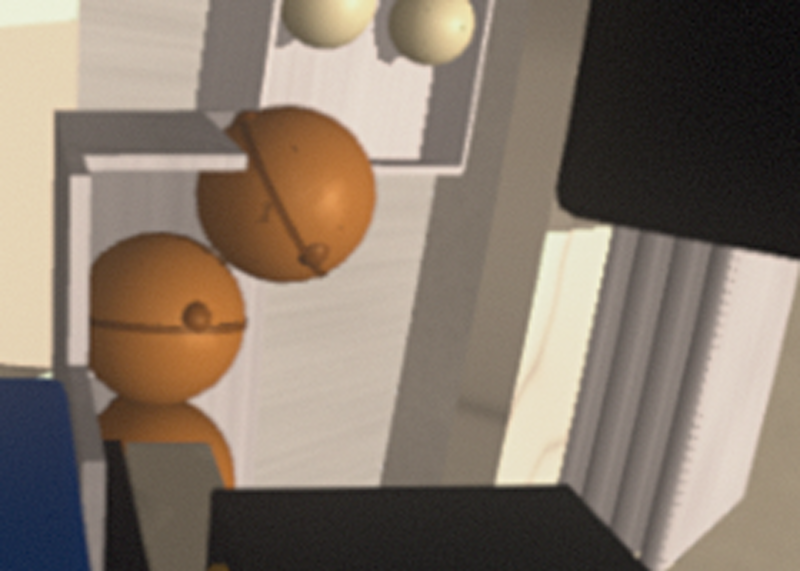

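Request:
carry_out(moves="0 0.001 -0.002 -0.002 0 0 -0.001; 0 0.002 -0.009 -0.009 0 0.001 -0.002; 0 0.004 -0.019 -0.019 0 0.003 -0.003; 0 0.007 -0.032 -0.033 0 0.005 -0.006; 0 0.011 -0.047 -0.05 0 0.008 -0.008; 0 0.015 -0.065 -0.069 0 0.011 -0.012; 0 0.019 -0.085 -0.089 0 0.015 -0.015; 0 0.024 -0.106 -0.111 0 0.018 -0.019; 0 0.029 -0.127 -0.134 0 0.022 -0.022; 0 0.034 -0.149 -0.157 0 0.026 -0.026; 0 0.039 -0.171 -0.179 0 0.029 -0.03; 0 0.044 -0.191 -0.201 0 0.033 -0.034; 0 0.048 -0.211 -0.222 0 0.036 -0.037; 0 0.052 -0.229 -0.241 0 0.04 -0.04; 0 0.056 -0.245 -0.257 0 0.042 -0.043; 0 0.059 -0.258 -0.271 0 0.045 -0.045; 0 0.061 -0.268 -0.282 0 0.046 -0.047; 0 0.063 -0.274 -0.288 0 0.047 -0.048; 0 0.063 -0.276 -0.29 0 0.048 -0.048; 0 0.063 -0.276 -0.29 0 0.048 -0.048")

```text
clock: 36.85
tool_pos: [0.5438, -0.2496, 0.3074]
orientation: [135.0, -0.0, -167.4]
force: [-0.1, 0.9, -2.1]
opening: 0.0267
```

```bash
python3 - <<'E'
from h import *
did([.063,-.276,-.29,0,.048,-.048]); check(); 
s=ctrl.snapshot("wrist"); save(s,"z1.png")
sd=ctrl.snapshot("side"); save(sd,"z2.png",(200,130,400,310))
sc=ctrl.snapshot("scene"); save(sc,"z3.png",(270,190,390,300))
c=np.array([.50,-.048,0]); a=np.radians(102.6); u=np.array([np.cos(a),np.sin(a),0])
W=[]
for th in [-40,-35,-30,-25,-20,-15,-10,-5,0,5,10,15,20,25,30,35,40,42]:
    f=min((th+45)/85,1); W.append((c+u*(-.032*f)+np.array([0,0,.15-.075*f]),-167.4,th,"mid"))
rows(W)
E
```

```text
cmd [ 0.5438 -0.2496  0.3079] [ 1.3503e+02 -2.0000e-02 -1.6741e+02] meas-cmd mm [ 0.1  0.1 -0.4] rot deg [-0.02  0.   -0.  ] F [-0.1  0.9 -2.1] open 0.0267 t 36.85
0 0 0.018 -0.001 0.087 -0 -0; 0 0 0.036 0.001 0.174 -0 -0; 0 0 0.054 0.005 0.261 -0 -0; 0 0 0.072 0.01 0.349 -0 -0; 0 0 0.09 0.018 0.436 -0 -0; 0 0 0.107 0.028 0.523 -0 -0; 0 0 0.123 0.039 0.61 -0 -0; 0 0 0.138 0.052 0.698 -0 -0; 0 0 0.152 0.067 0.785 -0 -0; 0 0 0.165 0.083 0.872 -0 -0; 0 0 0.177 0.101 0.959 -0 -0; 0 0 0.187 0.12 1.047 -0 -0; 0 0 0.196 0.14 1.134 -0 -0; 0 0 0.203 0.162 1.221 -0 -0; 0 0 0.208 0.184 1.309 -0 -0; 0 0 0.211 0.207 1.396 -0 -0; 0 0 0.213 0.231 1.483 -0 -0; 0 0 0.215 0.24 1.518 -0 -0
tcp end [0.4735 0.0639 0.2898] max step mm 23.8
```

View pics/z1.png

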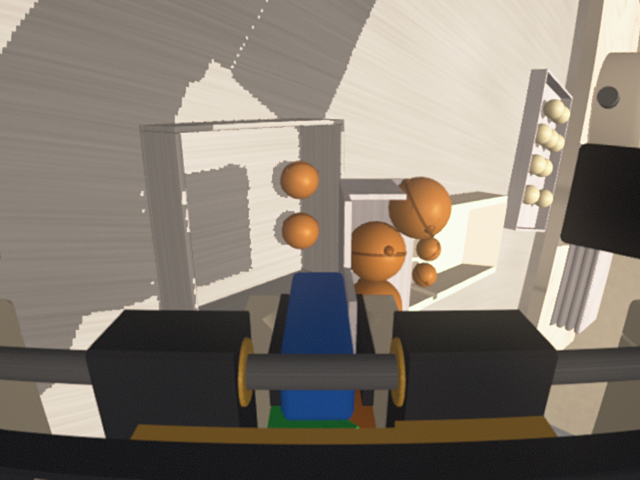

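View pics/z2.png

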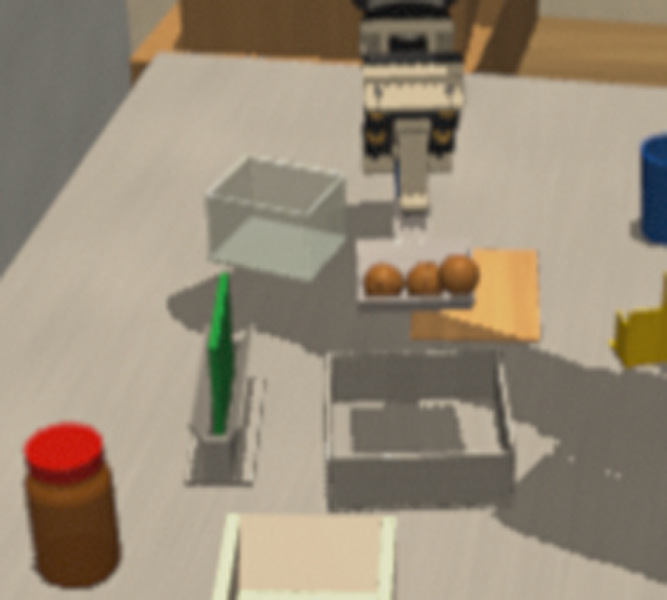

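View pics/z3.png

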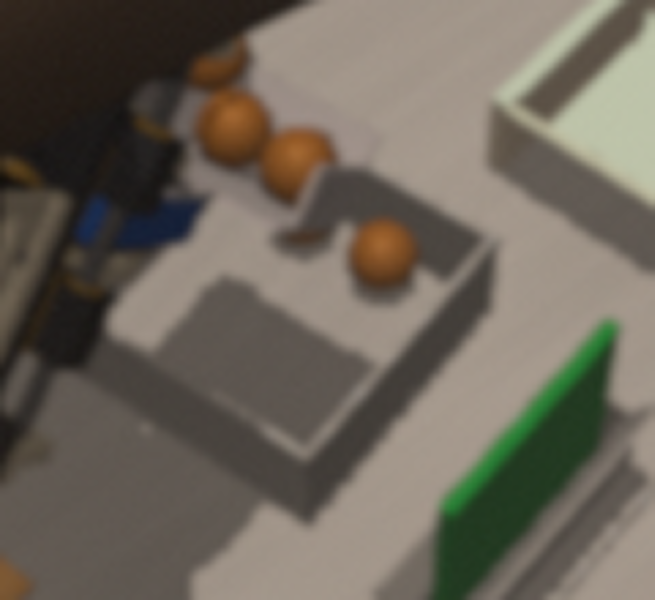

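Request:
carry_out(moves="0 -0.006 0.018 -0.001 0.087 0 0; 0 -0.012 0.036 0.001 0.174 0 0; 0 -0.012 0.054 0.005 0.261 0 0; 0 -0.012 0.072 0.01 0.349 0 0; 0 -0.012 0.09 0.018 0.436 0 0; 0 -0.012 0.107 0.028 0.523 0 0; 0 -0.012 0.123 0.039 0.61 0 0; 0 -0.012 0.138 0.052 0.698 0 0; 0 -0.012 0.152 0.067 0.785 0 0; 0 -0.012 0.165 0.083 0.872 0 0; 0 -0.012 0.177 0.101 0.959 0 0; 0 -0.012 0.187 0.12 1.047 0 0; 0 -0.012 0.196 0.14 1.134 0 0; 0 -0.012 0.203 0.162 1.221 0 0; 0 -0.012 0.208 0.184 1.309 0 0; 0 -0.012 0.211 0.207 1.396 0 0; 0 -0.012 0.213 0.231 1.483 0 0; 0 -0.012 0.215 0.24 1.518 0 0; 0 -0.012 0.215 0.24 1.518 0 0; 0 -0.012 0.215 0.24 1.518 0 0")

```text
clock: 39.0
tool_pos: [0.4851, 0.0673, 0.2899]
orientation: [-138.1, -0.0, -167.4]
force: [-0.1, -0.4, -2.5]
opening: 0.0269
```

```bash
python3 - <<'E'
from h import *
did([-.012,.215,.24,1.518,0,0]); check(); 
s=ctrl.snapshot("wrist"); save(s,"aa1.png")
sd=ctrl.snapshot("side"); 
sc=ctrl.snapshot("scene"); save(sc,"aa3.png",(240,100,480,300))
for n,s in(("scene",sc),("side",sd)):
  for q in nuts(s): 
    if abs(q[2][0])<170 and abs(q[2][1])<70: print(n,q)
E
```

```text
cmd [0.4853 0.067  0.29  ] [-1.3800e+02 -2.0000e-02 -1.6741e+02] meas-cmd mm [-0.2  0.3 -0.1] rot deg [-0.08 -0.04 -0.04] F [-0.1 -0.4 -2.5] open 0.0269 t 39.0
scene ([409.4, 194.9], 72, (-19.4, -0.6))
side ([273.4, 331.3], 128, (-22.6, -37.2))
side ([288.7, 332.6], 122, (-19.1, -0.7))
```

View pics/aa1.png

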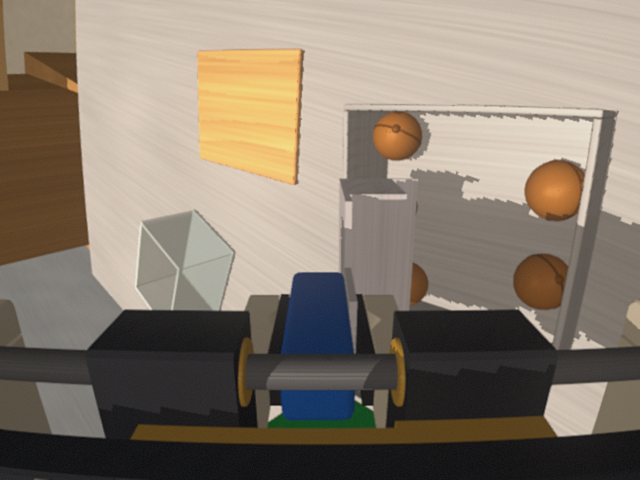

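View pics/aa3.png

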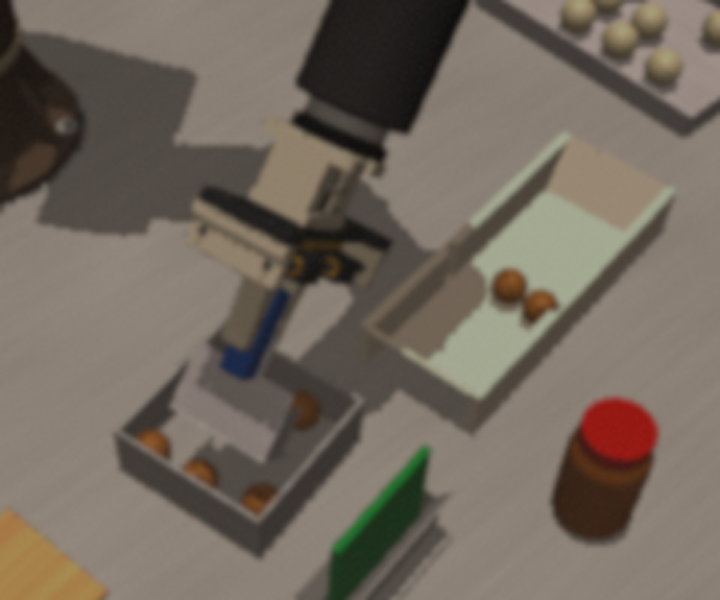

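```bash
python3 - <<'E'
from h import *
p,R=cmd(); lip=p+R.apply([-.0015,.057,.258]); e=binpt(-80,0,120); l1=lip+np.array([0,0,.07]); W=[]
for d in(.015,.04,.07): W.append((lip+np.array([0,0,d]),-167.4,42,"lip"))
n=9
for i in range(1,n+1):
    f=i/n; W.append((l1*(1-f)+e*f,-167.4-3.9*f,42-2*f,"lip"))
for z in(95,70,45,25,12,7,7,7): W.append((binpt(-80,0,z),-171.3,40,"lip"))
rows(W)
E
```

```text
0 0 -0.01 -0.011 -0 -0 0; 0 0 -0.027 -0.03 -0 -0 0; 0 0 -0.047 -0.052 -0 -0 0; 0 -0.01 -0.027 -0.069 -0.004 0.005 0.006; 0 -0.02 -0.008 -0.085 -0.008 0.01 0.011; 0 -0.029 0.011 -0.102 -0.012 0.015 0.017; 0 -0.039 0.031 -0.119 -0.016 0.02 0.023; 0 -0.049 0.05 -0.135 -0.019 0.025 0.028; 0 -0.059 0.07 -0.152 -0.023 0.03 0.034; 0 -0.069 0.089 -0.168 -0.027 0.035 0.04; 0 -0.079 0.108 -0.185 -0.031 0.039 0.046; 0 -0.088 0.128 -0.202 -0.035 0.044 0.052; 0 -0.088 0.144 -0.183 -0.035 0.044 0.052; 0 -0.088 0.161 -0.164 -0.035 0.044 0.052; 0 -0.088 0.178 -0.146 -0.035 0.044 0.052; 0 -0.088 0.191 -0.131 -0.035 0.044 0.052; 0 -0.088 0.2 -0.121 -0.035 0.044 0.052; 0 -0.088 0.203 -0.118 -0.035 0.044 0.052; 0 -0.088 0.203 -0.118 -0.035 0.044 0.052; 0 -0.088 0.203 -0.118 -0.035 0.044 0.052
tcp end [0.5214 0.3105 0.2413] max step mm 30.0
```

Request:
carry_out(moves="0 0 -0.01 -0.011 0 0 0; 0 0 -0.027 -0.03 0 0 0; 0 0 -0.047 -0.052 0 0 0; 0 -0.01 -0.027 -0.069 -0.004 0.005 0.006; 0 -0.02 -0.008 -0.085 -0.008 0.01 0.011; 0 -0.029 0.011 -0.102 -0.012 0.015 0.017; 0 -0.039 0.031 -0.119 -0.016 0.02 0.023; 0 -0.049 0.05 -0.135 -0.019 0.025 0.028; 0 -0.059 0.07 -0.152 -0.023 0.03 0.034; 0 -0.069 0.089 -0.168 -0.027 0.035 0.04; 0 -0.079 0.108 -0.185 -0.031 0.039 0.046; 0 -0.088 0.128 -0.202 -0.035 0.044 0.052; 0 -0.088 0.144 -0.183 -0.035 0.044 0.052; 0 -0.088 0.161 -0.164 -0.035 0.044 0.052; 0 -0.088 0.178 -0.146 -0.035 0.044 0.052; 0 -0.088 0.191 -0.131 -0.035 0.044 0.052; 0 -0.088 0.2 -0.121 -0.035 0.044 0.052; 0 -0.088 0.203 -0.118 -0.035 0.044 0.052; 0 -0.088 0.203 -0.118 -0.035 0.044 0.052; 0 -0.088 0.203 -0.118 -0.035 0.044 0.052")

```text
clock: 41.15
tool_pos: [0.5213, 0.3106, 0.2425]
orientation: [-140.1, 0.1, -171.3]
force: [-0.2, -0.2, -1.2]
opening: 0.027
```

```bash
python3 - <<'E'
from h import *
did([-.088,.203,-.118,-.035,.044,.052]); check(); print(np.round(tcp()[2]["joint_pos"],1))
sc=ctrl.snapshot("scene"); save(sc,"ab3.png",(240,100,480,300))
W=[]
for x,th in[(-77,35),(-74,30),(-71,25),(-68,20),(-65,15),(-62,10),(-58,5),(-52,0),(-52,0)]: W.append((binpt(x,0,7),-171.3,th,"lip"))
rows(W)
E
```

```text
cmd [0.5211 0.3104 0.2419] [-1.4000e+02  3.0000e-02 -1.7131e+02] meas-cmd mm [0.2 0.2 0.7] rot deg [-0.06 -0.05  0.04] F [-0.2 -0.2 -1.2] open 0.027 t 41.15
[  55.9   30.   -24.3   27.8  -69.6 -155. ]
0 -0 -0.02 0.004 -0.087 0 -0; 0 -0 -0.039 0.01 -0.174 0 -0; 0 -0 -0.058 0.018 -0.262 0 -0; 0 -0 -0.075 0.028 -0.349 0 -0; 0 -0 -0.092 0.039 -0.436 0 -0; 0 -0 -0.107 0.052 -0.524 0 -0; 0 -0 -0.12 0.066 -0.611 0 -0; 0 -0 -0.131 0.079 -0.698 0 -0; 0 -0 -0.131 0.079 -0.698 0 -0
tcp end [0.5443 0.161  0.265 ] max step mm 20.3
```

View pics/ab3.png

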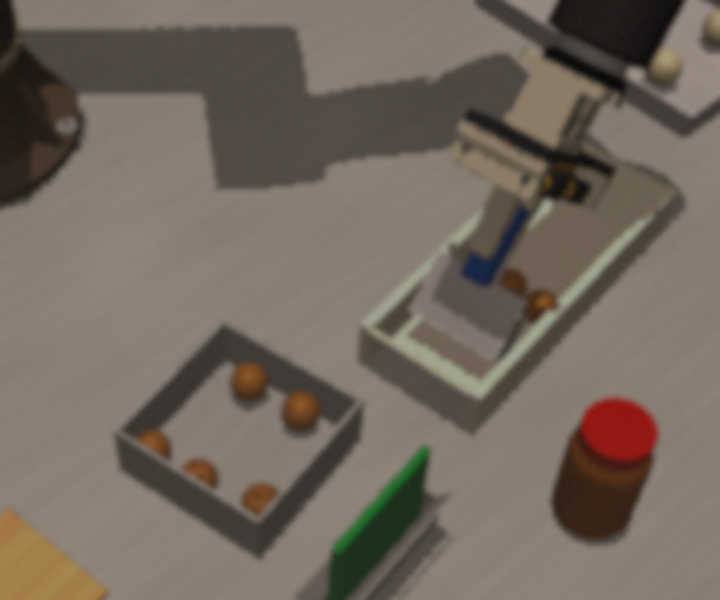

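Request:
carry_out(moves="0 0 -0.02 0.004 -0.087 0 0; 0 0 -0.039 0.01 -0.174 0 0; 0 0 -0.058 0.018 -0.262 0 0; 0 0 -0.075 0.028 -0.349 0 0; 0 0 -0.092 0.039 -0.436 0 0; 0 0 -0.107 0.052 -0.524 0 0; 0 0 -0.12 0.066 -0.611 0 0; 0 0 -0.131 0.079 -0.698 0 0; 0 0 -0.131 0.079 -0.698 0 0")

```text
clock: 42.1
tool_pos: [0.5441, 0.159, 0.2665]
orientation: [179.8, 0.1, -171.5]
force: [-0.0, -0.7, -0.9]
opening: 0.0269
```

```bash
python3 - <<'E'
from h import *
did([0,-.131,.079,-.698,0,0]); check(); 
for n in("scene","side"):
  for q in nuts(ctrl.snapshot(n)): 
    if abs(q[2][0])<170 and abs(q[2][1])<70: print(n,q)
W=[]
for x in list(range(-42,118,10)): W.append((binpt(x,0,7),-171.3,0,"lip"))
rows(W)
E
```

```text
cmd [0.5439 0.161  0.2655] [-1.8000e+02  3.0000e-02 -1.7131e+02] meas-cmd mm [ 0.2 -2.   0.9] rot deg [-0.2  -0.08  0.17] F [-0.  -0.7 -0.9] open 0.0269 t 42.1
scene ([409.2, 194.9], 71, (-19.7, -0.1))
side ([273.4, 331.3], 125, (-22.4, -37.0))
side ([288.6, 332.7], 122, (-18.9, -1.0))
0 -0 0.01 0.001 -0 0.001 -0; 0 -0 0.02 0.001 -0 0.001 -0; 0 -0 0.03 0.001 -0 0.001 -0; 0 -0 0.04 0.001 -0 0.001 -0; 0 -0 0.05 0.001 -0 0.001 -0; 0 -0 0.06 0.001 -0 0.001 -0; 0 -0 0.07 0.001 -0 0.001 -0; 0 -0 0.08 0.001 -0 0.001 -0; 0 -0 0.09 0.001 -0 0.001 -0; 0 -0 0.1 0.001 -0 0.001 -0; 0 -0 0.11 0.001 -0 0.001 -0; 0 -0 0.12 0.001 -0 0.001 -0; 0 -0 0.13 0.001 -0 0.001 -0; 0 -0 0.14 0.001 -0 0.001 -0; 0 -0 0.15 0.001 -0 0.001 -0; 0 -0 0.16 0.001 -0 0.001 -0
tcp end [0.5201 0.3192 0.265 ] max step mm 10.0
```

Request:
carry_out(moves="0 0 0.008 0.001 0 0 0; 0 0 0.02 0.001 0 0 0; 0 0 0.03 0.001 0 0 0; 0 0 0.04 0.001 0 0 0; 0 0 0.05 0.001 0 0 0; 0 0 0.06 0.001 0 0 0; 0 0 0.07 0.001 0 0 0; 0 0 0.08 0.001 0 0 0; 0 0 0.09 0.001 0 0 0; 0 0 0.1 0.001 0 0 0; 0 0 0.11 0.001 0 0 0; 0 0 0.12 0.001 0 0 0; 0 0 0.13 0.001 0 0 0; 0 0 0.14 0.001 0 0 0; 0 0 0.15 0.001 0 0 0; 0 0 0.158 0.001 0 0 0; 0 0 0.164 0.001 0 0 0; 0 0 0.17 0.001 0 0 0; 0 0 0.17 0.001 0 0 0")

```text
clock: 44.1
tool_pos: [0.5181, 0.3296, 0.2641]
orientation: [180.0, 0.0, -171.3]
force: [0.1, -0.1, -2.0]
opening: 0.0265
```

```bash
python3 - <<'E'
from h import *
did([0,.17,.001,0,0,0]); check()
s=ctrl.snapshot("wrist"); save(s,"ac1.png",(320,140,600,340))
s=ctrl.snapshot("side"); save(s,"ac2.png",(220,300,340,410))
E
```

```text
cmd [0.5182 0.3291 0.2645] [-1.8000e+02  3.0000e-02 -1.7131e+02] meas-cmd mm [-0.2  0.6 -0.4] rot deg [-0.01 -0.01 -0.03] F [ 0.1 -0.1 -2. ] open 0.0265 t 44.1
```

View pics/ac1.png

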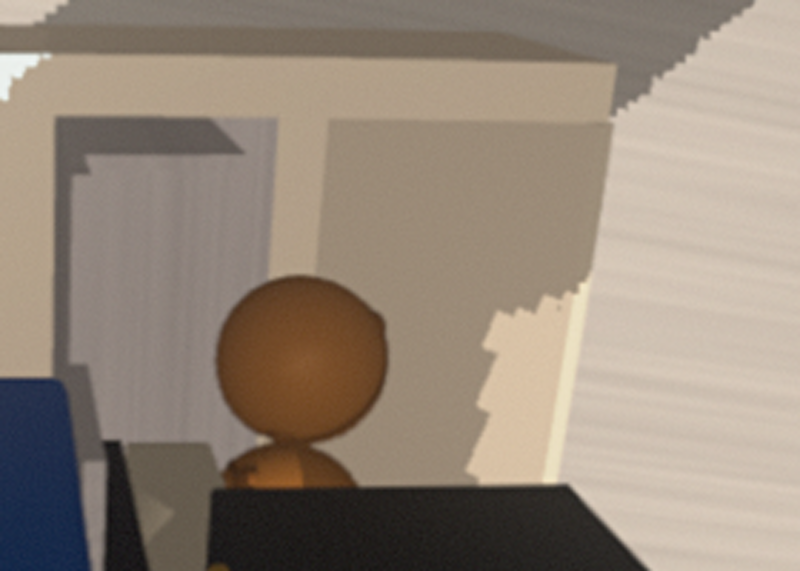

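View pics/ac2.png

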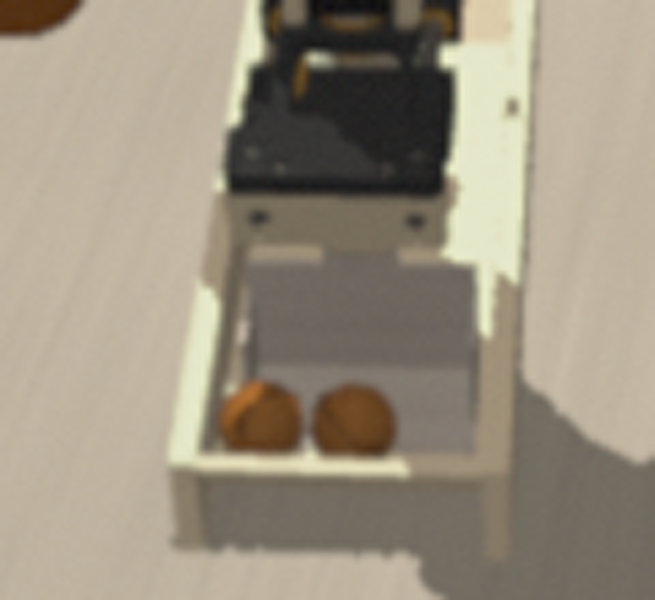

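```bash
python3 - <<'E'
from h import *
W=[]
for x in(121,124,126): W.append((binpt(x,0,7),-171.3,0,"lip"))
for th,dx,l in[(-3,1,0),(-6,3,0),(-10,5,0),(-15,6,0),(-20,6,0),(-25,6,2),(-30,6,6),(-35,6,12),(-38,6,30),(-38,4,60),(-38,0,90),(-38,0,90),(-38,0,90)]: W.append((binpt(81+dx,0,7+l),-171.3,th,"back"))
rows(W)
E
```

```text
0 -0 0.003 -0 -0 0.001 -0; 0 -0 0.006 -0 -0 0.001 -0; 0 -0 0.008 -0 -0 0.001 -0; 0 -0 -0.005 0.001 -0.052 0.001 -0; 0 -0 -0.016 0.002 -0.105 0.001 -0; 0 -0 -0.032 0.006 -0.175 0.001 -0; 0 -0 -0.052 0.011 -0.262 0.001 -0; 0 -0 -0.074 0.019 -0.349 0.001 -0; 0 -0 -0.094 0.027 -0.436 0.001 -0; 0 -0 -0.113 0.034 -0.524 0.001 -0; 0 -0 -0.132 0.041 -0.611 0.001 0; 0 -0 -0.142 0.032 -0.663 0.001 0; 0 -0 -0.144 0.002 -0.663 0.001 0; 0 -0 -0.148 -0.028 -0.663 0.001 0; 0 -0 -0.148 -0.028 -0.663 0.001 0; 0 -0 -0.148 -0.028 -0.663 0.001 0
tcp end [0.541  0.1825 0.2929] max step mm 30.3
```

Request:
carry_out(moves="0 0 0.003 0 0 0 0; 0 0 0.006 0 0 0 0; 0 0 0.008 0 0 0 0; 0 0 0.008 0 0 0 0; 0 0 -0.005 0.001 -0.052 0 0; 0 0 -0.016 0.002 -0.105 0 0; 0 0 -0.032 0.006 -0.175 0 0; 0 0 -0.052 0.011 -0.262 0 0; 0 0 -0.074 0.019 -0.349 0 0; 0 0 -0.094 0.027 -0.436 0 0; 0 0 -0.113 0.034 -0.524 0 0; 0 0 -0.132 0.041 -0.611 0 0; 0 0 -0.142 0.032 -0.663 0 0; 0 0 -0.144 0.002 -0.663 0 0; 0 0 -0.148 -0.028 -0.663 0 0; 0 0 -0.148 -0.028 -0.663 0 0; 0 0 -0.148 -0.028 -0.663 0 0")

```text
clock: 45.9
tool_pos: [0.5406, 0.1826, 0.293]
orientation: [142.0, 0.2, -171.3]
force: [-0.4, 0.3, -3.1]
opening: 0.027
```

```bash
python3 - <<'E'
from h import *
did([0,-.148,-.028,-.663,0,0]); check(); 
s=ctrl.snapshot("wrist"); save(s,"ad1.png")
s=ctrl.snapshot("side"); save(s,"ad2.png",(200,180,400,410))
E
```

```text
cmd [0.5406 0.1828 0.2925] [ 1.4202e+02  3.0000e-02 -1.7131e+02] meas-cmd mm [ 0.1 -0.1  0.4] rot deg [-0.01 -0.09 -0.08] F [-0.4  0.3 -3.1] open 0.027 t 45.9
```

View pics/ad1.png

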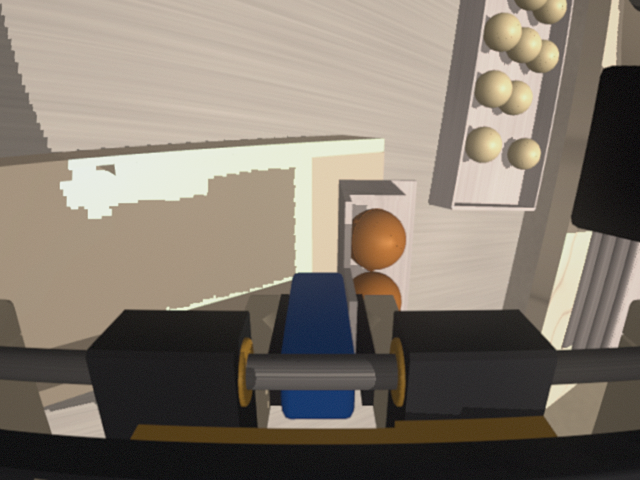

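View pics/ad2.png

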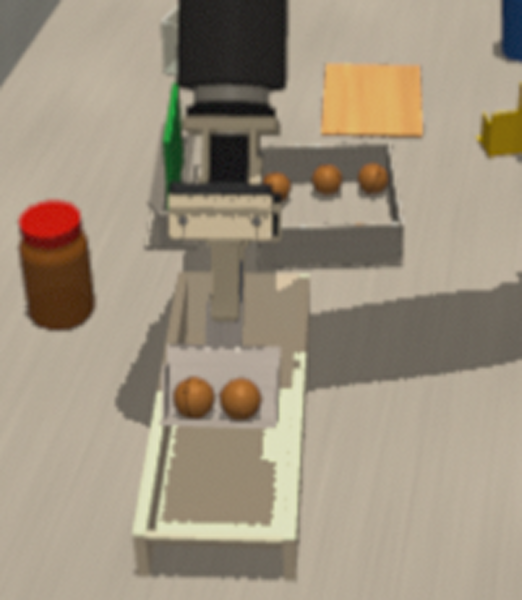

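```bash
python3 - <<'E'
from h import *
p,R=cmd(); m0=p+R.apply([-.0015,.0345,.258]); c=np.array([.503,-.048,.15]);W=[]
n=18
for i in range(1,n+1):
    f=i/n; f=f*f*(3-2*f); W.append((m0*(1-f)+c*f,-171.3+3.9*f,-38,"mid"))
rows(W+[W[-1]])
E
```

```text
0 0 -0.003 -0.003 -0 0.001 -0; 0 0.002 -0.01 -0.01 -0 0.002 -0.002; 0 0.004 -0.022 -0.021 -0 0.004 -0.004; 0 0.008 -0.038 -0.036 -0 0.006 -0.007; 0 0.011 -0.056 -0.053 -0 0.008 -0.01; 0 0.016 -0.077 -0.073 -0 0.011 -0.014; 0 0.02 -0.1 -0.095 -0 0.015 -0.018; 0 0.025 -0.124 -0.118 -0 0.018 -0.022; 0 0.03 -0.149 -0.141 -0 0.021 -0.027; 0 0.035 -0.173 -0.165 -0 0.025 -0.031; 0 0.04 -0.198 -0.188 -0 0.028 -0.035; 0 0.045 -0.22 -0.209 -0 0.032 -0.04; 0 0.049 -0.241 -0.229 -0 0.035 -0.043; 0 0.053 -0.26 -0.247 -0 0.037 -0.047; 0 0.056 -0.275 -0.261 -0 0.039 -0.049; 0 0.059 -0.287 -0.273 -0 0.041 -0.052; 0 0.06 -0.295 -0.28 -0 0.042 -0.053; 0 0.061 -0.297 -0.282 -0 0.042 -0.053; 0 0.061 -0.297 -0.282 -0 0.042 -0.053
tcp end [ 0.5421 -0.2299  0.3321] max step mm 34.4
```

Request:
carry_out(moves="0 0 -0.003 -0.003 0 0.001 0; 0 0.002 -0.01 -0.01 0 0.002 -0.002; 0 0.004 -0.022 -0.021 0 0.004 -0.004; 0 0.008 -0.038 -0.036 0 0.006 -0.007; 0 0.011 -0.056 -0.053 0 0.008 -0.01; 0 0.016 -0.077 -0.073 0 0.011 -0.014; 0 0.02 -0.1 -0.095 0 0.015 -0.018; 0 0.025 -0.124 -0.118 0 0.018 -0.022; 0 0.03 -0.149 -0.141 0 0.021 -0.027; 0 0.035 -0.173 -0.165 0 0.025 -0.031; 0 0.04 -0.198 -0.188 0 0.028 -0.035; 0 0.045 -0.22 -0.209 0 0.032 -0.04; 0 0.049 -0.241 -0.229 0 0.035 -0.043; 0 0.053 -0.26 -0.247 0 0.037 -0.047; 0 0.056 -0.275 -0.261 0 0.039 -0.049; 0 0.059 -0.287 -0.273 0 0.041 -0.052; 0 0.06 -0.295 -0.28 0 0.042 -0.053; 0 0.061 -0.297 -0.282 0 0.042 -0.053; 0 0.061 -0.297 -0.282 0 0.042 -0.053")

```text
clock: 47.9
tool_pos: [0.5418, -0.2293, 0.3315]
orientation: [142.0, -0.0, -167.4]
force: [0.8, 1.2, -2.5]
opening: 0.027
```

```bash
python3 - <<'E'
from h import *
did([.061,-.297,-.282,0,.042,-.053]); check(); 
s=ctrl.snapshot("wrist"); save(s,"ae1.png")
sc=ctrl.snapshot("scene"); save(sc,"ae3.png",(270,190,390,300))
c=np.array([.503,-.048,0]); a=np.radians(102.6); u=np.array([np.cos(a),np.sin(a),0])
W=[]
for th in [-33,-28,-23,-18,-13,-8,-3,2,7,12,17,22,27,32,37,42]:
    f=(th+38)/80; W.append((c+u*(-.032*f)+np.array([0,0,.15-.072*f]),-167.4,th,"mid"))
rows(W)
E
```

```text
cmd [ 0.5418 -0.2294  0.332 ] [ 142.02    0.   -167.43] meas-cmd mm [-0.   0.1 -0.5] rot deg [-0.02  0.    0.  ] F [ 0.8  1.2 -2.5] open 0.027 t 47.9
0 -0 0.018 -0 0.087 0 -0; 0 -0 0.036 0.002 0.174 0 -0; 0 -0 0.055 0.006 0.261 0 -0; 0 -0 0.073 0.013 0.349 0 -0.001; 0 -0 0.09 0.021 0.436 0 -0.001; 0 -0 0.107 0.031 0.523 0 -0.001; 0 -0 0.123 0.043 0.611 0 -0.001; 0 -0 0.139 0.056 0.698 0 -0.001; 0 -0 0.153 0.072 0.785 0 -0.001; 0 -0 0.166 0.088 0.872 0 -0.001; 0 -0 0.178 0.107 0.96 0 -0.001; 0 -0 0.188 0.126 1.047 0 -0.001; 0 -0 0.197 0.147 1.134 0 -0.001; 0 -0 0.204 0.169 1.221 0 -0.001; 0 0 0.209 0.192 1.309 0 -0.001; 0 0 0.213 0.216 1.396 0 -0.001
tcp end [0.4765 0.0639 0.2928] max step mm 23.9
```

View pics/ae1.png

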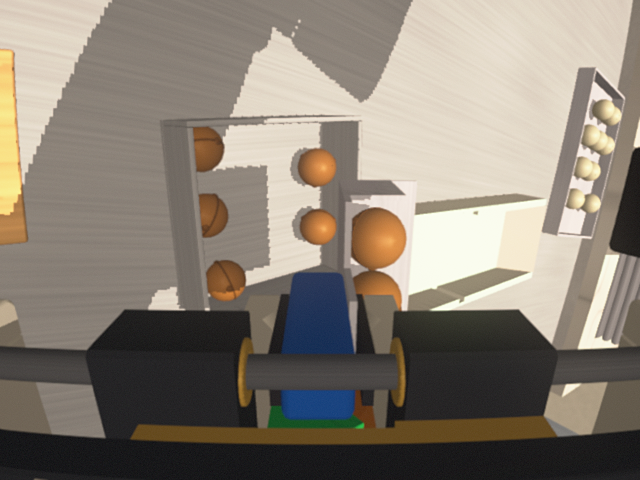

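View pics/ae3.png

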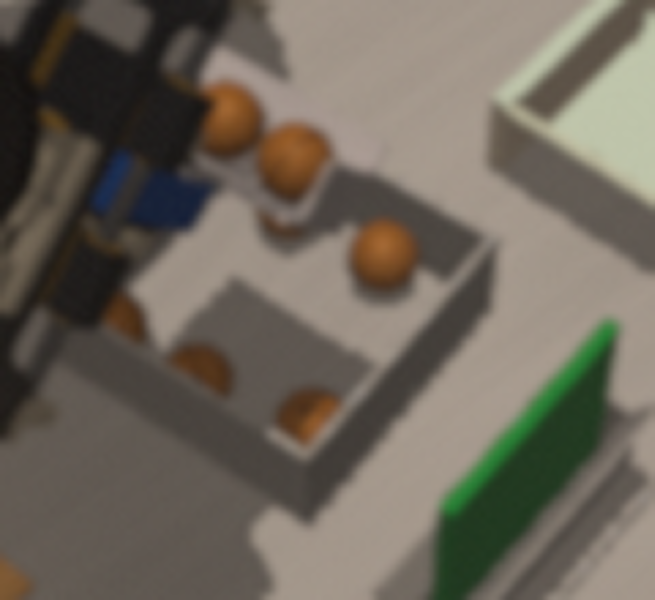

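Request:
carry_out(moves="0 0 0.018 0 0.087 0 0; 0 0 0.036 0.002 0.174 0 0; 0 0 0.055 0.006 0.261 0 0; 0 0 0.073 0.013 0.349 0 0; 0 0 0.09 0.021 0.436 0 0; 0 0 0.107 0.031 0.523 0 0; 0 0 0.123 0.043 0.611 0 0; 0 0 0.139 0.056 0.698 0 0; 0 0 0.153 0.072 0.785 0 0; 0 0 0.166 0.088 0.872 0 0; 0 0 0.178 0.107 0.96 0 0; 0 0 0.188 0.126 1.047 0 0; 0 0 0.197 0.147 1.134 0 0; 0 0 0.204 0.169 1.221 0 0; 0 0 0.209 0.192 1.309 0 0; 0 0 0.213 0.216 1.396 0 0; 0 0 0.213 0.216 1.396 0 0; 0 0 0.213 0.216 1.396 0 0; 0 0 0.213 0.216 1.396 0 0")

```text
clock: 49.9
tool_pos: [0.4764, 0.0642, 0.2931]
orientation: [-138.1, 0.1, -167.4]
force: [-0.2, 0.4, -2.3]
opening: 0.0266
```

```bash
python3 - <<'E'
from h import *
did([0,.213,.216,1.396,0,0]); check(); 
sc=ctrl.snapshot("scene"); save(sc,"af3.png",(240,100,480,300))
c=np.array([.503,-.048,0]); a=np.radians(102.6); u=np.array([np.cos(a),np.sin(a),0]); W=[]
for th,z in[(42,.095),(42,.12),(37,.14),(31,.15),(25,.15),(19,.15),(13,.15),(7,.15),(2,.15),(0,.15)]: W.append((c-.032*u+np.array([0,0,z]),-167.4,th,"mid"))
rows(W)
E
```

```text
cmd [0.4764 0.0642 0.2928] [-138.      0.   -167.43] meas-cmd mm [-0.   0.   0.3] rot deg [-0.12 -0.05  0.04] F [-0.2  0.4 -2.3] open 0.0266 t 49.9
0 0 -0.012 -0.012 -0 -0 -0; 0 0 -0.028 -0.031 -0 -0 -0; 0 0 -0.064 -0.042 -0.087 -0 -0.001; 0 -0 -0.097 -0.042 -0.192 -0 -0.001; 0 -0 -0.122 -0.032 -0.297 -0 -0.001; 0 -0 -0.146 -0.019 -0.401 -0 -0.001; 0 -0 -0.169 -0.004 -0.506 -0 -0.001; 0 -0 -0.19 0.013 -0.611 -0 -0.001; 0 -0 -0.206 0.029 -0.698 -0 -0.001; 0 -0 -0.212 0.036 -0.733 -0 -0.001
tcp end [ 0.516  -0.1132  0.408 ] max step mm 37.4
```

View pics/af3.png

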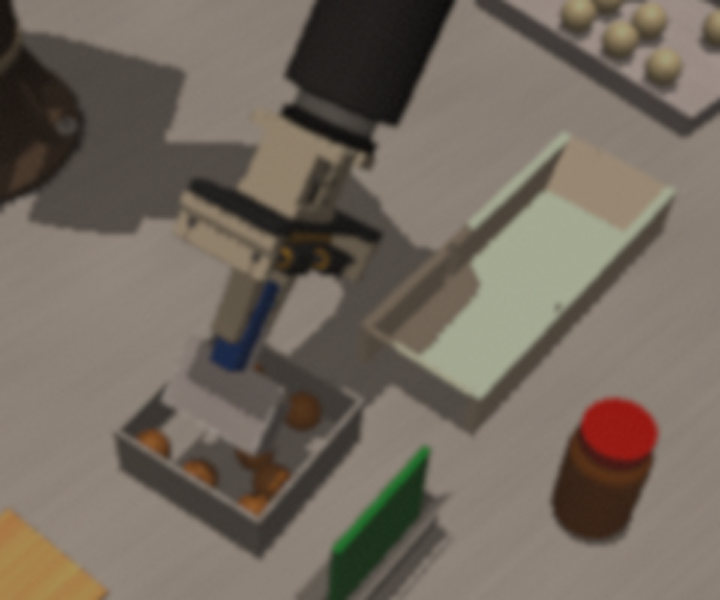

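Poured; lift and level the scoop.

Request:
carry_out(moves="0 0 -0.012 -0.012 0 0 0; 0 0 -0.028 -0.031 0 0 0; 0 0 -0.064 -0.042 -0.087 0 0; 0 0 -0.097 -0.042 -0.192 0 0; 0 0 -0.122 -0.032 -0.297 0 0; 0 0 -0.146 -0.019 -0.401 0 0; 0 0 -0.169 -0.004 -0.506 0 0; 0 0 -0.19 0.013 -0.611 0 0; 0 0 -0.206 0.029 -0.698 0 0; 0 0 -0.212 0.036 -0.733 0 0; 0 0 -0.212 0.036 -0.733 0 0; 0 0 -0.212 0.036 -0.733 0 0")

```text
clock: 51.15
tool_pos: [0.5154, -0.1139, 0.408]
orientation: [-180.0, 0.0, -167.5]
force: [-0.7, 0.6, -1.5]
opening: 0.0271
```

```bash
python3 - <<'E'
from h import *
did([0,-.212,.036,-.733,0,0]); check(); 
s=ctrl.snapshot("wrist"); save(s,"ag1.png")
sc=ctrl.snapshot("scene"); save(sc,"ag3.png",(180,180,420,360))
p,R=cmd()
L=[R.inv().apply(onplane(s,q,p[2]-.258)-p) for q in[(417,179)]]; print(np.round(L,4))
W=[]
r=np.array([.4872,-.3050,0]); m0=p+R.apply([-.0015,.0345,.258]); e=r+np.array([0,0,.15])
for i in range(1,11):
    f=i/10; W.append((m0*(1-f)+e*f,-167.4-4.6*f,0,"mid"))
rows(W+[W[-1]]*2)
E
```

```text
cmd [ 0.5159 -0.1131  0.4079] [-180.      0.   -167.43] meas-cmd mm [-0.5 -0.9  0.1] rot deg [ 0.03 -0.04  0.11] F [-0.7  0.6 -1.5] open 0.0271 t 51.15
[[0.0452 0.055  0.258 ]]
0 0.007 -0.022 -0 -0 0 0.007; 0 0.015 -0.043 -0 -0 0 0.015; 0 0.022 -0.065 -0 -0 0 0.023; 0 0.03 -0.086 -0 -0 0 0.032; 0 0.037 -0.108 -0 -0 0 0.04; 0 0.044 -0.129 -0 -0 0 0.048; 0 0.052 -0.151 -0 -0 0 0.056; 0 0.059 -0.172 -0 -0 0 0.064; 0 0.067 -0.194 -0 -0 0 0.072; 0 0.074 -0.215 -0 -0 0 0.08; 0 0.074 -0.215 -0 -0 0 0.08; 0 0.074 -0.215 -0 -0 0 0.08
tcp end [ 0.4905 -0.3394  0.408 ] max step mm 22.8
```

View pics/ag1.png

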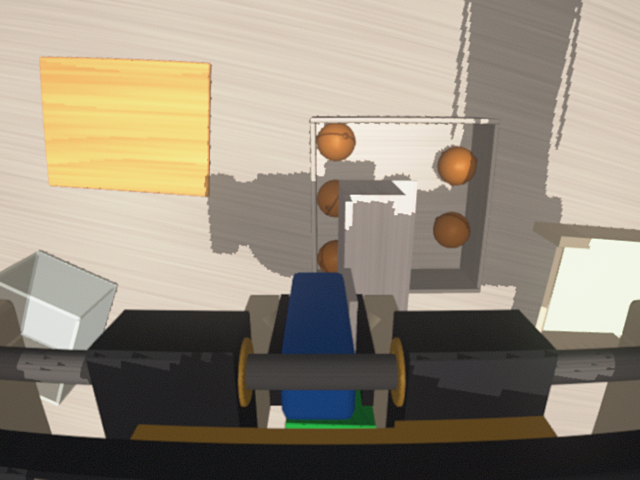

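View pics/ag3.png

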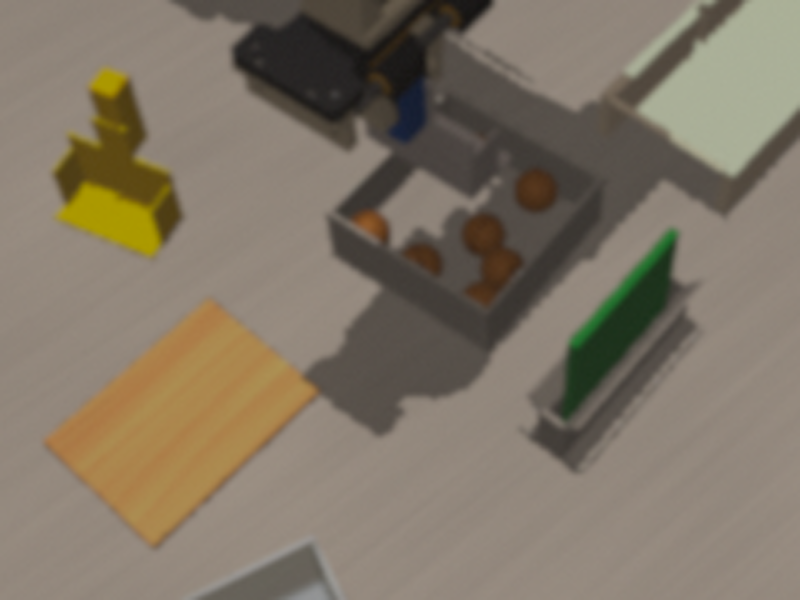

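Request:
carry_out(moves="0 0.007 -0.022 0 0 0 0.007; 0 0.015 -0.043 0 0 0 0.015; 0 0.022 -0.065 0 0 0 0.023; 0 0.03 -0.086 0 0 0 0.032; 0 0.037 -0.108 0 0 0 0.04; 0 0.044 -0.129 0 0 0 0.048; 0 0.052 -0.151 0 0 0 0.056; 0 0.059 -0.172 0 0 0 0.064; 0 0.067 -0.194 0 0 0 0.072; 0 0.074 -0.215 0 0 0 0.08; 0 0.074 -0.215 0 0 0 0.08; 0 0.074 -0.215 0.03 0 0 0.08; 0 0.074 -0.215 0.06 0 0 0.08; 0 0.074 -0.215 0.09 0 0 0.08; 0 0.074 -0.215 0.115 0 0 0.08; 0 0.074 -0.215 0.13 0 0 0.08; 0 0.074 -0.215 0.138 0 0 0.08; 0 0.074 -0.215 0.138 0 0 0.08; 0 0.074 -0.215 0.138 0 0 0.08")

```text
clock: 53.15
tool_pos: [0.491, -0.3387, 0.2705]
orientation: [-180.0, 0.1, -172.0]
force: [0.6, 0.2, -1.6]
opening: 0.0269
```

```bash
python3 - <<'E'
from h import *
did([.074,-.215,.138,0,0,.08]); check(); 
s=ctrl.snapshot("wrist"); save(s,"ah1.png")
sd=ctrl.snapshot("side"); save(sd,"ah2.png",(230,130,410,270))
E
```

```text
cmd [ 0.4905 -0.339   0.2699] [-180.      0.   -172.02] meas-cmd mm [0.6 0.3 0.6] rot deg [ 0.05 -0.05 -0.07] F [ 0.6  0.2 -1.6] open 0.0269 t 53.15
```

View pics/ah1.png

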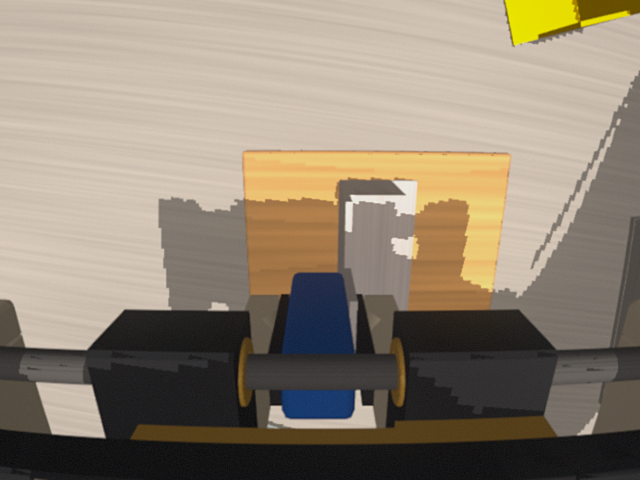

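View pics/ah2.png

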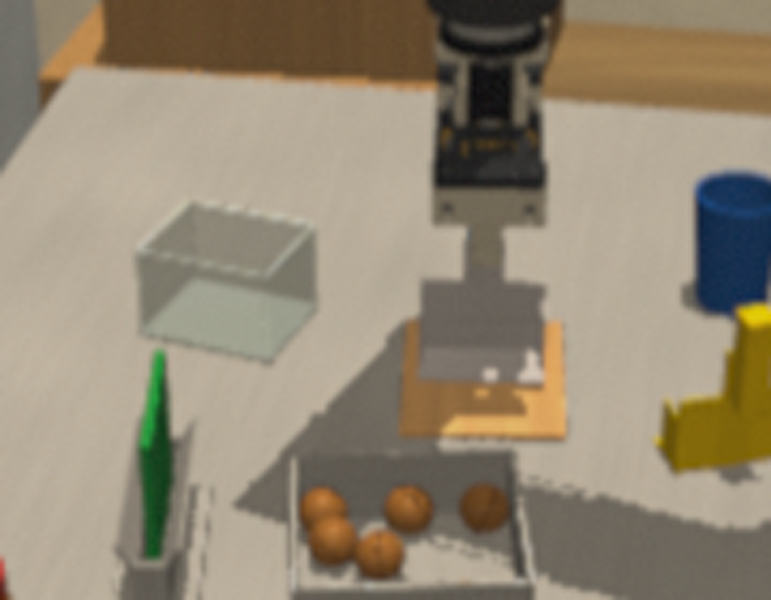

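Request:
carry_out(moves="0 0 0 0.003 0 0 0; 0 0 0 0.005 0 0 0; 0 0 0 0.006 0 0 0; 0 0 0 0.0065 0 0 0; 0 0 0 0.0065 0 0 0; 0 0 0 0.0065 0 0 0")

```text
clock: 53.85
tool_pos: [0.4909, -0.3393, 0.2641]
orientation: [-179.9, 0.1, -172.0]
force: [-0.7, 0.9, 4.3]
opening: 0.0265
```

Contact (+6 N relative to carrying) — release and rise.

Request:
carry_out(moves="0.08 0 0 0.0065 0 0 0; 0.08 0 0 0.0065 0 0 0; 0.08 0 0 0.0065 0 0 0; 0.08 0 0 0.0065 0 0 0; 0.08 0 0 0.0065 0 0 0; 0.08 0 0 0.0065 0 0 0; 0.08 0 0 0.0065 0 0 0; 0.08 0 0 -0.01 0 0 0; 0.08 0 0 -0.04 0 0 0; 0.08 0 0 -0.08 0 0 0; 0.08 0 0 -0.12 0 0 0; 0.08 0 0 -0.16 0 0 0; 0.08 0 0 -0.16 0 0 0; 0.08 0 0 -0.16 0 0 0")

```text
clock: 55.25
tool_pos: [0.4904, -0.339, 0.4243]
orientation: [-179.9, 0.1, -172.0]
force: [0.2, -0.2, -0.9]
opening: 0.08
```

```bash
python3 - <<'E'
from h import *
did([0,0,-.16,0,0,0]); check(); 
s=ctrl.snapshot("wrist"); save(s,"ai1.png")
sd=ctrl.snapshot("side"); save(sd,"ai2.png",(200,130,420,310))
sc=ctrl.snapshot("scene"); save(sc,"ai3.png",(180,180,420,360))
a=ctrl.mark_of(sc,"scoop_mid");b=ctrl.mark_of(sd,"scoop_mid");print([x["at"] for x in a],[x["at"] for x in b])
for n in("scoop_grip","scoop_mid"):
  A=ctrl.mark_of(sd,n); B=ctrl.mark_of(s,n)
  for x in A[:2]:
    for y in B[:2]: print(n,[np.round(q,4) for q in tri([(sd,x["at"][::-1]),(s,y["at"][::-1])])],x["confidence"],y["confidence"])
E
```

```text
cmd [ 0.4905 -0.339   0.4299] [-180.      0.   -172.02] meas-cmd mm [-0.1 -0.  -5.6] rot deg [ 0.05 -0.15 -0.  ] F [ 0.2 -0.2 -0.9] open 0.08 t 55.25
[[309.8, 235.7], [303.0, 233.0], [246.9, 217.9]] [[235.3, 399.3], [219.8, 342.4], [199.2, 401.0]]
scoop_mid [array([ 0.3954, -0.2936, -0.0097]), np.float64(0.0959)] 0.83 0.74
scoop_mid [array([ 0.3033, -0.2454, -0.0043]), np.float64(0.0015)] 0.83 0.67
scoop_mid [array([ 0.4879, -0.3039, -0.0032]), np.float64(0.0033)] 0.6 0.74
scoop_mid [array([ 0.3993, -0.2463,  0.0582]), np.float64(0.079)] 0.6 0.67
```

View pics/ai1.png

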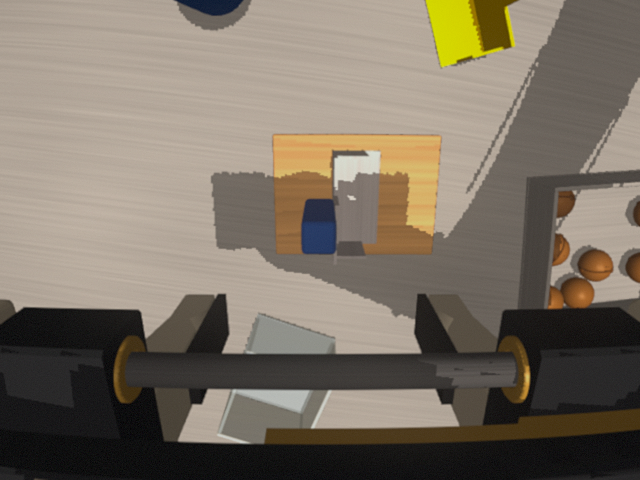

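View pics/ai2.png

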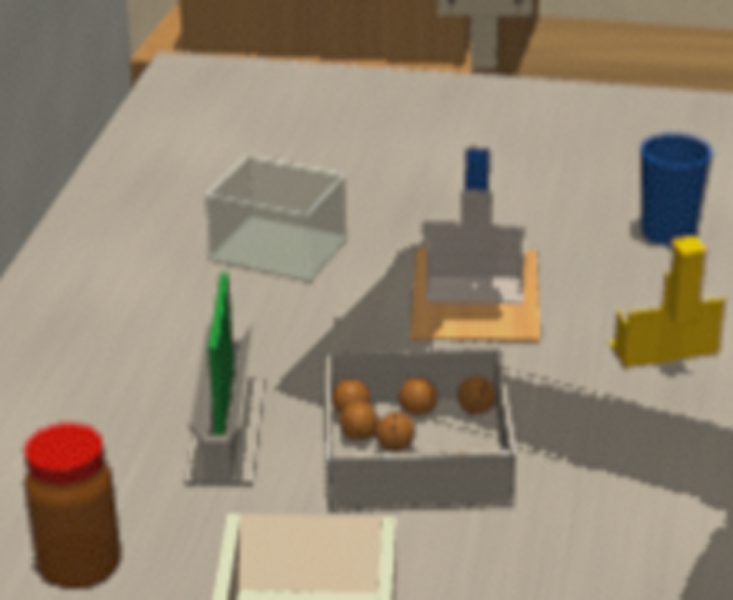

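View pics/ai3.png

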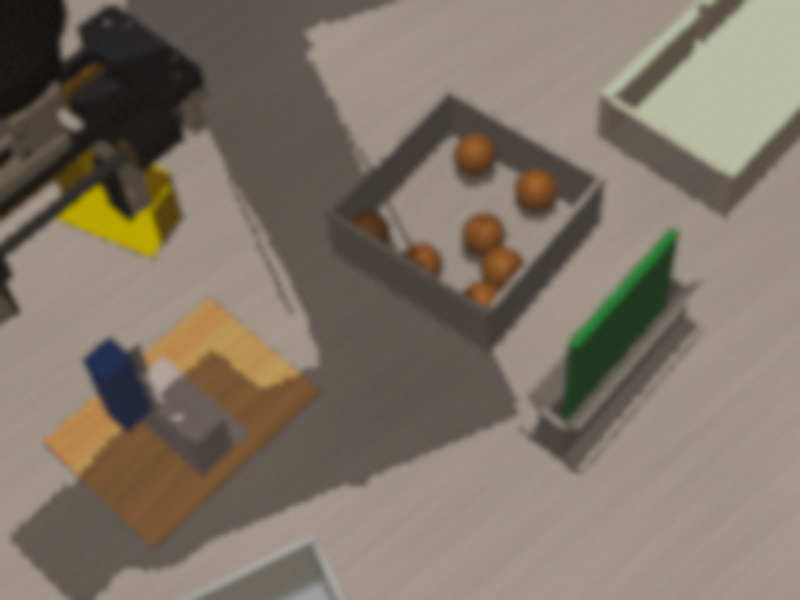

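Request:
carry_out(moves="0.08 0 0 0 0 0 0; 0.08 0 0 0 0 0 0; 0.08 0 0 0 0 0 0; 0.08 0 0 0 0 0 0")

```text
clock: 56.1
tool_pos: [0.4905, -0.3391, 0.4231]
orientation: [-180.0, 0.0, -172.0]
force: [0.6, 0.4, 0.0]
opening: 0.0801
```

```bash
python3 - <<'E'
from h import *
sd=ctrl.snapshot("side"); save(sd,"aj2.png")
for q in nuts(sd):
  if abs(q[2][0])<170 and abs(q[2][1])<70: print(q)
check(); print(ctrl.close_job())
E
```

```text
cmd [ 0.4905 -0.339   0.4299] [-180.      0.   -172.02] meas-cmd mm [-0.  -0.1 -6.8] rot deg [ 0.   -0.   -0.01] F [-0.7 -0.8  0.3] open 0.0798 t 56.15
the job is handed in; nothing more can be done
None
```

View pics/aj2.png

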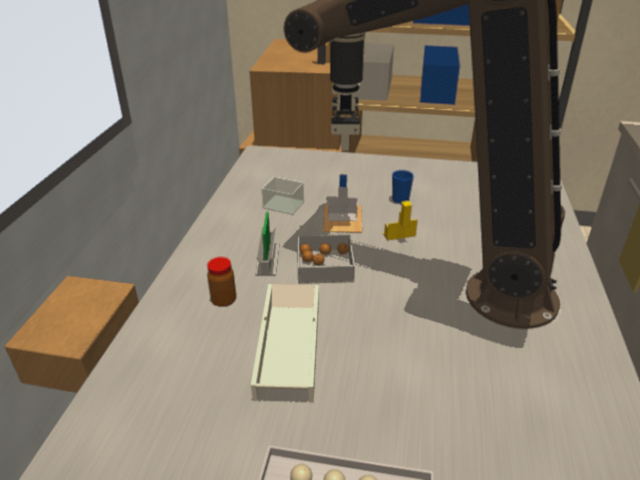

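I handed the job in at 56 s. I moved the gate panel into the slotted stand and scooped all seven walnuts into the pan in three loads (2, 3 and 2). I then set the scoop back upright on its rest board.

**What the last checks showed:**
- **Panel:** it stands upright in the slot in both the scene and side pictures.
- **Walnuts:** the scene picture shows all seven in the pan. The side picture shows the bin empty, and only the walnuts behind the pan's near wall are hidden there. No walnut fell outside.
- **Scoop:** its blade centre is at about (0.488, -0.304), roughly 1 mm from the board centre at (0.487, -0.305). It looks upright, and nothing touches the robot (residual force about 1 N).
- **Bystanders:** the jar, the cup and the tub look unmoved. I did not re-measure them.

**What disagreed or went unexplained:**
- Partway through, the pan was found about 4 cm from where it started, with the robot not near it. I measured it again before pouring.
- The trained networks gave several wrong marks for the scoop in the last pictures, and no walnut marks at the start. I used colour and the calibration for the walnuts instead.
- The gripper read 27 mm on the 24 mm post throughout. The grip did not slip.
- At hand-in the arm sat about 7 mm below its commanded height. I did not look into it.

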